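# Clip down a weigh beam, load it and balance it

## Robot

A 7-joint arm with a two-finger parallel gripper is mounted at the origin on the work surface. World frame = base frame: x ahead of the robot, y to its left, z up, the work surface at z = 0. Lengths are in m, angles in degrees, forces in N, time in s.
With the tool pointing down it reaches from about 0.4 to 0.85 m from the base axis. Payload 10.4 kg.
Tool frame: the origin (TCP) lies midway between the tips of the shut fingers; the grasp point (between the pads) lies 19 mm behind it; y points along the fingers, x is the direction in which the jaws open and shut, and the axes are right-handed (so a half turn about y gives the same grasp; the last joint's range is limited). The gripper opens to 87 mm and grips with 3 to 60 N. Pads are 19 mm wide; open, the fingers measure 117 mm over their backs; the gripper's body (75 mm by 190 mm) begins 51 mm behind the grasp point.
Start: joints at [-69.821, 19.034, -3.707, 83.658, 1.238, 77.344, -5.071], TCP at [0.229, 0.582, 0.195] pointing down, gripper open.
Joint ranges: [-148.97, 148.97], [-28.65, 121.19], [-84.17, 76.75], [9.2, 138.47], [-72.65, 252.65], [3.7, 117.97], [-149.18, 149.18]. Speed limits (degrees/s): [127.2, 127.2, 159.86, 159.86, 180, 180, 180].

## Interface

Orientations are given as [roll, pitch, yaw] about the fixed x, y, z axes, in that order (R = Rz(yaw) Ry(pitch) Rx(roll)).
In Python, from rig import env gives the robot as it stands.
- The arm moves only by the tool move_arm, never from a script. Its argument "targets" is a list that holds one entry, the list of rows, each a list of 7 numbers: the shift along the tool's x, y, z in m, then the turn, a rotation vector about the tool's x, y, z in degrees, then the finger opening in m, from 0 to 0.087. A call has 1 to 20 rows; each row is the pose to reach, as a shift and turn from the pose measured when the call began, along the tool's axes at that moment; what a row does not reach only later rows make up. A row lasts 1/12 s, in which the tool goes at most 41.7 mm and 7.16 degrees, less where a joint would pass 70% of its speed; a pose out of reach is approached as far as the arm can. A call with a gripper value outside its range is refused whole. The fingers move at their own pace and stop on an object; the grip force is fixed at half the most. Time passes only in rows, so rows that repeat a pose let the fingers close. It gives the time, the measured TCP pose, the force and the opening at its end, in the units of the state.
- env.sense(): the state, without advancing time (a new reading comes with each control period).
- env.grab_frame(name): name is "side" or "top"; returns a dict with "color" (420x560x3 uint8, blue, green, red), "camera_matrix" (3x3 intrinsics, pixels), "cam_to_world" (4x4, takes a point from camera to world coordinates). Camera axes: x right, y down, z forward; pixel columns grow to the right and rows downward; lengths in m; the calibration is good to about 2 mm. A picture is of the moment at which its call begins. There is no depth.
- env.hand_in(): hands the job in, once; it reports no verdict.
The state is a dict: "clock": time; "q": joint angles; "dq": joint speeds; "effort": joint torques, N m; "tool_pos": TCP position; "tool_rot": TCP orientation; "force": force on the tool from outside, world axes, zero at the start; "moment": the same for the moment, N m; "gripper_width": opening from 0.0 (shut) to 1.0 (fully open).
Only numpy, scipy, OpenCV 4.12 (cv2) and the standard library are available. Lean on these libraries where they do the work, as an engineer would, in place of code of your own. Each camera call takes 0.05 s, during which the arm holds its last target.

## Task

Get the bench weigh beam ready: first secure its foot by pushing both split clips fully home sideways onto the two grooved pins (set each clip down on the foot plate with its mouth facing a pin, then push it on with the fork tool, never with the fingers, until it snaps in), and only then stand every amber sample bottle upright in the hung carrier, one to a cell. Finally slide the brass poise along the beam until the beam hangs level, and leave the fork tool lying on its cork mat, with the other things on the bench undisturbed.

Things in the scene. Friction and masses are not known exactly. Their poses are not given: they have to be found in the camera images.
- stand: fixed weigh-beam stand. Origin on the bench under the beam's pivot; the beam runs along its y axis (carrier at +y, poise at -y), pivot 130 mm up between two cheeks (x within 23, y within 15 mm, 145 mm high). Grey foot plate 10 mm thick, x -200 to +50, y -100 to +50 mm, with the two pins on its -x part. An index post behind the beam bears a dark mark at the height of the level beam
- pin_a (a point): foot of the first pin's axis on the plate's top face, at (-100, 0) mm in the stand's frame, 10 mm above the bench. Steel pin: groove neck 16 mm diameter up to 8 mm above the plate, then a head of 24 mm diameter from 8 to 16 mm. A clip slides flat on the plate under the head; the open room is on the -y side (push towards the stand's +y)
- pin_b (a point): the same for the second pin, at (-160, 0) mm in the stand's frame. Either clip fits either pin, one to a pin. Pushed on along its own +x, a clip first meets the neck about 15 mm short of the axis, needs 5 to 18 N until its throat passes the neck (about 7 mm short), then snaps home with up to 2 mm of play
- clip1: loose steel split clip, flat, 6 mm thick, 42 g. Origin: underside, at the centre that meets the pin's axis; +x points out of the mouth. Back bar x -20 to -9, y +-20 mm, its rear shoulders flat; on it a grip lug x -32 to -16, y +-10 mm, 20 mm high, standing 12 mm out behind the shoulders. Two springy flared arms forward to x 21 mm; throat 12 mm
- clip2: a second clip, the same as clip1
- fork: loose fork tool, 120 g, lying flat. Origin: underside, below the middle of the handle; +x points to the prongs. Black square handle 18 mm wide, from x -50 to +45 mm, 14 to 32 mm above the underside; two steel prongs x 60 to 78 mm, 14 to 22 mm either side of the middle, 8 mm high, joined by a crossbar at x 46 to 60. The prongs straddle a clip's lug and press on its two rear shoulders
- fork_tip (a point): between the prong tips of the fork, at (78, 0, 4) mm in its frame
- fork_heel (a point): rear end of the fork's handle, at (-50, 0, 23) mm in its frame
- mat: fixed brown cork mat 210 mm (its x) by 110 mm (its y), 4 mm thick, origin under its centre: the fork's place; the fork lies on it at the start
- carrier: white carrier hung on trunnions in the beam's yoke, swinging freely so that it stays level, open above. Origin on the trunnion axis, in the middle. Three cells in a row along its x axis, centred at x -45.5, 0 and +45.5 mm, each 43 by 44 mm, floors 47 mm below the origin, walls 20 mm high. The yoke's bars are at the origin's height, at x +-79 mm, and its cross bar 65 mm away on the pivot side
- beam (a joint): tilt of the beam (rad): 0 level, positive with the carrier end up, stops at -0.12 and +0.12. Carrier trunnions 135 mm from the pivot. When off the stops 1 mm of poise travel changes the tilt by about 0.008 rad; a sprung pivot lets it settle in about 1 s
- poise (a joint): travel of the poise (m) along the beam, 0 nearest the pivot (35 mm from it) to 0.110 outermost; farther out raises the carrier. Empty, the beam is level with it at about 0.008; each bottle (56 to 88 g) needs about 19 to 30 mm more
- poise_top (a point): middle of the top face of the brass poise, a block 30 mm wide across the beam, 24 mm along it, 46 mm high (26 above and 20 mm below the beam's middle line); 400 g; it slides on the 12 mm beam against about 1.2 N of friction and stays where it is left
- bottle1: amber sample bottle with a red cap, 34 mm diameter up to 52 mm, cap 29 mm diameter up to 68 mm. Origin: centre of its underside; z up along it. One to three bottles are present
- bottle2: the same
- bottle3: the same
- beaker: bystander: glass beaker, 64 mm wide, 75 mm high
- white_jar: bystander: white jar, 60 mm wide, 85 mm high
- tip_box: bystander: blue box 88 by 113 by 57 mm
- tin: bystander: flat tin 52 mm wide, 22 mm high
- wrench: bystander: wrench 150 mm long
- marker: bystander: marker 115 mm long, lying
- notebook: bystander: green notebook 150 by 200 by 14 mm

How it is judged (in metres and radians):
On the way, in this order (a step that is already met when the one before it is completed fails the run):
1. both clips are snapped home, one on each pin (((horizontal distance between clip1 and pin_a below 0.004 m and z of clip1 in the frame of stand between 0.006 and 0.015 m) or (horizontal distance between clip1 and pin_b below 0.004 m and z of clip1 in the frame of stand between 0.006 and 0.015 m)) and ((horizontal distance between clip2 and pin_a below 0.004 m and z of clip2 in the frame of stand between 0.006 and 0.015 m) or (horizontal distance between clip2 and pin_b below 0.004 m and z of clip2 in the frame of stand between 0.006 and 0.015 m))), for 0.2 s.
2. every bottle present stands in the carrier (x of bottle1 in the frame of carrier between -0.065 and 0.065 m and y of bottle1 in the frame of carrier between -0.02 and 0.02 m and z of bottle1 in the frame of carrier between -0.053 and -0.04 m and angle between each of bottle1, bottle2, bottle3's own z axis and vertical below 0.25 rad and x of bottle2 in the frame of carrier between -0.065 and 0.065 m and y of bottle2 in the frame of carrier between -0.02 and 0.02 m and z of bottle2 in the frame of carrier between -0.053 and -0.04 m and x of bottle3 in the frame of carrier between -0.065 and 0.065 m and y of bottle3 in the frame of carrier between -0.02 and 0.02 m and z of bottle3 in the frame of carrier between -0.053 and -0.04 m), for 0.2 s.
At the end, for the whole second after the job is handed in: Each clip is within 4 mm of a pin's axis and flat in its groove, every bottle present stands upright (within 0.25 rad) on the carrier's floor, the beam is level within 0.03 rad and at rest, and the fork lies at rest with both its ends on the mat (all of step 1 and all of step 2 and value of joint beam between -0.03 and 0.03 rad and velocity of joint beam between -0.05 and 0.05 rad/s and x of fork_tip in the frame of mat between -0.108 and 0.108 m and y of fork_tip in the frame of mat between -0.058 and 0.058 m and z of each of fork_tip, fork_heel in the frame of mat below 0.045 m and x of fork_heel in the frame of mat between -0.108 and 0.108 m and y of fork_heel in the frame of mat between -0.058 and 0.058 m and linear speed of fork below 0.02 m/s and linear speed of each of bottle1, bottle2, bottle3 below 0.03 m/s); the robot touches nothing.
It fails at once if the fingers press on a clip while it is being pushed onto a pin (its centre 4 to 16 mm from the pin's axis) ((contact force between the fingers and clip1 above 0.5 N and horizontal distance between clip1 and pin_a between 0.004 and 0.016 m) or (contact force between the fingers and clip1 above 0.5 N and horizontal distance between clip1 and pin_b between 0.004 and 0.016 m) or (contact force between the fingers and clip2 above 0.5 N and horizontal distance between clip2 and pin_a between 0.004 and 0.016 m) or (contact force between the fingers and clip2 above 0.5 N and horizontal distance between clip2 and pin_b between 0.004 and 0.016 m)).
It fails at once if a bottle is put in the carrier before both clips are home ((contact force between carrier and bottle1 above 0.3 N or contact force between carrier and bottle2 above 0.3 N or contact force between carrier and bottle3 above 0.3 N) and ((horizontal distance between clip1 and pin_a above 0.006 m and horizontal distance between clip1 and pin_b above 0.006 m) or (horizontal distance between clip2 and pin_a above 0.006 m and horizontal distance between clip2 and pin_b above 0.006 m))).
It fails at once if a bystander is moved by more than 30 mm (distance of any of beaker, white_jar, tip_box, tin, wrench, marker, notebook from where it was at the start of the episode above 0.03 m).
Of bottle1, bottle2, bottle3 only 1 to 3 are there at a start; the rules pass over those that are not, and their reading is None.
At some moment in a run one of fork, clip1, clip2 may be knocked a few centimetres aside while the robot is not near it.
It also fails if it takes over 210 s, if anything falls off the work surface, if the arm or the gripper's body presses on something with over 40 N, if the wrist force passes 120 N, or if a joint passes its speed limit or range.

## Working session

There is one attempt and no reset: what is moved stays moved. The work goes in short steps, Python scripts to look and compute and a tool call to move; the robot and the scene stay as the last step left them, time stands still between calls to the robot, and variables do not carry over. Pictures are saved under pics/ and viewed, and the job is handed in when it is done.

Besides the shell and the picture viewer there is one more tool, called after "Emit:" as a command line: name --argument value ..., lists and objects as JSON in quotes. move_arm: Moves the arm, as the interface text tells. Its arguments: {"type":"object","properties":{"targets":{"type":"array","items":{"type":"array","items":{"type":"array","items":{"type":"number"}}}}},"required":["targets"]}

```bash
ls -la; mkdir -p pics; python3 - <<'E'
from rig import env
import cv2
s=env.sense()
for k in s: print(k,s[k])
for n in("side","top"):
    f=env.grab_frame(n); cv2.imwrite(f"pics/{n}0.png",f["color"]); print(n,f["camera_matrix"],f["cam_to_world"])
E
```

```text
total 12
drwxr-xr-x  3 agent agent 4096 Dec  7 13:18 .
drwxr-xr-x 23 root  root  4096 Dec  7 13:18 ..
drwxr-xr-x  2 agent agent 4096 Dec  7 13:18 pics
clock 0.0
q [-69.82014428  19.07304583  -3.70654104  83.70622569   1.23700582
  77.34327136  -5.07111386]
dq [-0.01142533 -0.11246609  0.02960242  0.06908915  0.02729149 -0.04820495
  0.01314252]
effort [-1.30688932e-04 -6.23261976e+01  2.44875223e-02 -3.89878070e+01
 -6.12348248e-02  4.00974357e-02  1.60244717e-04]
tool_pos [0.22865785 0.58120702 0.19374043]
tool_rot [-9.00034252e+01  8.26507470e-02  6.85254350e+01]
force [-0.47137987  0.18138741 -0.31931959]
moment [0.02799227 0.08320255 0.00173801]
gripper_width 0.998870382619497
side [[446.73389995   0.         279.77232213]
 [  0.         446.73389995 208.53393472]
 [  0.           0.           1.        ]] [[-0.98368771 -0.1139699   0.13917385  0.36237179]
 [-0.17813737  0.50960875 -0.84176363  0.84779106]
 [ 0.0250115  -0.85282459 -0.52159816  0.66091641]
 [ 0.          0.          0.          1.        ]]
top [[480.92877784   0.         271.59390147]
 [  0.         480.92877784 211.23089531]
 [  0.           0.           1.        ]] [[ 2.76716522e-02 -9.88604640e-01  1.47970086e-01  2.93581803e-01]
 [-9.99616774e-01 -2.74799580e-02  3.34009199e-03 -4.81967409e-03]
 [ 7.64181309e-04 -1.48005806e-01 -9.88986197e-01  1.47729979e+00]
 [ 0.00000000e+00  0.00000000e+00  0.00000000e+00  1.00000000e+00]]
```

View pics/top0.png

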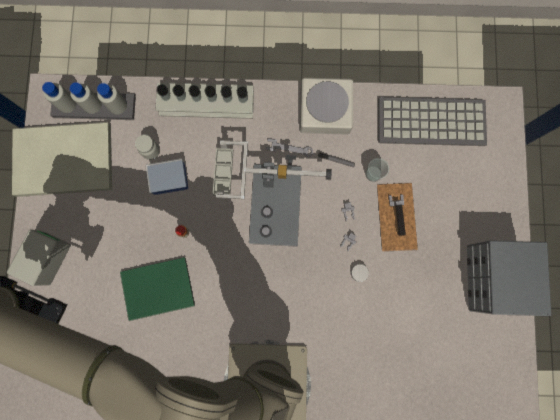

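View pics/side0.png

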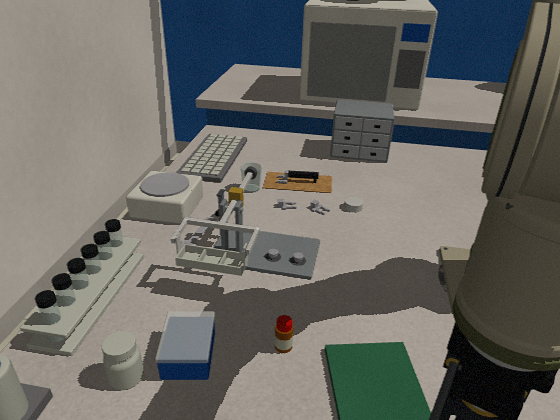

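```bash
cat > h.py <<'E'
import numpy as np, cv2
from rig import env
def grab(n): 
    f=env.grab_frame(n); return f
def ray(f,u,v):
    K=f["camera_matrix"];T=f["cam_to_world"]
    d=T[:3,:3]@np.linalg.solve(K,np.array([u,v,1.])); return T[:3,3],d/np.linalg.norm(d)
def onz(f,u,v,z):
    o,d=ray(f,u,v); return o+d*(z-o[2])/d[2]
def proj(f,p):
    K=f["camera_matrix"];T=f["cam_to_world"]
    c=T[:3,:3].T@(np.asarray(p,float)-T[:3,3]); q=K@c; return q[:2]/q[2]
def tri(fs,ps):
    A=np.zeros((3,3));b=np.zeros(3)
    for f,(u,v) in zip(fs,ps):
        o,d=ray(f,u,v);M=np.eye(3)-np.outer(d,d);A+=M;b+=M@o
    return np.linalg.solve(A,b)
def crop(f,x0,y0,x1,y1,name,s=5):
    im=cv2.resize(f["color"][y0:y1,x0:x1],None,fx=s,fy=s,interpolation=cv2.INTER_CUBIC)
    # gridlabels
    for x in range((x0//10+1)*10,x1,10):
        cv2.line(im,((x-x0)*s,0),((x-x0)*s,4),(0,255,255),1)
        cv2.putText(im,str(x),((x-x0)*s+2,12),0,.35,(0,255,255),1)
    for y in range((y0//10+1)*10,y1,10):
        cv2.line(im,(0,(y-y0)*s),(4,(y-y0)*s),(0,255,255),1)
        cv2.putText(im,str(y),(5,(y-y0)*s+4),0,.35,(0,255,255),1)
    assert im.shape[1]<=800 and im.shape[0]<=600,im.shape
    cv2.imwrite("pics/"+name,im)
def tool():
    from scipy.spatial.transform import Rotation as R
    s=env.sense(); return np.array(s["tool_pos"]),R.from_euler("xyz",s["tool_rot"],degrees=True).as_matrix()
def goal(p,R1):
    """shift & rotvec (tool axes) to reach pose"""
    from scipy.spatial.transform import Rotation as R
    t,R0=tool(); return R0.T@(np.asarray(p)-t), R.from_matrix(R0.T@R1).as_rotvec(degrees=True)
def down(yaw):
    from scipy.spatial.transform import Rotation as R
    return R.from_euler("xyz",[-90,0,yaw],degrees=True).as_matrix()
E
python3 - <<'E'
from h import *
t=grab("top");s=grab("side")
crop(t,205,120,345,220,"t1.png",5); crop(t,320,150,440,290,"t2.png",4)
crop(s,160,160,370,290,"s1.png",3); crop(t,235,170,310,255,"t3.png",7)
E
```

```text
(no output)
```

View pics/t1.png

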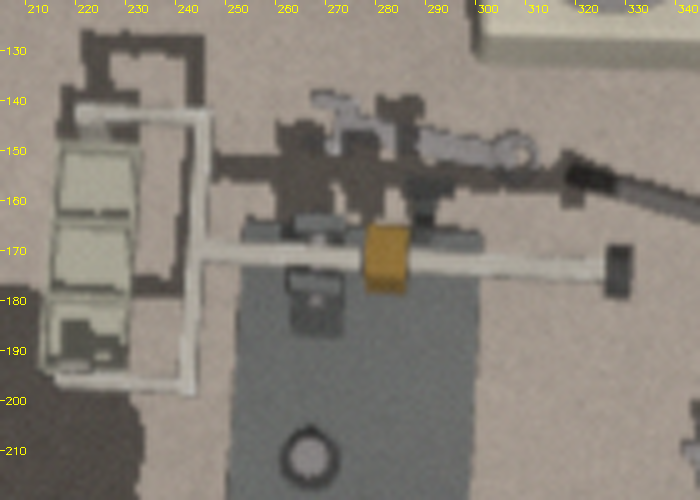

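View pics/t2.png

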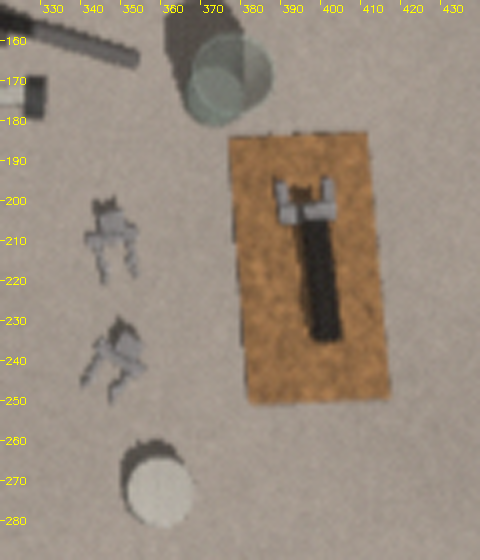

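View pics/t3.png

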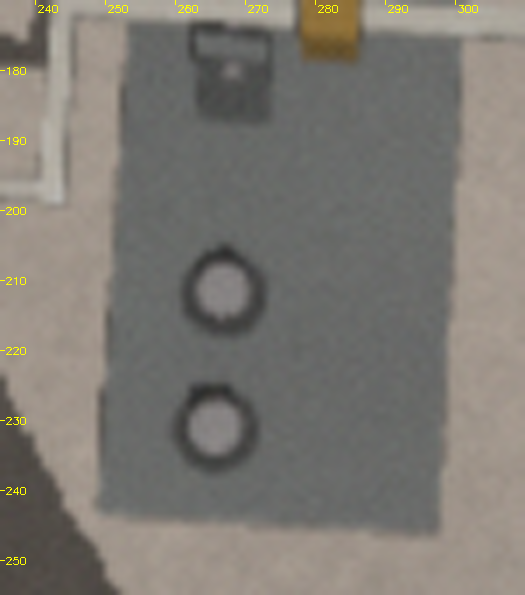

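View pics/s1.png

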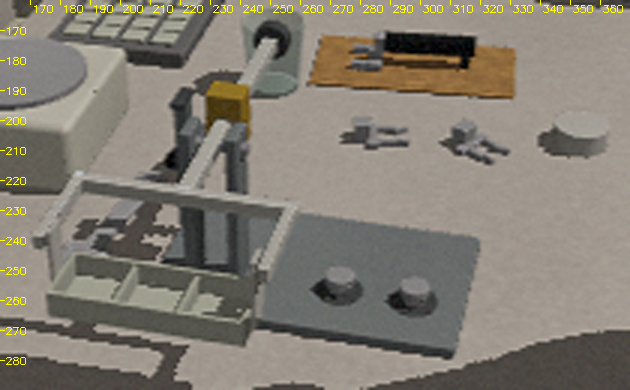

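```bash
python3 - <<'E'
from h import *
t=grab("top");s=grab("side")
im=t["color"];g=cv2.cvtColor(im,cv2.COLOR_BGR2GRAY)
# pin heads
for (x0,y0,x1,y1) in [(258,203,276,220),(257,222,275,240)]:
    m=(g[y0:y1,x0:x1]>118).astype(np.uint8)
    n,l,st,c=cv2.connectedComponentsWithStats(m)
    for i in range(1,n):
        if st[i,4]>15: print("head",c[i]+[x0,y0],st[i], onz(t,c[i][0]+x0,c[i][1]+y0,.026))
print(g[205:218,258:276])
gs=cv2.cvtColor(s["color"],cv2.COLOR_BGR2GRAY)
# plate mask corners
hsv=cv2.cvtColor(im,cv2.COLOR_BGR2HSV)
print("plate px",im[200,285],im[235,285],"bench",im[260,280])
for uv in [(248.7,243.5),(297.5,246),(300,180),(252.3,180)]: print(uv,onz(t,*uv,.01))
# clips gray & fork
crop(t,330,190,370,260,"c.png",8)
b,gg,r=[im[...,i].astype(int) for i in range(3)]
mat=((r-b)>45)&(r>110)
mat[:, :375]=0; mat[:,425:]=0; mat[:180]=0; mat[255:]=0
mm=mat.astype(np.uint8); mm=cv2.morphologyEx(mm,cv2.MORPH_CLOSE,np.ones((15,15)))
c=max(cv2.findContours(mm,0,2)[0],key=cv2.contourArea); box=cv2.boxPoints(cv2.minAreaRect(c)); print(box); print([onz(t,*p,.004) for p in box])
blk=(im.max(2)<50); blk[:, :385]=0; blk[:,415:]=0; blk[:190]=0;blk[250:]=0
n,l,st,c=cv2.connectedComponentsWithStats(blk.astype(np.uint8));print(st,c)
k=max(range(1,n),key=lambda i:st[i,4])
ys,xs=np.where(l==k); print(cv2.minAreaRect(np.c_[xs,ys].astype(np.float32)))
E
```

```text
head [266.44117647 210.82352941] [ 6  5  6  7 34] [0.51154189 0.01583492 0.026     ]
head [265.28571429 230.6       ] [ 5  6  7  7 35] [0.45081277 0.0175634  0.026     ]
[[105 107 108 106 104 106  96  90  66  64  82 102 103 101 105 104 106 105]
 [105 102 109 103 107  92  63  59  49  50  57  82  94 101 106 104 105 106]
 [103 103 107 103  95  63  58  77  85  82  71  61  82  95 106 105 106 107]
 [105 105 104  99  79  57  91 122 127 123 109  91  66  81  97 104 107 105]
 [108 106 102  82  70  82 121 128 132 129 127 122  75  68  82 101 106 105]
 [109 104 101  73  72 104 129 132 131 131 129 128  96  69  75 102 105 107]
 [104 105  95  76  77 117 129 130 132 131 131 132 101  71  71  99 102 107]
 [104 106  98  72  71 105 126 132 132 131 133 129  96  70  69  99 105 105]
 [104 104 102  75  67  91 121 127 133 132 131 123  84  69  69  99 105 105]
 [104 107 104  75  68  71  94 115 120 115 118  93  70  69  79 102 107 108]
 [106 108 106  91  77  65  68  75  98  84  74  68  67  76  90 104 106 106]
 [107 103 107 103  89  74  70  68  65  63  65  66  72  90 101 104 103 104]
 [104 106 103 104 103  98  86  77  74  75  76  82  84 100 107 105 105 109]]
plate px [106 107 103] [105 107 106] bench [138 148 158]
(248.7, 243.5) [0.41155872 0.0672731  0.01      ]
(297.5, 246) [ 0.40805531 -0.08186962  0.01      ]
(300, 180) [ 0.61391663 -0.08560313  0.01      ]
(252.3, 180) [0.60978007 0.06293766 0.01      ]
[[376.6216  184.27026]
 [411.717   181.46265]
 [417.11923 248.99048]
 [382.02383 251.7981 ]]
[array([ 0.6082701 , -0.32549873,  0.004     ]), array([ 0.62028262, -0.43526806,  0.004     ]), array([ 0.40952251, -0.44854912,  0.004     ]), array([ 0.39795282, -0.34104489,  0.004     ])]
[[     0      0    560    420 235037]
 [   396    206      9     29    163]] [[279.41671737 209.49285006]
 [399.58895706 219.80981595]]
((399.73760986328125, 219.87623596191406), (28.35856056213379, 6.069726943969727), 84.2894058227539)
```

View pics/c.png

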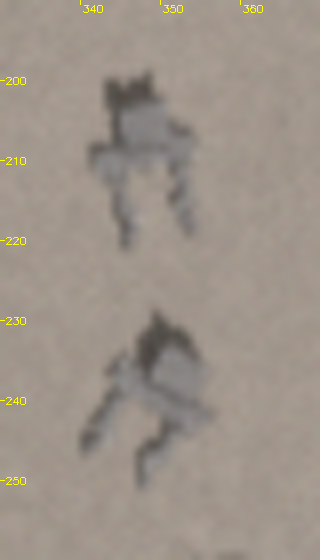

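```bash
python3 - <<'E'
from h import *
t=grab("top");s=grab("side")
crop(t,0,220,140,340,"g.png",5); crop(s,420,290,560,420,"g2.png",4)
E
```

```text
(no output)
```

View pics/g.png

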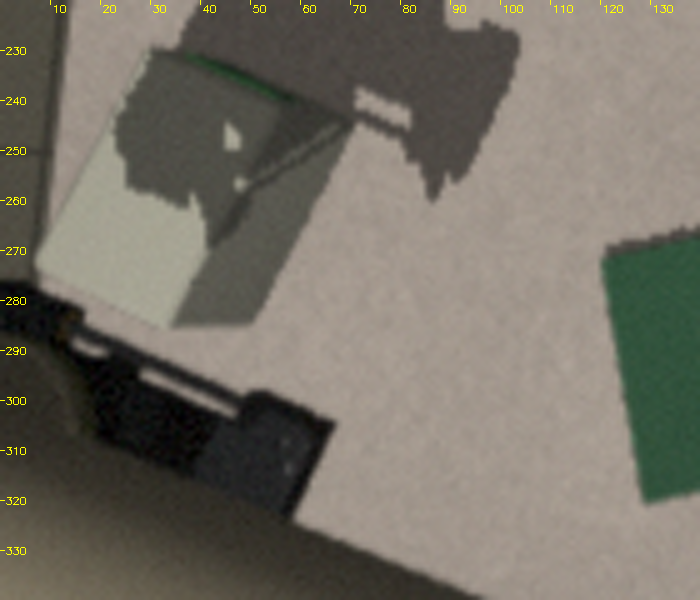

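View pics/g2.png

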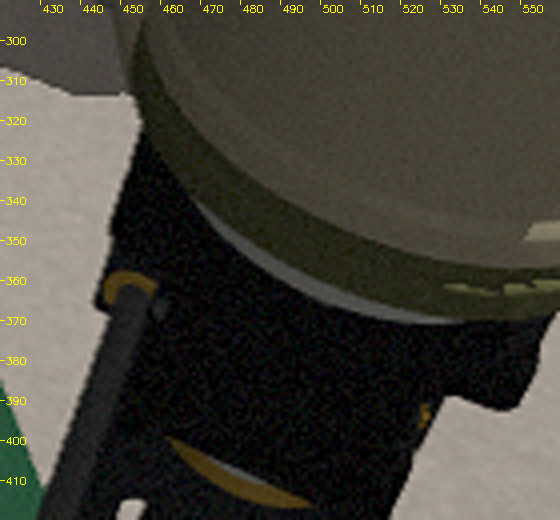

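```bash
python3 - <<'E'
from h import *
t=grab("top");s=grab("side")
for p in [(.5115,.0158,.026),(.4508,.0176,.026)]: print("side proj head",proj(s,p))
def clip(l,a1,a2):
    L=onz(t,*l,.020); T=onz(t,*((np.array(a1)+a2)/2),.006); d=T-L
    yaw=np.degrees(np.arctan2(d[1],d[0])); print("lug",L[:2],"tip",T[:2],"len",np.hypot(*d[:2]),"yaw",yaw); return L,yaw
L,y=clip((347.8,205.7),(345.6,220.3),(354,219.3)); print(proj(s,[L[0],L[1],.02]))
L,y=clip((352.3,236.5),(340.7,246),(347.7,250.3)); print(proj(s,[L[0],L[1],.02]))
h=cv2.minAreaRect
print("handle mid",onz(t,399.7,219.9,.036), "ends",onz(t,398.2,205.7,.036),onz(t,401.2,234,.036))
print("prong tips",onz(t,389.3,195.5,.012),onz(t,401.8,195,.012))
crop(s,250,155,370,225,"s2.png",6)
crop(s,255,235,320,270,"s3.png",10)
E
```

```text
side proj head [273.67284399 251.19485604]
side proj head [299.06891807 254.96085586]
lug [ 0.53527976 -0.23325356] tip [ 0.49369526 -0.24180369] len 0.04245438892512479 yaw -168.3814162452065
[282.0464867 200.071283 ]
lug [ 0.44078385 -0.24733259] tip [ 0.40575145 -0.22499579] len 0.041547586318477214 yaw 147.47825055628445
[315.70680876 201.33008093]
handle mid [ 0.49349955 -0.38776874  0.036     ] ends [ 0.53687984 -0.38372603  0.036     ] [ 0.45080216 -0.39177967  0.036     ]
prong tips [ 0.57217835 -0.36284273  0.012     ] [ 0.57482967 -0.40156148  0.012     ]
```

View pics/s2.png

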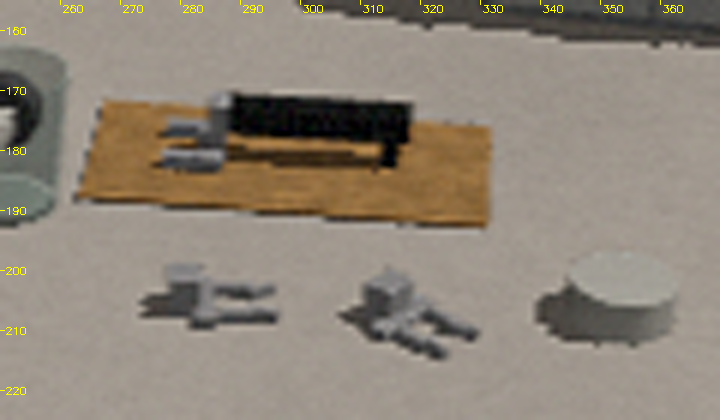

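View pics/s3.png

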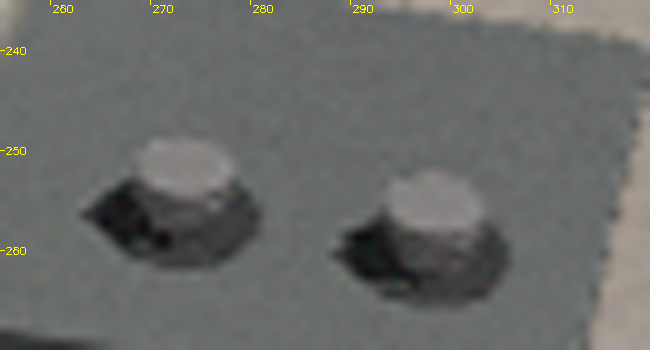

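```bash
python3 - <<'E'
from h import *
print(goal([.5,.05,.28],down(57)))
print(goal([.442,-.247,.15],down(57)))
E
```

```text
(array([-0.39544999, -0.08547868, -0.44699959]), array([-1.91007986e-03,  1.15296056e+01, -6.34288180e-04]))
(array([-0.6930684 ,  0.04452173, -0.50173691]), array([-1.91007986e-03,  1.15296056e+01, -6.34288180e-04]))
```

Emit:
move_arm --targets '[[[-0.395,-0.085,-0.447,0,11.5,0,0.06],[-0.395,-0.085,-0.447,0,11.5,0,0.06],[-0.395,-0.085,-0.447,0,11.5,0,0.06],[-0.395,-0.085,-0.447,0,11.5,0,0.06],[-0.395,-0.085,-0.447,0,11.5,0,0.06],[-0.395,-0.085,-0.447,0,11.5,0,0.06],[-0.395,-0.085,-0.447,0,11.5,0,0.06],[-0.395,-0.085,-0.447,0,11.5,0,0.06],[-0.395,-0.085,-0.447,0,11.5,0,0.06],[-0.395,-0.085,-0.447,0,11.5,0,0.06],[-0.395,-0.085,-0.447,0,11.5,0,0.06],[-0.395,-0.085,-0.447,0,11.5,0,0.06],[-0.395,-0.085,-0.447,0,11.5,0,0.06],[-0.395,-0.085,-0.447,0,11.5,0,0.06],[-0.693,0.044,-0.502,0,11.5,0,0.06],[-0.693,0.044,-0.502,0,11.5,0,0.06],[-0.693,0.044,-0.502,0,11.5,0,0.06],[-0.693,0.044,-0.502,0,11.5,0,0.06],[-0.693,0.044,-0.502,0,11.5,0,0.06],[-0.693,0.044,-0.502,0,11.5,0,0.06]]]'

```text
clock: 2.17
tool_pos: [0.4549, -0.164, 0.1843]
tool_rot: [-90.0, -0.1, 57.0]
force: [1.5, 0.5, -0.3]
gripper_width: 0.689
```

```bash
python3 - <<'E'
from h import *
t=grab("top"); cv2.imwrite("pics/t4.png",t["color"]); s=grab("side"); cv2.imwrite("pics/s4.png",s["color"])
print(goal([.442,-.247,.15],down(57)), tool()[0])
E
```

```text
(array([-0.07134752,  0.03310046, -0.03465417]), array([-0.07902383, -0.4814513 , -0.1204774 ])) [ 0.45253248 -0.16834087  0.18299741]
```

View pics/t4.png

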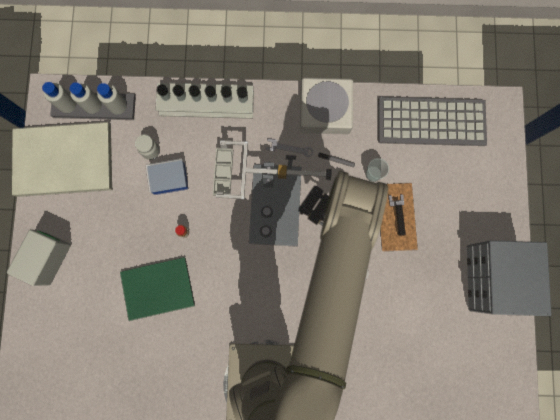

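View pics/s4.png

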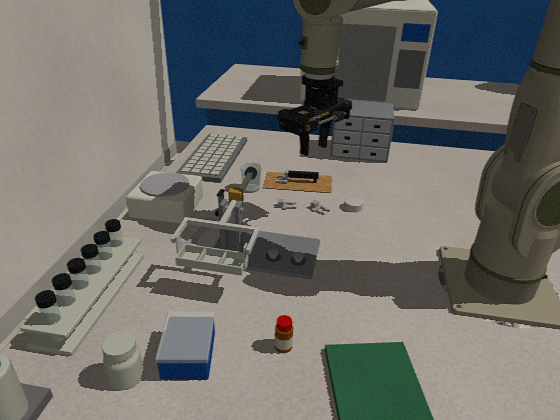

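Emit:
move_arm --targets '[[[-0.0713,0.133,-0.0346,0,-0.5,0,0.045],[-0.0713,0.133,-0.0346,0,-0.5,0,0.045],[-0.0713,0.133,-0.0346,0,-0.5,0,0.045],[-0.0713,0.133,-0.0346,0,-0.5,0,0.045],[-0.0713,0.133,-0.0346,0,-0.5,0,0.045],[-0.0713,0.133,-0.0346,0,-0.5,0,0.045],[-0.0713,0.133,-0.0346,0,-0.5,0,0.045]]]'

```text
clock: 2.85
tool_pos: [0.4427, -0.2466, 0.051]
tool_rot: [-90.0, 0.1, 57.0]
force: [0.8, 0.6, 0.1]
gripper_width: 0.517
```

```bash
python3 - <<'E'
from h import *
s=grab("side"); crop(s,270,140,370,220,"s5.png",7)
print(goal([.442,-.247,.009],down(57)), tool()[0])
E
```

```text
(array([-0.00120055,  0.04249709,  0.00069971]), array([ 0.02846845,  0.09192091, -0.04638869])) [ 0.44324068 -0.24633188  0.05149645]
```

View pics/s5.png

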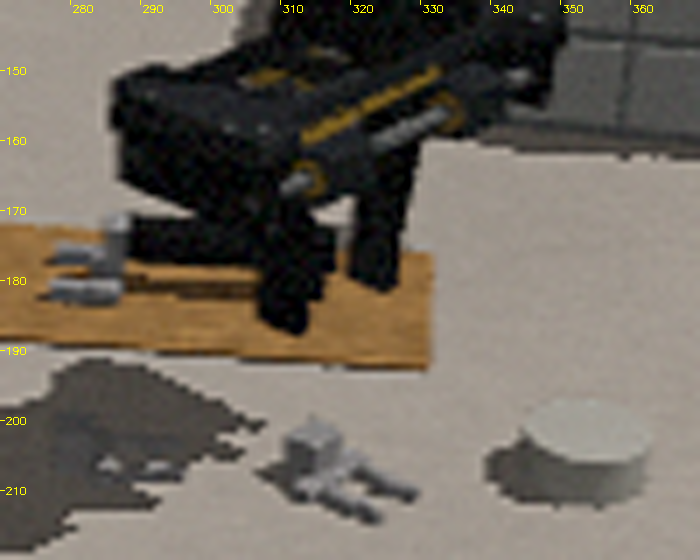

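Emit:
move_arm --targets '[[[-0.0012,0.0425,0.0007,0,0,0,0.045],[-0.0012,0.0425,0.0007,0,0,0,0.045],[-0.0012,0.0425,0.0007,0,0,0,0.045],[-0.0012,0.0425,0.0007,0,0,0,0.0],[-0.0012,0.0425,0.0007,0,0,0,0.0],[-0.0012,0.0425,0.0007,0,0,0,0.0],[-0.0012,0.0425,0.0007,0,0,0,0.0],[-0.0012,0.0425,0.0007,0,0,0,0.0]]]'

```text
clock: 3.57
tool_pos: [0.4425, -0.247, 0.0097]
tool_rot: [-90.1, 0.0, 57.1]
force: [-0.4, -0.3, 1.2]
gripper_width: 0.226
```

```bash
python3 - <<'E'
from h import *
s=grab("side"); crop(s,270,140,370,220,"s6.png",7)
t=grab("top"); crop(t,310,180,420,270,"t6.png",7)
print(env.sense()["gripper_width"]*87,tool()[0],env.sense()["force"])
E
```

```text
Traceback (most recent call last):
  File "h.py", line 27, in crop
    assert im.shape[1]<=800 and im.shape[0]<=600,im.shape
           ^^^^^^^^^^^^^^^^^^^^^^^^^^^^^^^^^^^^^
AssertionError: (630, 770, 3)
```

View pics/s6.png

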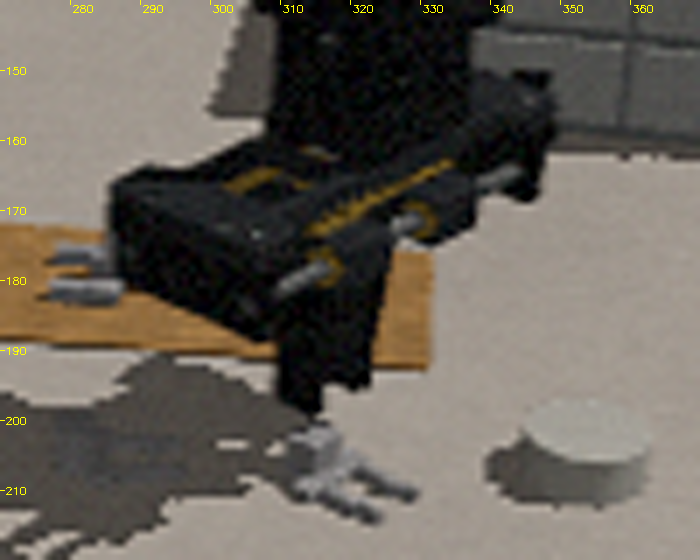

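```bash
python3 - <<'E'
from h import *
s=grab("side"); crop(s,290,170,350,220,"s7.png",10)
t=grab("top"); crop(t,310,180,420,265,"t6.png",7)
e=env.sense();print(e["gripper_width"]*87,tool()[0],e["force"])
p,R=tool()
for d in (0,.01,.019):
  for k in (-.0095,0,.0095):
    print(d,k,proj(s,p-R[:,1]*d+R[:,0]*k))
E
```

```text
5.031826278439873 [ 0.4420217  -0.24701215  0.00909559] [ 1.01619144  0.4458569  -0.33428875]
0 -0.0095 [317.1109235  203.43548043]
0 0 [315.00575013 204.63393949]
0 0.0095 [312.88066068 205.84373661]
0.01 -0.0095 [317.35149794 200.4244496 ]
0.01 0 [315.23878453 201.61361422]
0.01 0.0095 [313.10600094 202.81407558]
0.019 -0.0095 [317.56970889 197.69332031]
0.019 0 [315.45016415 198.87395358]
0.019 0.0095 [313.31040899 200.06584451]
```

View pics/s7.png

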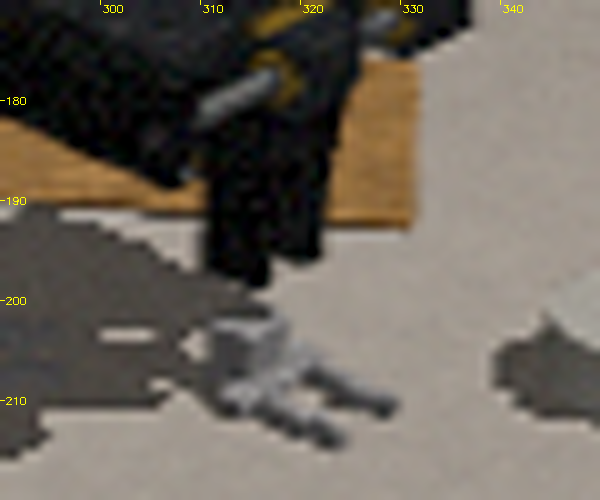

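View pics/t6.png

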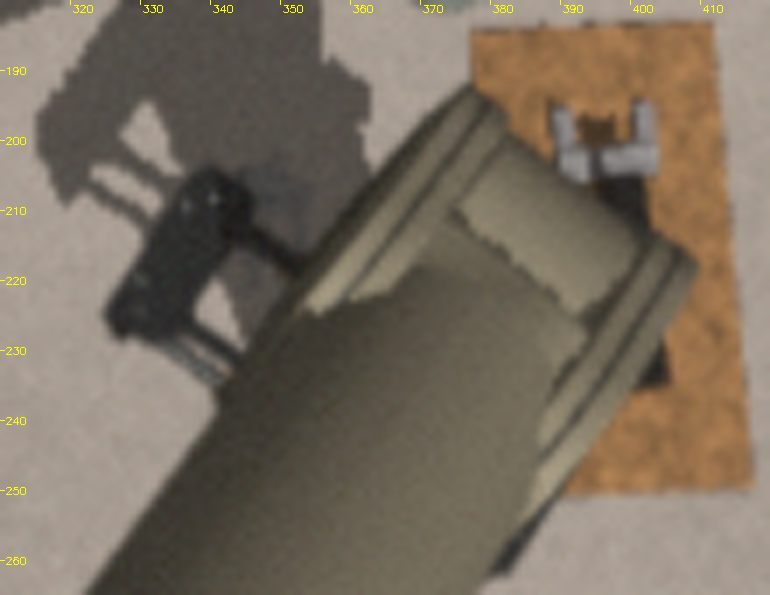

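Emit:
move_arm --targets '[[[0,0,0,0,0,0,0.045],[0,0,0,0,0,0,0.045],[0,0,0,0,0,0,0.045],[0,0,0,0,0,0,0.045],[0,0.003,0,0,0,0,0.045],[0,0.006,0,0,0,0,0.045],[0,0.006,0,0,0,0,0.045]]]'

```text
clock: 4.35
tool_pos: [0.4416, -0.2468, 0.0024]
tool_rot: [-90.0, 0.1, 57.1]
force: [-0.3, 0.2, -0.4]
gripper_width: 0.476
```

```bash
python3 - <<'E'
from h import *
s=grab("side"); crop(s,290,170,350,220,"s8.png",10)
e=env.sense();print(e["gripper_width"]*87,tool()[0],e["force"])
p,R=tool()
for k in (-.0225,.0225): print(proj(s,p+R[:,0]*k))
E
```

```text
42.97247079897203 [ 0.44168388 -0.2469059   0.00265042] [-0.22106418 -0.3571579   0.75151039]
[319.91272404 203.76391035]
[309.9160594  209.50154624]
```

View pics/s8.png

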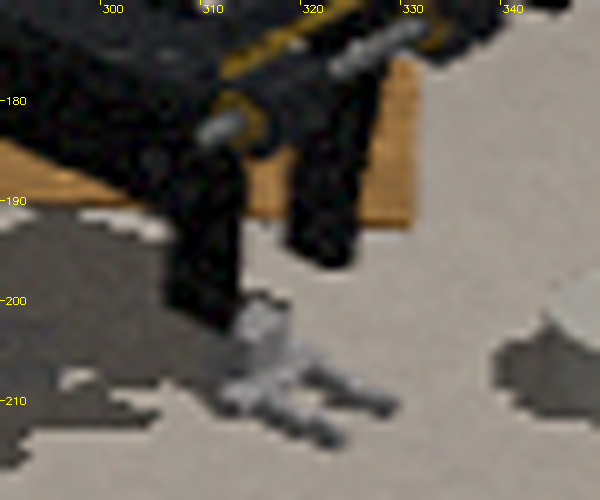

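Emit:
move_arm --targets '[[[0,0.002,0,0,0,0,0.045],[0,0.004,0,0,0,0,0.045],[0,0.005,0,0,0,0,0.045]]]'

```text
clock: 4.65
tool_pos: [0.4416, -0.2468, -0.0027]
tool_rot: [-90.0, 0.1, 57.1]
force: [0.5, -0.6, 0.5]
gripper_width: 0.512
```

```bash
python3 - <<'E'
from h import *
e=env.sense();print(e["gripper_width"]*87,tool()[0],e["force"],e["moment"])
E
```

```text
44.527713599934586 [ 0.44155211 -0.24683819 -0.00268522] [ 0.4828938  -0.63138241  0.48512335] [ 0.03380567 -0.02532185  0.00473836]
```

Emit:
move_arm --targets '[[[0,0.002,0,0,0,0,0.045],[0,0.004,0,0,0,0,0.045],[0,0.006,0,0,0,0,0.045]]]'

```text
clock: 4.9
tool_pos: [0.4415, -0.2468, -0.0089]
tool_rot: [-90.0, 0.1, 57.1]
force: [0.6, 0.1, -0.3]
gripper_width: 0.516
```

```bash
python3 - <<'E'
from h import *
e=env.sense();print(e["gripper_width"]*87,tool()[0],e["force"],e["moment"])
s=grab("side"); crop(s,290,170,350,220,"s9.png",10)
E
```

```text
44.92303331110932 [ 0.44148929 -0.24681166 -0.00892067] [ 0.57944917  0.11931081 -0.26618178] [-0.04743094  0.07629209 -0.00627313]
```

View pics/s9.png

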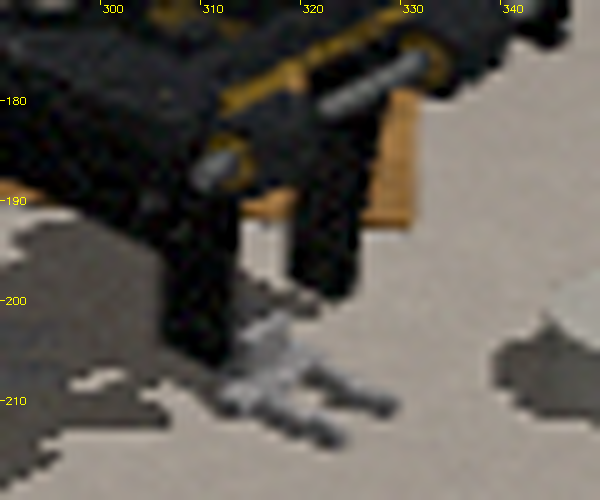

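Emit:
move_arm --targets '[[[0,0,0,0,0,0,0.0],[0,0,0,0,0,0,0.0],[0,0,0,0,0,0,0.0],[0,0,0,0,0,0,0.0],[0,0,0,0,0,0,0.0],[0,0,0,0,0,0,0.0]]]'

```text
clock: 5.45
tool_pos: [0.4414, -0.2467, -0.0091]
tool_rot: [-90.0, 0.1, 57.1]
force: [-0.2, 0.8, -0.4]
gripper_width: 0.203
```

```bash
python3 - <<'E'
from h import *
e=env.sense();print(e["gripper_width"]*87,tool()[0],e["force"],e["moment"])
s=grab("side"); crop(s,290,170,350,220,"s10.png",10)
E
```

```text
17.623100338227907 [ 0.44141405 -0.24671907 -0.00913117] [-0.1515592   0.8192424  -0.44326059] [ 0.03676238 -0.0282066  -0.03075219]
```

View pics/s10.png

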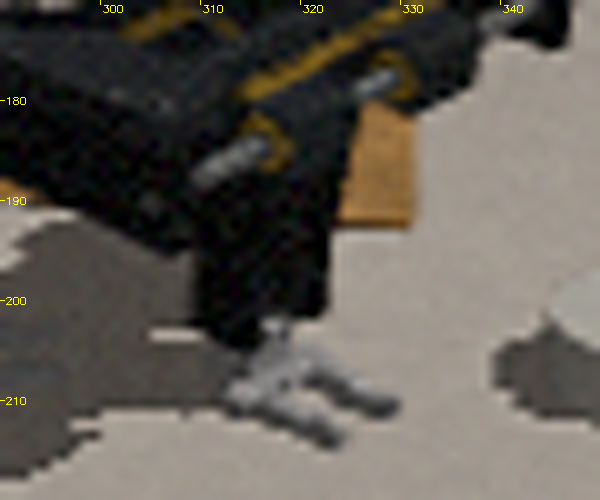

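Emit:
move_arm --targets '[[[0,0,0,0,0,0,0.0],[0,0,0,0,0,0,0.0],[0,0,0,0,0,0,0.0]]]'

```text
clock: 5.75
tool_pos: [0.4414, -0.2467, -0.0091]
tool_rot: [-90.0, 0.1, 57.1]
force: [1.2, 0.2, 0.3]
gripper_width: 0.203
```

```bash
python3 - <<'E'
from h import *
e=env.sense();print(e["gripper_width"]*87,tool()[0],e["force"],e["moment"])
s=grab("side"); crop(s,290,170,350,220,"s11.png",10)
E
```

```text
17.64261886388065 [ 0.44142326 -0.24672207 -0.00913343] [1.16397138 0.2406102  0.26051234] [ 0.02254913 -0.08848     0.00156911]
```

View pics/s11.png

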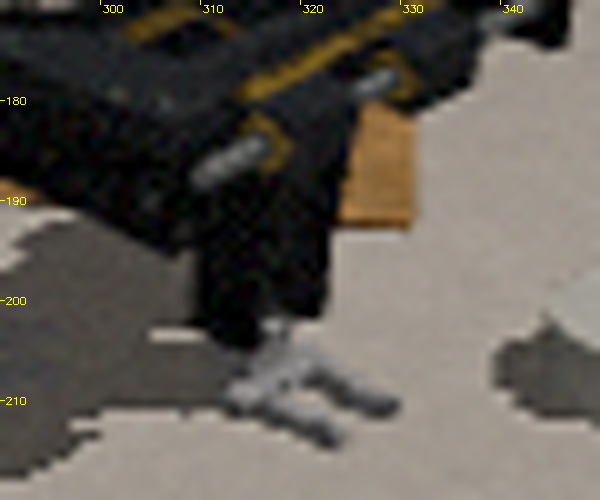

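```bash
python3 - <<'E'
from h import *
print(goal([.450,-.0515,.07],down(-1.5)))
print(goal([.450,-.0515,.0018],down(-1.5)))
E
```

```text
(array([ 0.16846971, -0.07927992,  0.09889683]), array([-2.99656380e-03,  5.85957482e+01, -8.72701750e-02]))
(array([ 0.16855474, -0.01107999,  0.09884521]), array([-2.99656380e-03,  5.85957482e+01, -8.72701750e-02]))
```

Emit:
move_arm --targets '[[[0,-0.04,0,0,0,0,0.0],[0,-0.07,0,0,0,0,0.0],[0.1685,-0.079,0.0989,0,58.6,0,0.0],[0.1685,-0.079,0.0989,0,58.6,0,0.0],[0.1685,-0.079,0.0989,0,58.6,0,0.0],[0.1685,-0.079,0.0989,0,58.6,0,0.0],[0.1685,-0.079,0.0989,0,58.6,0,0.0],[0.1685,-0.079,0.0989,0,58.6,0,0.0],[0.1685,-0.079,0.0989,0,58.6,0,0.0],[0.1685,-0.079,0.0989,0,58.6,0,0.0],[0.1685,-0.079,0.0989,0,58.6,0,0.0],[0.1685,-0.079,0.0989,0,58.6,0,0.0],[0.1685,-0.079,0.0989,0,58.6,0,0.0]]]'

```text
clock: 6.88
tool_pos: [0.4499, -0.0514, 0.0697]
tool_rot: [-90.0, 0.1, -1.7]
force: [-0.2, -0.2, -0.5]
gripper_width: 0.206
```

```bash
python3 - <<'E'
from h import *
e=env.sense();print(e["gripper_width"]*87,tool()[0],e["tool_rot"])
s=grab("side"); crop(s,250,190,350,270,"s12.png",7)
print(goal([.450,-.0515,.0018],down(-1.5)))
E
```

```text
17.88706751654476 [ 0.44990979 -0.05141069  0.06970698] [-9.00319751e+01  7.89074037e-02 -1.67047747e+00]
(array([1.63649431e-04, 6.79223297e-02, 1.05445179e-05]), array([ 0.03192674,  0.07206793, -0.07715374]))
```

View pics/s12.png

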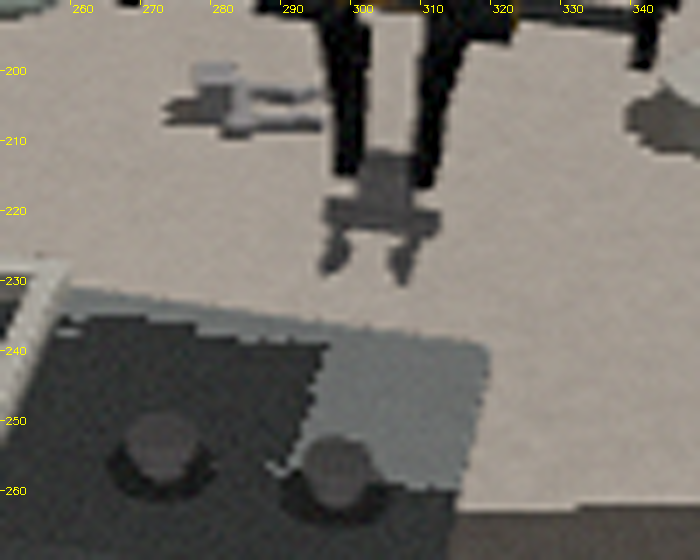

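Emit:
move_arm --targets '[[[0,0.035,0,0,0,0,0.0],[0,0.06,0,0,0,0,0.0],[0,0.065,0,0,0,0,0.0],[0,0.068,0,0,0,0,0.0],[0,0.068,0,0,0,0,0.0],[0,0.068,0,0,0,0,0.04],[0,0.068,0,0,0,0,0.04],[0,0.068,0,0,0,0,0.04],[0,0.068,0,0,0,0,0.04],[0,0.03,0,0,0,0,0.04],[0,-0.01,0,0,0,0,0.04],[0,-0.05,0,0,0,0,0.04]]]'

```text
clock: 7.93
tool_pos: [0.4493, -0.0522, 0.1212]
tool_rot: [-90.1, 0.1, -1.5]
force: [1.8, 0.7, 0.5]
gripper_width: 0.452
```

```bash
python3 - <<'E'
from h import *
e=env.sense();print(e["gripper_width"]*87,tool()[0],e["tool_rot"],e["force"])
s=grab("side"); crop(s,250,190,350,270,"s13.png",7)
print(goal([.494,-.388,.07],down(-84.7)))
E
```

```text
39.350323086045876 [ 0.44926269 -0.05219854  0.12117178] [-90.11207161   0.14410343  -1.48138063] [1.77423948 0.68521094 0.52809331]
(array([ 0.04909359,  0.0585442 , -0.33448226]), array([-0.34486159, 83.15321941,  0.2892252 ]))
```

View pics/s13.png

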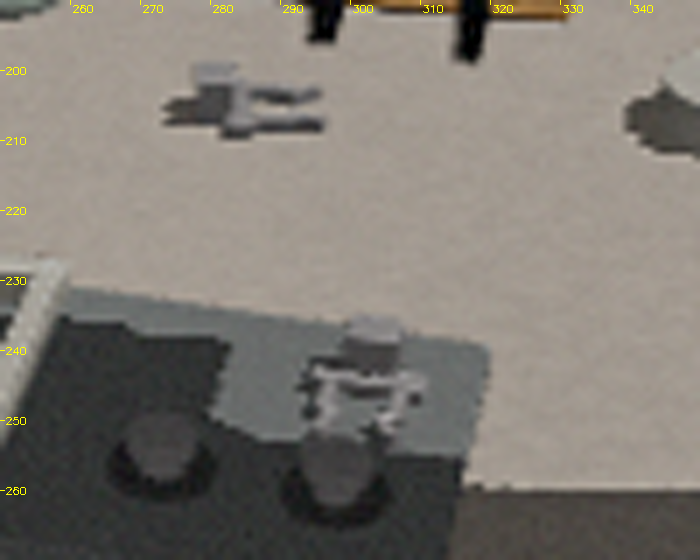

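Emit:
move_arm --targets '[[[0.0491,0.0,-0.3345,0,83.1,0,0.05],[0.0491,0.0,-0.3345,0,83.1,0,0.05],[0.0491,0.0,-0.3345,0,83.1,0,0.05],[0.0491,0.0,-0.3345,0,83.1,0,0.05],[0.0491,0.0,-0.3345,0,83.1,0,0.05],[0.0491,0.0,-0.3345,0,83.1,0,0.05],[0.0491,0.0,-0.3345,0,83.1,0,0.05],[0.0491,0.0,-0.3345,0,83.1,0,0.05],[0.0491,0.0,-0.3345,0,83.1,0,0.05],[0.0491,0.0,-0.3345,0,83.1,0,0.05],[0.0491,0.0,-0.3345,0,83.1,0,0.05],[0.0491,0.0585,-0.3345,0,83.1,0,0.05],[0.0491,0.0585,-0.3345,0,83.1,0,0.05],[0.0491,0.0585,-0.3345,0,83.1,0,0.05]]]'

```text
clock: 9.15
tool_pos: [0.4926, -0.386, 0.0663]
tool_rot: [-89.8, 0.2, -84.6]
force: [0.0, 1.0, -0.6]
gripper_width: 0.577
```

```bash
python3 - <<'E'
from h import *
e=env.sense();print(e["gripper_width"]*87,tool()[0],e["tool_rot"],e["force"])
s=grab("side"); crop(s,250,130,350,210,"s14.png",7)
t=grab("top"); crop(t,230,170,420,270,"t14.png",4)
print(goal([.494,-.388,.0],down(-84.7)))
E
```

```text
50.197943042829834 [ 0.49263633 -0.386039    0.06633193] [-89.83480722   0.21360095 -84.61967998] [ 0.04139766  1.01645635 -0.57779606]
(array([-6.52874116e-05,  7.05704906e-02, -4.84851086e-04]), array([-0.38997497,  0.09687372, -0.01027789]))
```

View pics/s14.png

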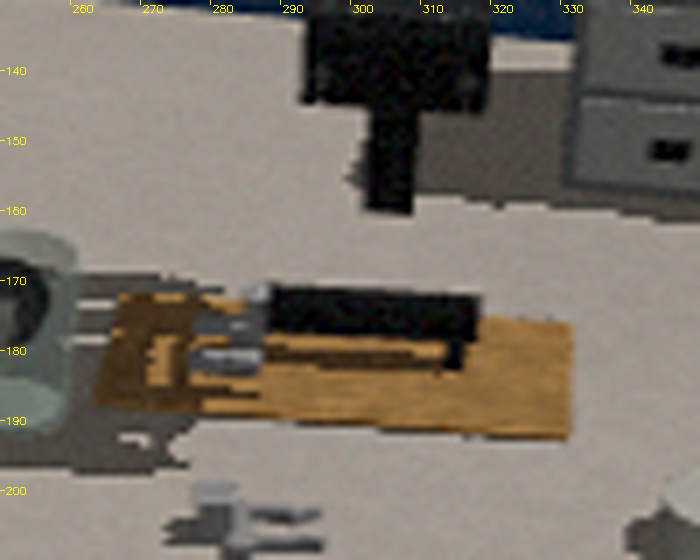

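View pics/t14.png

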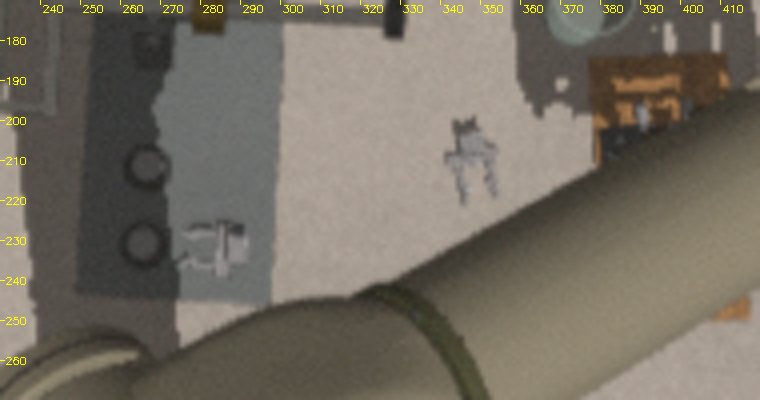

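Emit:
move_arm --targets '[[[0,0.035,0,-0.4,0,0,0.05],[0,0.06,0,-0.4,0,0,0.05],[0,0.068,0,-0.4,0,0,0.05],[0,0.068,0,-0.4,0,0,0.05],[0,0.068,0,-0.4,0,0,0.0],[0,0.068,0,-0.4,0,0,0.0],[0,0.068,0,-0.4,0,0,0.0],[0,0.068,0,-0.4,0,0,0.0],[0,0.068,0,-0.4,0,0,0.0],[0,0.068,0,-0.4,0,0,0.0],[0,0.068,0,-0.4,0,0,0.0],[0,0.068,0,-0.4,0,0,0.0]]]'

```text
clock: 10.25
tool_pos: [0.4947, -0.3885, 0.0031]
tool_rot: [-90.0, -0.0, -84.6]
force: [0.7, -0.3, 4.7]
gripper_width: 0.202
```

```bash
python3 - <<'E'
from h import *
e=env.sense();print(e["gripper_width"]*87,tool()[0],e["tool_rot"],e["force"])
s=grab("side"); crop(s,250,130,350,210,"s15.png",7)
E
```

```text
17.607411267131816 [ 0.49471081 -0.38845465  0.00307706] [-8.99742986e+01 -2.96042242e-02 -8.46125886e+01] [ 0.69670528 -0.28566415  4.72442463]
```

View pics/s15.png

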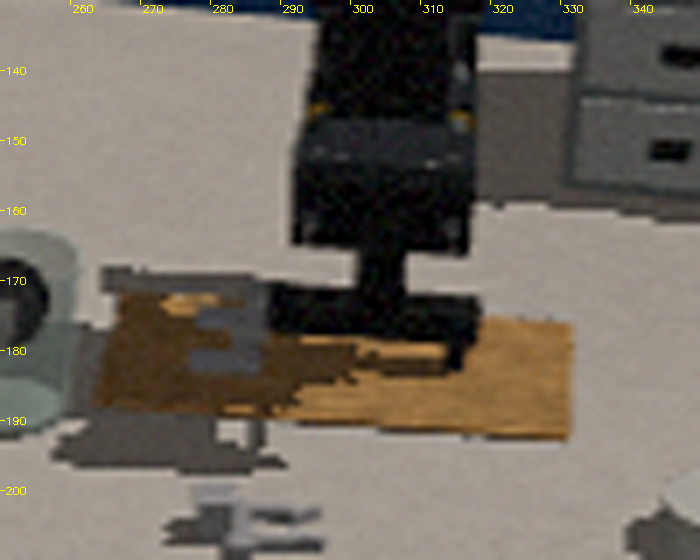

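Emit:
move_arm --targets '[[[0,-0.02,0,0,0,0,0.0],[0,-0.05,0,0,0,0,0.0],[0,-0.07,0,0,0,0,0.0],[0,-0.07,0,0,0,0,0.0],[0,-0.07,0,0,0,0,0.0]]]'

```text
clock: 10.72
tool_pos: [0.495, -0.3883, 0.0734]
tool_rot: [-89.9, -0.0, -84.6]
force: [0.2, -0.8, -0.9]
gripper_width: 0.201
```

```bash
python3 - <<'E'
from h import *
e=env.sense();print(e["gripper_width"]*87,tool()[0],e["tool_rot"],e["force"])
s=grab("side"); crop(s,250,110,350,190,"s16.png",7)
E
```

```text
17.512269616436523 [ 0.49498444 -0.38834224  0.07341164] [-8.99182410e+01 -3.54426150e-02 -8.45989371e+01] [ 0.17915927 -0.77076839 -0.88399503]
```

View pics/s16.png

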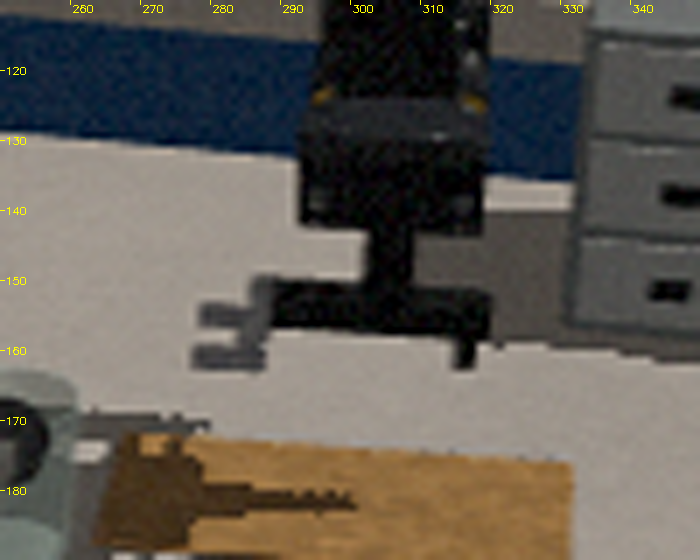

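```bash
python3 - <<'E'
from h import *
print(goal([.447,-.141,.07],down(-1.5)))
E
```

```text
(array([-0.25013948,  0.00241802, -0.02407596]), array([-2.41627735e-02, -8.30920864e+01, -2.16687102e-02]))
```

Emit:
move_arm --targets '[[[-0.25,-0.02,-0.024,0,-83.1,0,0.0],[-0.25,-0.02,-0.024,0,-83.1,0,0.0],[-0.25,-0.02,-0.024,0,-83.1,0,0.0],[-0.25,-0.02,-0.024,0,-83.1,0,0.0],[-0.25,-0.02,-0.024,0,-83.1,0,0.0],[-0.25,-0.02,-0.024,0,-83.1,0,0.0],[-0.25,-0.02,-0.024,0,-83.1,0,0.0],[-0.25,-0.02,-0.024,0,-83.1,0,0.0],[-0.25,-0.02,-0.024,0,-83.1,0,0.0],[-0.25,-0.02,-0.024,0,-83.1,0,0.0],[-0.25,-0.02,-0.024,0,-83.1,0,0.0],[-0.25,-0.0,-0.024,0,-83.1,0,0.0],[-0.25,0.03,-0.024,0,-83.1,0,0.0],[-0.25,0.05,-0.024,0,-83.1,0,0.0],[-0.25,0.05,-0.024,0,-83.1,0,0.0]]]'

```text
clock: 12.02
tool_pos: [0.4434, -0.1405, 0.0183]
tool_rot: [-90.0, 0.4, -1.5]
force: [-1.2, -0.3, -0.6]
gripper_width: 0.202
```

```bash
python3 - <<'E'
from h import *
e=env.sense();print(e["gripper_width"]*87,tool()[0],e["tool_rot"],e["force"])
s=grab("side"); crop(s,250,180,350,265,"s17.png",7)
t=grab("top"); crop(t,230,190,340,270,"t17.png",7)
print(goal([.447,-.141,.0105],down(-1.5)))
E
```

```text
17.61469636338035 [ 0.44336074 -0.14046236  0.01834687] [-90.02562713   0.44056518  -1.48020339] [-1.23626981 -0.29960419 -0.59411819]
(array([0.00110522, 0.0114311 , 0.00049603]), array([ 0.03987573, -0.03098526, -0.16669657]))
```

View pics/s17.png

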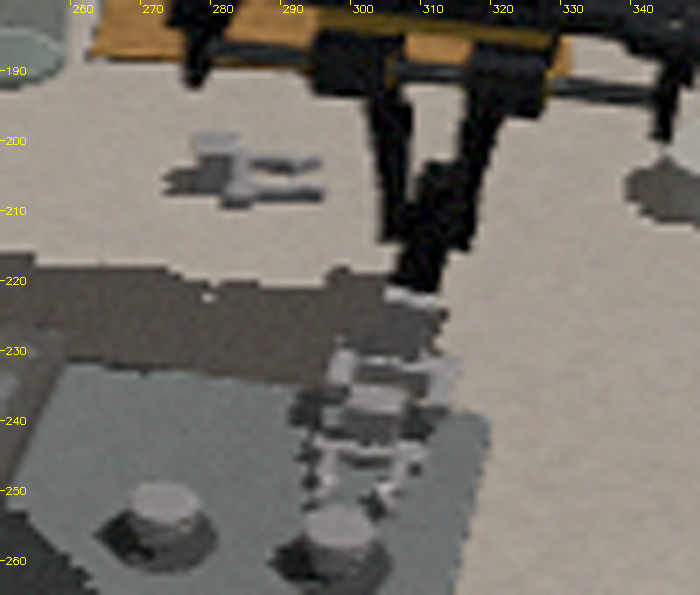

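View pics/t17.png

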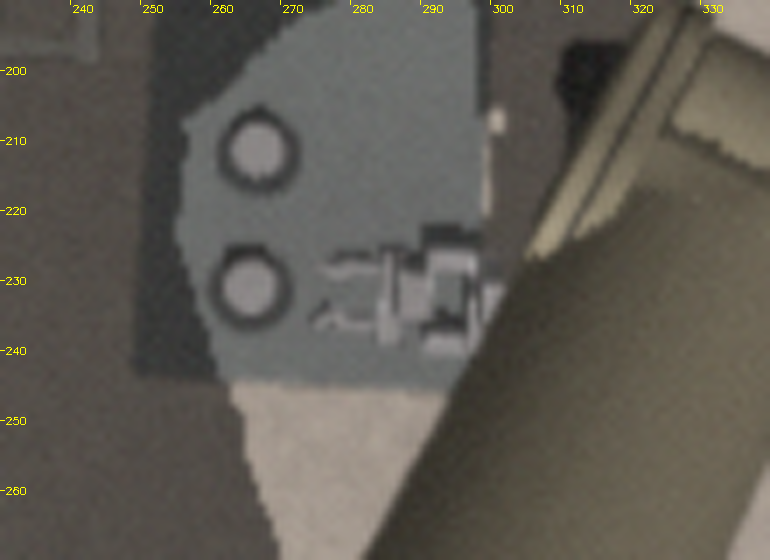

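Emit:
move_arm --targets '[[[0.0015,0.004,0.0,0,0,0,0.0],[0.003,0.007,0.0,0,0,0,0.0],[0.0036,0.007,0.01,0,0,0,0.0],[0.0036,0.007,0.02,0,0,0,0.0],[0.0036,0.007,0.025,0,0,0,0.0],[0.0036,0.007,0.025,0,0,0,0.0]]]'

```text
clock: 12.62
tool_pos: [0.4509, -0.1154, 0.0154]
tool_rot: [-90.0, 0.1, -1.4]
force: [0.7, 1.2, -1.0]
gripper_width: 0.2
```

```bash
python3 - <<'E'
from h import *
e=env.sense();print(e["gripper_width"]*87,tool()[0],e["tool_rot"],e["force"])
s=grab("side"); crop(s,250,180,350,265,"s18.png",7)
t=grab("top"); crop(t,230,190,340,270,"t18.png",7)
E
```

```text
17.423119373369172 [ 0.45089954 -0.11535143  0.0153533 ] [-89.99144614   0.1034601   -1.42261617] [ 0.74279908  1.24749822 -0.98220649]
```

View pics/s18.png

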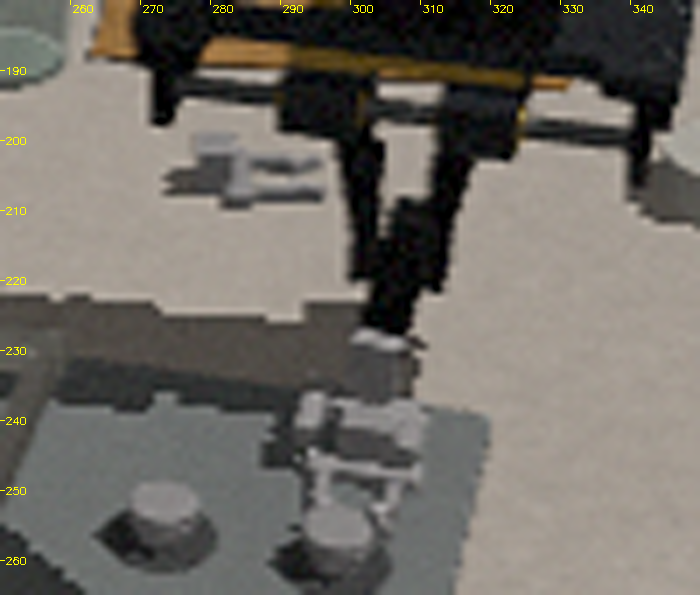

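View pics/t18.png

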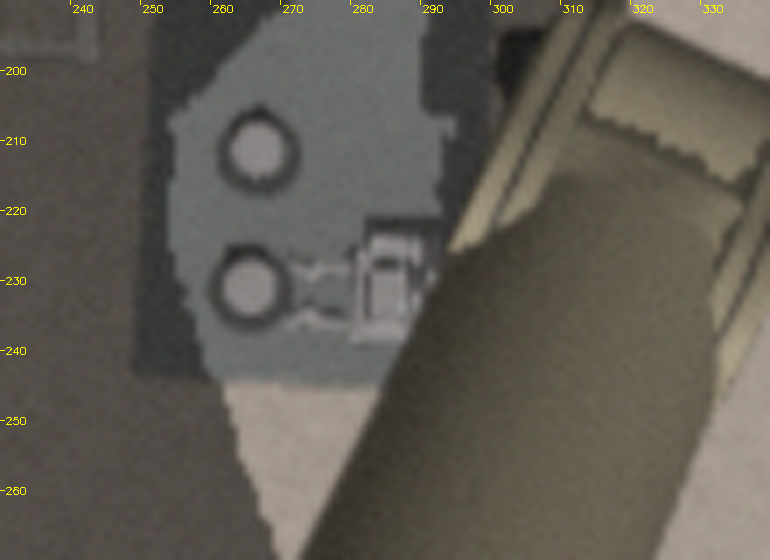

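```bash
python3 - <<'E'
from h import *
e=env.sense();print(tool()[0],e["tool_rot"],e["force"])
print(goal([.4477,-.1155,.0115],down(-1.5)))
E
```

```text
[ 0.45057017 -0.11656793  0.01526728] [-90.02503008   0.11588042  -1.49254377] [-0.90794008 -0.68953824 -0.61818127]
(array([-0.00288939,  0.00377269,  0.00099446]), array([ 0.02503761,  0.00748154, -0.11587879]))
```

Emit:
move_arm --targets '[[[-0.0029,0.001,-0.001,0,0,0,0.0],[-0.0029,0.0035,0,0,0,0,0.0],[-0.0029,0.0035,0.006,0,0,0,0.0],[-0.0029,0.0035,0.012,0,0,0,0.0],[-0.0029,0.0035,0.018,0,0,0,0.0],[-0.0029,0.0035,0.018,0,0,0,0.0],[-0.0029,0.0035,0.018,0,0,0,0.0]]]'

```text
clock: 13.3
tool_pos: [0.4482, -0.0974, 0.0117]
tool_rot: [-90.0, 0.1, -1.4]
force: [-0.1, 1.4, 1.4]
gripper_width: 0.2
```

```bash
python3 - <<'E'
from h import *
e=env.sense();print(e["force"])
s=grab("side"); crop(s,270,200,340,265,"s19.png",9)
t=grab("top"); crop(t,240,200,310,260,"t19.png",9)
e=env.sense();print(e["gripper_width"]*87,tool()[0],e["tool_rot"],e["force"])
E
```

```text
[-0.14343758  1.36002505  1.36790507]
17.551286723081244 [ 0.44806977 -0.09792766  0.01172121] [-89.98668373   0.12898363  -1.45854253] [-0.14133318  1.31317473  1.98378419]
```

View pics/s19.png

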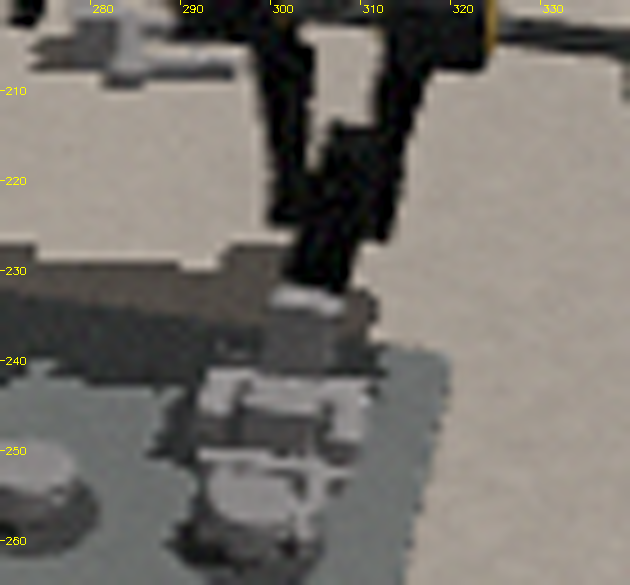

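View pics/t19.png

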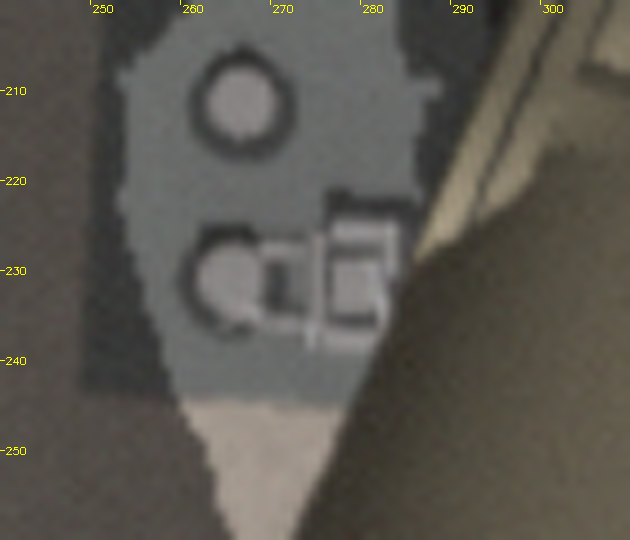

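Emit:
move_arm --targets '[[[0,-0.0005,0.003,0,0,0,0.0],[0,-0.0005,0.006,0,0,0,0.0],[0,-0.0005,0.009,0,0,0,0.0],[0,-0.0005,0.012,0,0,0,0.0],[0,-0.0005,0.015,0,0,0,0.0],[0,-0.0005,0.0175,0,0,0,0.0],[0,-0.0005,0.0175,0,0,0,0.0]]]'

```text
clock: 13.98
tool_pos: [0.4487, -0.0802, 0.0123]
tool_rot: [-90.0, 0.1, -1.5]
force: [0.9, -1.3, 0.8]
gripper_width: 0.195
```

```bash
python3 - <<'E'
from h import *
e=env.sense();print(e["force"])
s=grab("side"); crop(s,270,200,340,265,"s20.png",9)
t=grab("top"); crop(t,240,200,310,260,"t20.png",9)
e=env.sense();print(e["gripper_width"]*87,tool()[0],e["tool_rot"],e["force"])
E
```

```text
[ 0.88043403 -1.29053759  0.78986606]
17.4189825973162 [ 0.44866154 -0.08027754  0.01225867] [-89.98386924   0.11603217  -1.44670452] [ 1.14655776 -0.6009204   1.10268497]
```

View pics/s20.png

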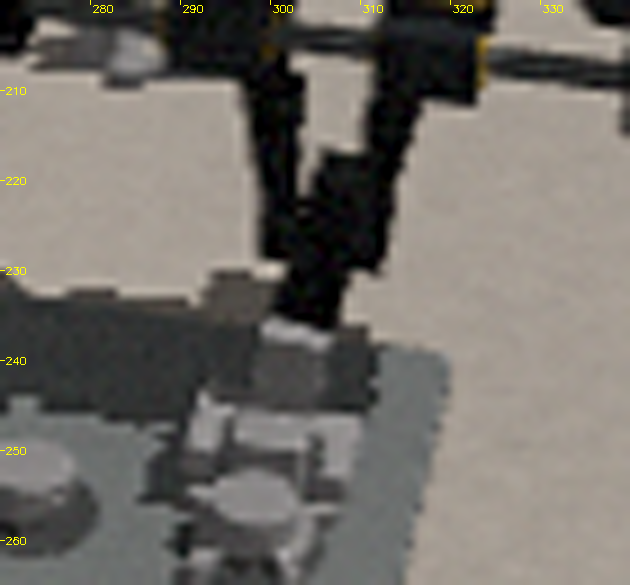

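View pics/t20.png

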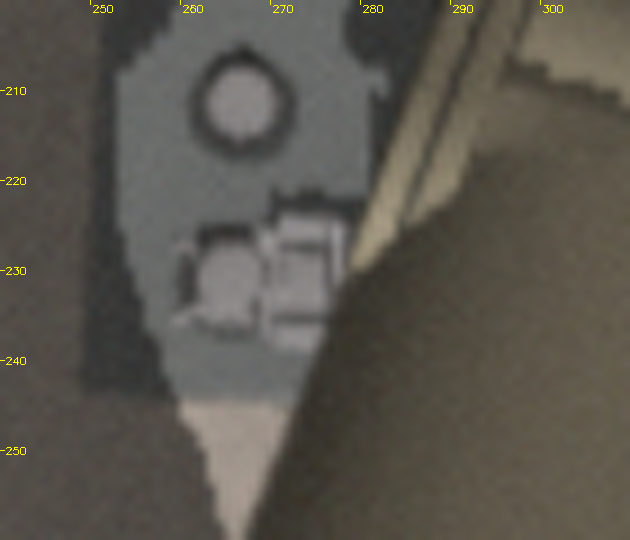

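Emit:
move_arm --targets '[[[0,-0.0005,0.0015,0,0,0,0.0],[0,-0.0005,0.0015,0,0,0,0.0],[0,-0.0005,-0.01,0,0,0,0.0],[0,-0.001,-0.04,0,0,0,0.0],[0,-0.01,-0.07,0,0,0,0.0],[0,-0.06,-0.09,0,0,0,0.0],[0,-0.07,-0.09,0,0,0,0.0],[0,-0.07,-0.09,0,0,0,0.0]]]'

```text
clock: 14.75
tool_pos: [0.448, -0.1728, 0.0855]
tool_rot: [-90.0, -0.1, -1.6]
force: [1.7, 0.1, -0.6]
gripper_width: 0.202
```

```bash
python3 - <<'E'
from h import *
s=grab("side"); crop(s,270,200,340,265,"s21.png",9)
t=grab("top"); crop(t,240,200,310,260,"t21.png",9)
e=env.sense();print(e["gripper_width"]*87,tool()[0],e["tool_rot"],e["force"])
print(goal([.495,-.388,.08],down(-84.6)))
E
```

```text
17.58857963642651 [ 0.44670186 -0.16950928  0.0821668 ] [-8.99034503e+01  7.56891601e-02 -1.40989604e+00] [-0.05465324  1.27642964 -2.18079726]
(array([ 0.05366226,  0.00172985, -0.21723943]), array([-2.40123847e-02,  8.31900060e+01, -1.31992473e-01]))
```

View pics/s21.png

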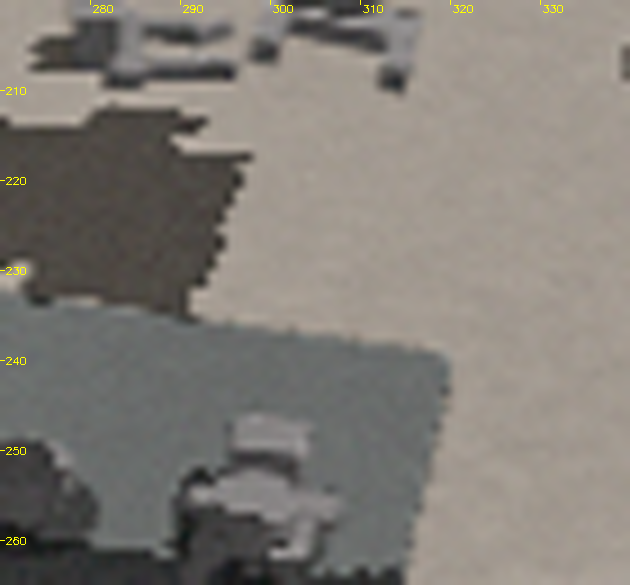

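View pics/t21.png

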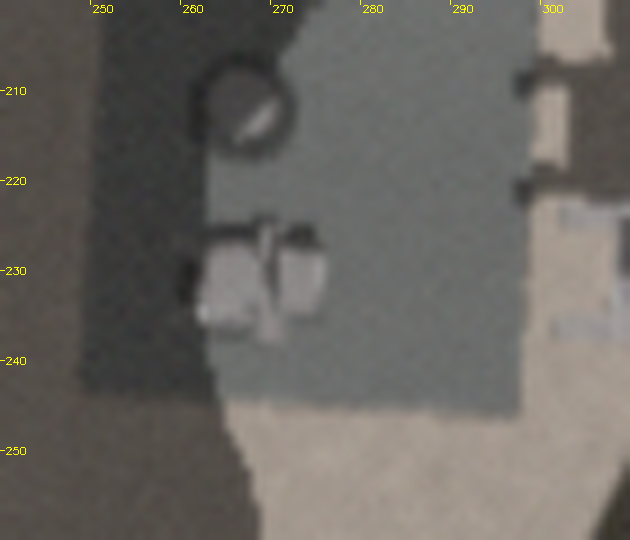

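Emit:
move_arm --targets '[[[0.0537,-0.01,-0.2172,0,83.2,0,0.0],[0.0537,-0.01,-0.2172,0,83.2,0,0.0],[0.0537,-0.01,-0.2172,0,83.2,0,0.0],[0.0537,-0.01,-0.2172,0,83.2,0,0.0],[0.0537,-0.01,-0.2172,0,83.2,0,0.0],[0.0537,-0.01,-0.2172,0,83.2,0,0.0],[0.0537,-0.01,-0.2172,0,83.2,0,0.0],[0.0537,-0.01,-0.2172,0,83.2,0,0.0],[0.0537,-0.01,-0.2172,0,83.2,0,0.0],[0.0537,-0.01,-0.2172,0,83.2,0,0.0],[0.0537,-0.01,-0.2172,0,83.2,0,0.0],[0.0537,-0.01,-0.2172,0,83.2,0,0.0],[0.0537,-0.01,-0.2172,0,83.2,0,0.0],[0.0537,0.03,-0.2172,0,83.2,0,0.0],[0.0537,0.06,-0.2172,0,83.2,0,0.0],[0.0537,0.065,-0.2172,0,83.2,0,0.0],[0.0537,0.065,-0.2172,0,83.2,0,0.0]]]'

```text
clock: 16.27
tool_pos: [0.4937, -0.3863, 0.0143]
tool_rot: [-90.3, 0.3, -84.5]
force: [0.5, -0.2, -1.0]
gripper_width: 0.203
```

```bash
python3 - <<'E'
from h import *
s=grab("side"); crop(s,250,140,350,220,"s22.png",7)
e=env.sense();print(e["gripper_width"]*87,tool()[0],e["tool_rot"],e["force"])
E
```

```text
17.631761496386535 [ 0.49451807 -0.38750406  0.0164262 ] [-90.14533873   0.15632158 -84.52858897] [ 0.6112382  -0.26176667 -1.69225834]
```

View pics/s22.png

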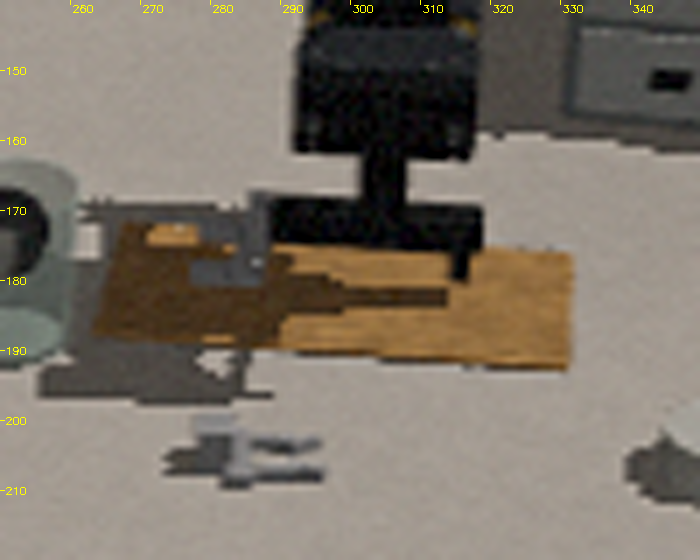

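Emit:
move_arm --targets '[[[0,0.008,0,0,0,0,0.0],[0,0.012,0,0,0,0,0.0],[0,0.012,0,0,0,0,0.0],[0,0.012,0,0,0,0,0.05],[0,0.012,0,0,0,0,0.05],[0,0.012,0,0,0,0,0.05],[0,0.012,0,0,0,0,0.05],[0,-0.03,0,0,0,0,0.05],[0,-0.07,0,0,0,0,0.05],[0,-0.1,0,0,-95,0,0.05],[0,-0.1,0,0,-95,0,0.05],[0,-0.1,0,0,-95,0,0.05],[0,-0.1,0,0,-95,0,0.05],[0,-0.1,0,0,-95,0,0.05],[0,-0.1,0,0,-95,0,0.05],[0,-0.1,0,0,-95,0,0.05],[0,-0.1,0,0,-95,0,0.05],[0,-0.1,0,0,-95,0,0.05],[0,-0.1,0,0,-95,0,0.05],[0,-0.1,0,0,-95,0,0.05]]]'

```text
clock: 17.98
tool_pos: [0.4947, -0.3879, 0.1167]
tool_rot: [-89.9, 0.1, -5.4]
force: [-0.5, -0.3, 0.4]
gripper_width: 0.574
```

```bash
python3 - <<'E'
from h import *
s=grab("side"); crop(s,250,120,350,220,"s23.png",6)
e=env.sense();print(e["gripper_width"]*87,tool()[0],e["tool_rot"],e["force"],e["q"])
print(goal([.5360,-.2333,.12],down(104)))
t=grab("top"); crop(t,300,180,420,260,"t23.png",6)
E
```

```text
49.991833984148464 [ 0.49461335 -0.3881084   0.11690273] [-89.89317019   0.13758217  -4.89297471] [-0.29242303 -0.96049686  0.77678011] [ -5.26725029  31.20127856  54.11717765  90.85075352 -26.22617863
  71.73134264  48.47556871]
(array([ 0.02802396, -0.00287039,  0.15777993]), array([-2.03294935e-01, -1.08893008e+02,  8.07670521e-03]))
```

View pics/s23.png

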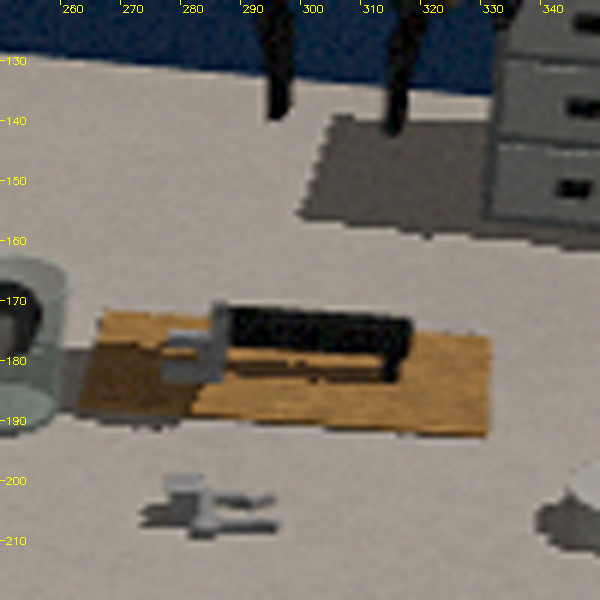

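View pics/t23.png

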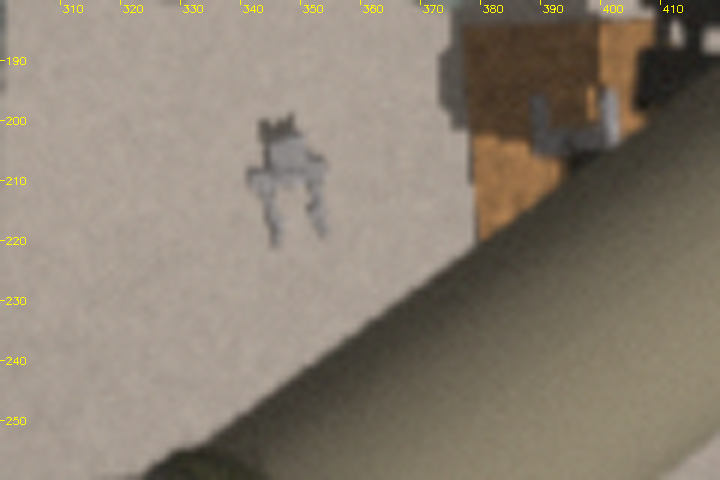

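Emit:
move_arm --targets '[[[0.028,-0.002,0.1578,0,-60,0,0.045],[0.028,-0.002,0.1578,0,-60,0,0.045],[0.028,-0.002,0.1578,0,-60,0,0.045],[0.028,-0.002,0.1578,0,-60,0,0.045],[0.028,-0.002,0.1578,0,-60,0,0.045],[0.028,-0.002,0.1578,0,-60,0,0.045],[0.028,-0.002,0.1578,0,-60,0,0.045],[0.028,-0.002,0.1578,0,-60,0,0.045],[0.028,-0.002,0.1578,0,-60,0,0.045],[0.028,-0.002,0.1578,0,-60,0,0.045]]]'

```text
clock: 18.92
tool_pos: [0.5379, -0.2339, 0.1193]
tool_rot: [-89.8, -0.1, 54.2]
force: [0.7, -0.5, -0.5]
gripper_width: 0.517
```

```bash
python3 - <<'E'
from h import *
t=grab("top");cv2.imwrite("pics/t24.png",t["color"])
e=env.sense();print(e["gripper_width"]*87,tool()[0],e["tool_rot"],e["force"],e["q"])
print(goal([.5360,-.2333,.12],down(104)))
E
```

```text
45.041837048941495 [ 0.53791589 -0.23388399  0.11919585] [-8.98159029e+01 -6.74013245e-02  5.40679511e+01] [ 0.70977616 -0.46037701  0.07074012] [-15.70657555  21.0287702   43.19255002  97.08385771 -15.44959075
  68.17093973  85.49985593]
(array([-0.00065049, -0.00079883,  0.0018966 ]), array([ -0.14292608, -49.93189063,   0.14329881]))
```

View pics/t24.png

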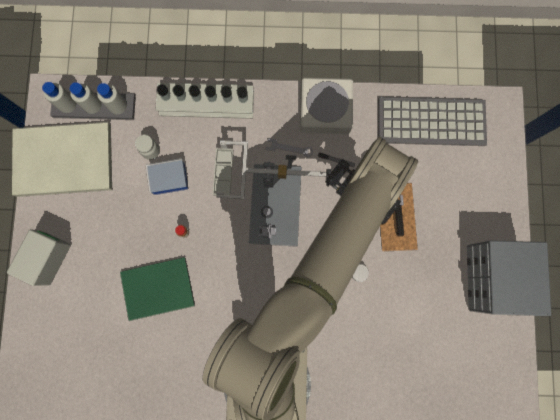

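Emit:
move_arm --targets '[[[-0.0006,0,0.0019,0,-49.9,0,0.045],[-0.0006,0,0.0019,0,-49.9,0,0.045],[-0.0006,0,0.0019,0,-49.9,0,0.045],[-0.0006,0,0.0019,0,-49.9,0,0.045],[-0.0006,0,0.0019,0,-49.9,0,0.045],[-0.0006,0,0.0019,0,-49.9,0,0.045],[-0.0006,0,0.0019,0,-49.9,0,0.045],[-0.0006,0.02,0.0019,0,-49.9,0,0.045],[-0.0006,0.05,0.0019,0,-49.9,0,0.045],[-0.0006,0.08,0.0019,0,-49.9,0,0.045],[-0.0006,0.09,0.0019,0,-49.9,0,0.045],[-0.0006,0.09,0.0019,0,-49.9,0,0.045]]]'

```text
clock: 19.97
tool_pos: [0.5339, -0.2324, 0.0268]
tool_rot: [-89.7, -0.3, 103.8]
force: [-0.6, -0.1, 0.0]
gripper_width: 0.515
```

```bash
python3 - <<'E'
from h import *
s=grab("side"); crop(s,240,150,340,230,"s25.png",7)
e=env.sense();print(e["gripper_width"]*87,tool()[0],e["tool_rot"],e["force"],e["q"])
print(goal([.5360,-.2333,-.009],down(104)))
p,R=tool(); p=p+[0,0,.019]
print([proj(s,p+R[:,0]*k) for k in(-.0225,.0225)])
E
```

```text
44.78122533456322 [ 0.5352439  -0.23304246  0.02887548] [-89.81982087  -0.21436866 103.80870751] [ 0.65376154 -0.72806557  1.14572434] [ -7.05693636  25.02010945  32.28827267 101.65095271 -15.51737616
  58.05911727 134.96690239]
(array([-0.00057227,  0.0378713 , -0.00079188]), array([-0.17982089, -0.19095504,  0.21466906]))
[array([281.79364034, 187.69855715]), array([282.86437925, 195.50112793])]
```

View pics/s25.png

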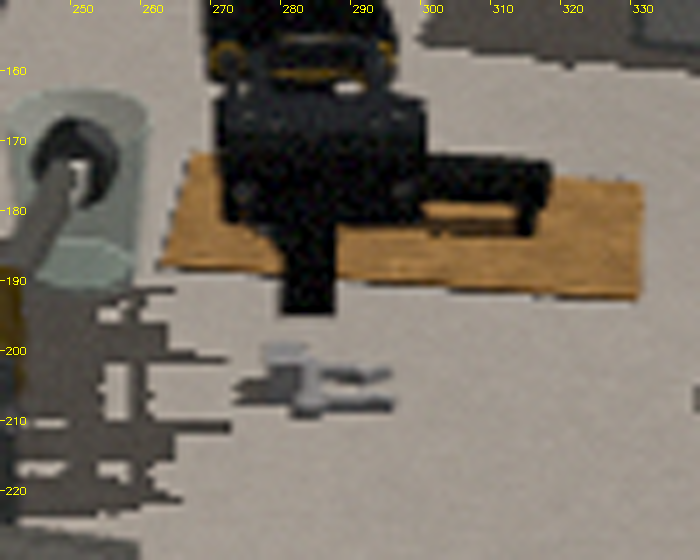

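Emit:
move_arm --targets '[[[-0.001,0.02,0.0015,0,0,0,0.045],[-0.001,0.034,0.0015,0,0,0,0.045],[-0.001,0.0378,0.0015,0,0,0,0.045],[-0.001,0.0378,0.0015,0,0,0,0.045],[-0.001,0.0378,0.0015,0,0,0,0.0],[-0.001,0.0378,0.0015,0,0,0,0.0],[-0.001,0.0378,0.0015,0,0,0,0.0],[-0.001,0.0378,0.0015,0,0,0,0.0],[-0.001,0.0378,0.0015,0,0,0,0.0],[-0.001,0.0378,0.0015,0,0,0,0.0],[-0.001,-0.02,0.0015,0,0,0,0.0],[-0.001,-0.05,0.0015,0,0,0,0.0],[-0.001,-0.05,0.0015,0,0,0,0.0]]]'

```text
clock: 21.1
tool_pos: [0.5374, -0.2365, 0.0858]
tool_rot: [-90.3, 0.0, 103.8]
force: [1.7, -0.3, 1.0]
gripper_width: 0.017
```

```bash
python3 - <<'E'
from h import *
s=grab("side"); crop(s,240,150,340,230,"s26.png",7)
e=env.sense();print(e["gripper_width"]*87,tool()[0],e["tool_rot"],e["force"],e["q"])
th=np.radians(66.5); d=np.array([np.cos(th),np.sin(th)])
P=np.array([.5135,.0158])-d*.072; print(P)
print(goal([*P,.08],down(-23.5)))
E
```

```text
0.934066080565255 [ 0.53696546 -0.23597534  0.08392864] [-9.02130154e+01 -8.04801717e-03  1.03778834e+02] [ 0.06183252 -1.02410461  0.05269536] [ -8.34804927  21.14730424  33.93188775  99.15409834 -13.15746814
  63.49826348 133.45906624]
[ 0.48479007 -0.05022833]
(array([0.19282795, 0.00393178, 0.00644833]), array([1.08307282e-01, 1.27278643e+02, 2.41029508e-01]))
```

View pics/s26.png

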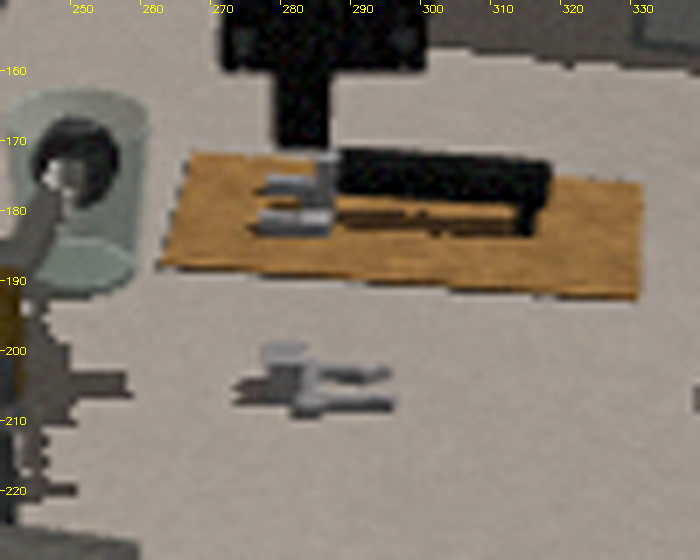

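Emit:
move_arm --targets '[[[0.0,0.02,0,0,0,0,0.045],[0.0026,0.05,0,0,0,0,0.045],[0.0026,0.08,0,0,0,0,0.045],[0.0026,0.092,0,0,0,0,0.045],[0.0026,0.092,0,0,0,0,0.045],[0.0026,0.092,0,0,0,0,0.045]]]'

```text
clock: 21.65
tool_pos: [0.539, -0.2331, -0.0066]
tool_rot: [-90.4, 0.0, 103.8]
force: [2.5, 2.5, 10.9]
gripper_width: 0.375
```

```bash
python3 - <<'E'
from h import *
s=grab("side"); crop(s,250,170,320,230,"s27.png",9)
e=env.sense();print(e["gripper_width"]*87,tool()[0],e["tool_rot"],e["force"])
E
```

```text
37.0656128736396 [ 0.53898055 -0.23337357 -0.00642046] [-9.04161801e+01  6.55102340e-02  1.03819290e+02] [2.04673255 0.44904314 8.68210852]
```

View pics/s27.png

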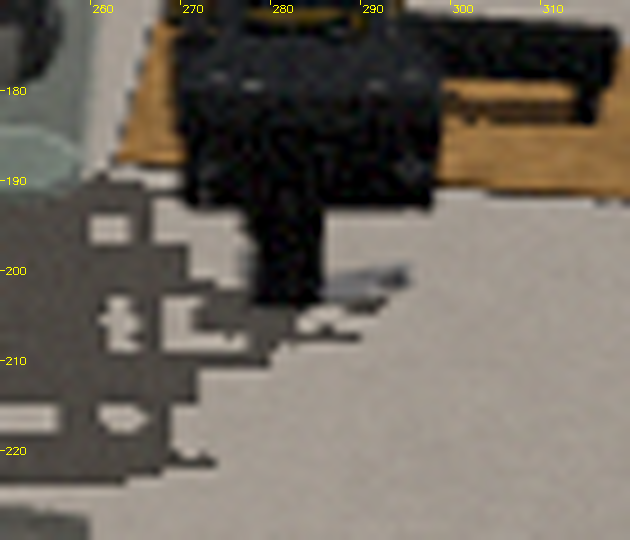

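Emit:
move_arm --targets '[[[0.0,-0.03,0,0,0,0,0.06],[0.0,-0.06,0,0,0,0,0.06],[0.0,-0.1,0,0,0,0,0.06],[0.0,-0.1,0,0,0,0,0.06]]]'

```text
clock: 22.03
tool_pos: [0.5415, -0.2355, 0.1008]
tool_rot: [-90.9, 0.3, 103.8]
force: [1.7, -0.6, 0.7]
gripper_width: 0.67
```

```bash
python3 - <<'E'
from h import *
s=grab("side"); crop(s,240,150,320,230,"s28.png",7)
t=grab("top"); crop(t,310,180,410,260,"t28.png",7)
e=env.sense();print(e["gripper_width"]*87,tool()[0],e["tool_rot"],e["force"])
E
```

```text
59.313359705739394 [ 0.53923602 -0.23379423  0.09519685] [-90.5795959    0.12830854 103.81702673] [ 0.47933347  0.00479555 -1.36972006]
```

View pics/s28.png

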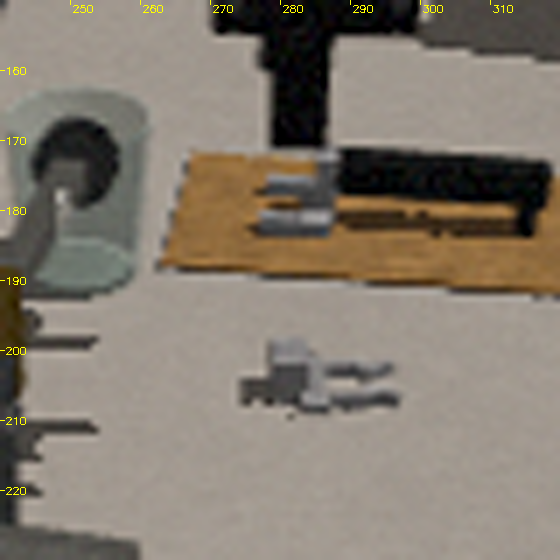

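View pics/t28.png

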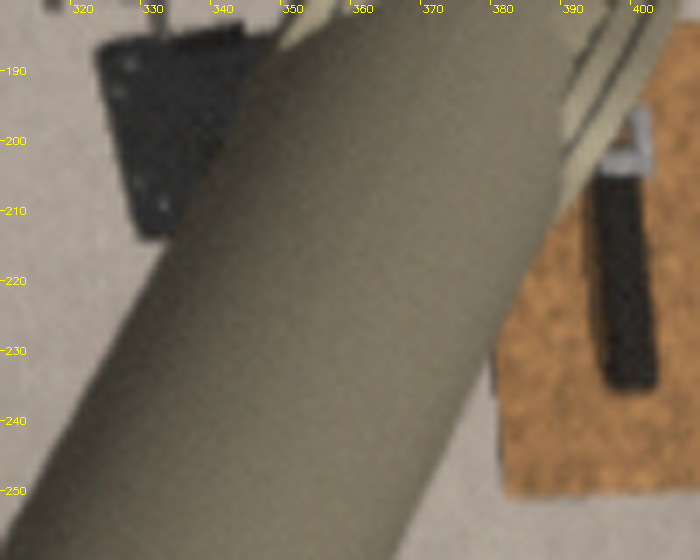

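```bash
python3 - <<'E'
from h import *
s=grab("side")
for y in (-.215,-.209,-.203):
    for z in (0,.01,.02): print(y,z,proj(s,(.536,y,z)))
e=env.sense(); print(tool()[0],e["gripper_width"]*87)
L=onz(s,279.8,199.8,.02); print("lug top",L)
g=s["color"]; print(onz(s,279.3,200,.02))
E
```

```text
-0.215 0 [280.47816121 209.32936837]
-0.215 0.01 [280.56988535 206.30488525]
-0.215 0.02 [280.6623731  203.25522322]
-0.209 0 [280.10157949 210.41797537]
-0.209 0.01 [280.19210596 207.38583436]
-0.209 0.02 [280.28338912 204.32834854]
-0.203 0 [279.72196294 211.51535537]
-0.203 0.01 [279.81126936 208.47553116]
-0.203 0.02 [279.9013253  205.41019467]
[ 0.53826791 -0.23329905  0.09364297] 59.3924279573638
lug top [ 0.54178085 -0.23334882  0.02      ]
[ 0.54296702 -0.23192984  0.02      ]
```

```bash
python3 - <<'E'
from h import *
s=grab("side"); crop(s,268,190,308,220,"s29.png",20)
E
```

```text
(no output)
```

View pics/s29.png

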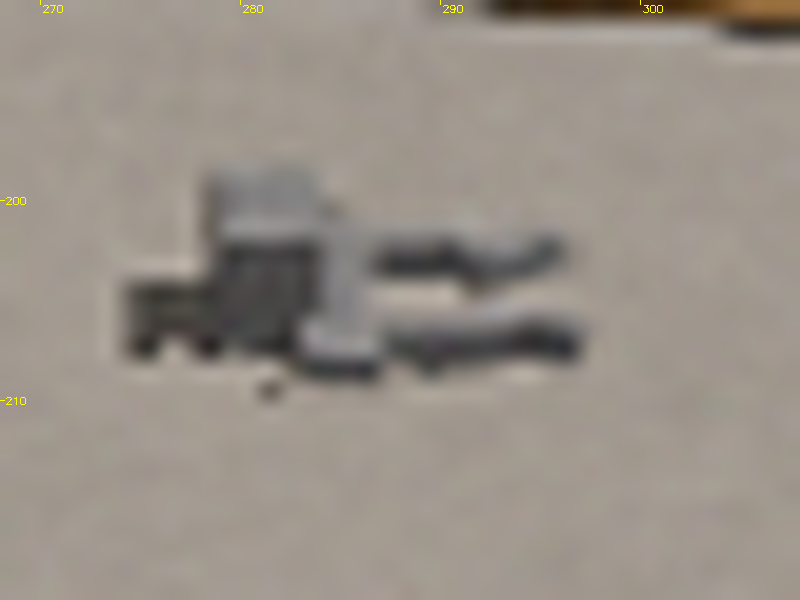

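```bash
python3 - <<'E'
from h import *
s=grab("side")
L=onz(s,280.7,199.7,.02); T=onz(s,295.6,203.9,.004); d=T-L
print(L,T,np.hypot(*d[:2]),np.degrees(np.arctan2(d[1],d[0])))
# lug front vs back edge direction, near edge
a=onz(s,278.6,201.5,.02);b=onz(s,283.5,201.5,.02);print(a,b)
u=d[:2]/np.hypot(*d[:2]); print("grip",L[:2]-u*.005)
print(tool()[0]); print(goal([*(L[:2]-u*.005),.05],down(103.8)))
E
```

```text
[ 0.53938231 -0.23446634  0.02      ] [ 0.49777342 -0.2473925   0.004     ] 0.04357045758714099 -162.74215140265906
[ 0.54339675 -0.22325334  0.02      ] [ 0.52988086 -0.2262971   0.02      ]
grip [ 0.54415721 -0.23298298]
[ 0.53745073 -0.23300027  0.0923189 ]
(array([-0.00158372,  0.04235349, -0.00628811]), array([ 0.3087888 ,  0.02665548, -0.00296273]))
```

Emit:
move_arm --targets '[[[-0.0016,0.03,-0.0063,0.3,-1.5,0,0.05],[-0.0016,0.06,-0.0063,0.3,-1.5,0,0.05],[-0.0016,0.085,-0.0063,0.3,-1.5,0,0.05],[-0.0016,0.098,-0.0063,0.3,-1.5,0,0.05],[-0.0016,0.104,-0.0063,0.3,-1.5,0,0.05],[-0.0016,0.104,-0.0063,0.3,-1.5,0,0.05],[-0.0016,0.104,-0.0063,0.3,-1.5,0,0.05]]]'

```text
clock: 22.87
tool_pos: [0.5448, -0.2334, -0.011]
tool_rot: [-90.0, 0.0, 105.3]
force: [0.8, 0.2, -0.3]
gripper_width: 0.574
```

```bash
python3 - <<'E'
from h import *
s=grab("side"); crop(s,250,170,320,230,"s30.png",9)
e=env.sense();print(e["gripper_width"]*87,tool()[0],e["tool_rot"],e["force"])
E
```

```text
49.64324475627432 [ 0.54527366 -0.2334507  -0.01040074] [-9.00878831e+01  6.29507886e-02  1.05309221e+02] [ 0.29889575 -0.20033816 -0.53097303]
```

View pics/s30.png

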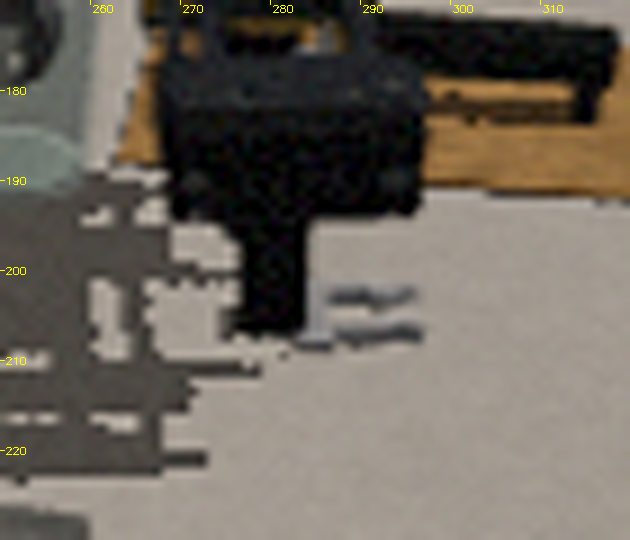

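Emit:
move_arm --targets '[[[0,0.002,0,0,0,0,0.05],[0,0.003,0,0,0,0,0.05],[0,0.003,0,0,0,0,0.0],[0,0.003,0,0,0,0,0.0],[0,0.003,0,0,0,0,0.0],[0,0.003,0,0,0,0,0.0],[0,0.003,0,0,0,0,0.0],[0,0.003,0,0,0,0,0.0],[0,0.003,0,0,0,0,0.0]]]'

```text
clock: 23.67
tool_pos: [0.5453, -0.2334, -0.0134]
tool_rot: [-90.1, 0.1, 105.3]
force: [-0.2, -0.5, 0.8]
gripper_width: 0.219
```

```bash
python3 - <<'E'
from h import *
s=grab("side"); crop(s,250,170,320,230,"s31.png",9)
e=env.sense();print(e["gripper_width"]*87,tool()[0],e["tool_rot"],e["force"])
E
```

```text
18.696108141363272 [ 0.54529104 -0.23342326 -0.01337417] [-9.00873062e+01  6.08025284e-02  1.05312958e+02] [-0.45536306  0.0715203   0.61909882]
```

View pics/s31.png

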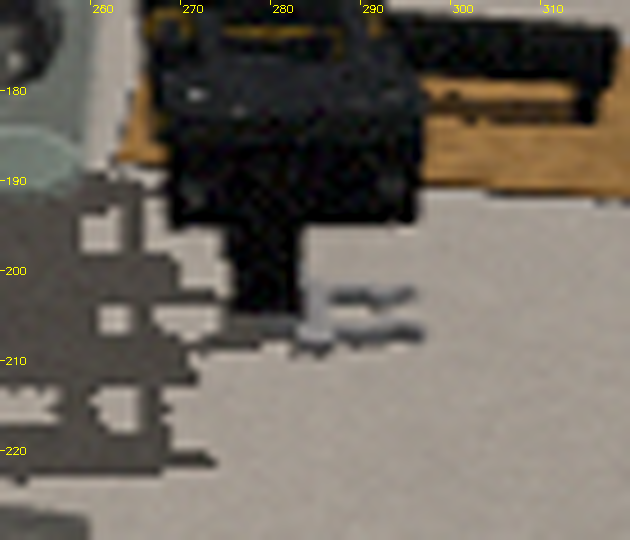

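```bash
python3 - <<'E'
from h import *
print(goal([.484,-.0521,.10],down(-23.5)))
E
```

```text
(array([ 0.19095187, -0.11359386,  0.01105611]), array([1.15356261e-01, 1.28812959e+02, 6.54038179e-02]))
```

Emit:
move_arm --targets '[[[0,-0.035,0,0,0,0,0.0],[0,-0.07,0,0,0,0,0.0],[0,-0.113,0,0,0,0,0.0],[0.03,-0.113,0,0,128.8,0,0.0],[0.06,-0.113,0,0,128.8,0,0.0],[0.09,-0.113,0,0,128.8,0,0.0],[0.12,-0.113,0,0,128.8,0,0.0],[0.15,-0.113,0.005,0,128.8,0,0.0],[0.17,-0.113,0.011,0,128.8,0,0.0],[0.191,-0.113,0.011,0,128.8,0,0.0],[0.191,-0.113,0.011,0,128.8,0,0.0],[0.191,-0.113,0.011,0,128.8,0,0.0],[0.191,-0.113,0.011,0,128.8,0,0.0],[0.191,-0.113,0.011,0,128.8,0,0.0],[0.191,-0.113,0.011,0,128.8,0,0.0],[0.191,-0.113,0.011,0,128.8,0,0.0],[0.191,-0.113,0.011,0,128.8,0,0.0],[0.191,-0.113,0.011,0,128.8,0,0.0],[0.191,-0.113,0.011,0,128.8,0,0.0],[0.191,-0.113,0.011,0,128.8,0,0.0]]]'

```text
clock: 25.38
tool_pos: [0.4839, -0.0521, 0.0994]
tool_rot: [-90.0, -0.1, -15.5]
force: [-0.9, -0.4, -0.7]
gripper_width: 0.222
```

```bash
python3 - <<'E'
from h import *
s=grab("side"); crop(s,250,180,350,265,"s32.png",7)
e=env.sense();print(e["gripper_width"]*87,tool()[0],e["tool_rot"],e["force"],e["q"])
print(goal([.484,-.0521,-.0028],down(-23.5)))
E
```

```text
18.667731196452195 [ 0.48397339 -0.05214253  0.09939501] [-90.00137518  -0.1065008  -16.05475949] [-0.33201327 -0.00727028 -0.03469345] [-38.86603129   6.34113385  42.39776795 112.92664358  -4.7943041
  62.3605791  -10.47758539]
(array([-1.76151742e-04,  1.02194863e-01,  5.06826209e-05]), array([-5.54632850e-03,  7.44523708e+00,  1.06440249e-01]))
```

View pics/s32.png

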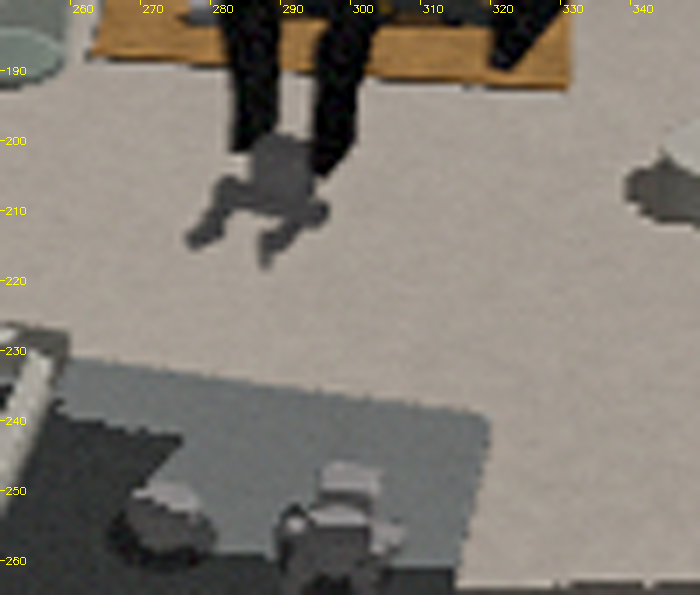

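Emit:
move_arm --targets '[[[0,0.03,0,0,7.4,0,0.0],[0,0.06,0,0,7.4,0,0.0],[0,0.085,0,0,7.4,0,0.0],[0,0.097,0,0,7.4,0,0.0],[0,0.102,0,0,7.4,0,0.0],[0,0.102,0,0,7.4,0,0.0],[0,0.102,0,0,7.4,0,0.0],[0,0.102,0,0,7.4,0,0.04],[0,0.102,0,0,7.4,0,0.04],[0,0.102,0,0,7.4,0,0.04],[0,0.102,0,0,7.4,0,0.04],[0,0.102,0,0,7.4,0,0.04],[0,0.07,0,0,7.4,0,0.04],[0,0.03,0,0,7.4,0,0.04],[0,0.0,0,0,7.4,0,0.04],[0,0.0,0,0,7.4,0,0.04]]]'

```text
clock: 26.77
tool_pos: [0.4873, -0.0524, 0.1048]
tool_rot: [-89.7, -0.5, -23.5]
force: [1.2, -0.4, -0.0]
gripper_width: 0.454
```

```bash
python3 - <<'E'
from h import *
s=grab("side"); crop(s,250,180,350,265,"s33.png",7)
e=env.sense();print(e["gripper_width"]*87,tool()[0],e["tool_rot"],e["force"])
print(goal([.495,-.388,.10],down(-84.6)))
E
```

```text
40.29999842085471 [ 0.48610638 -0.05190895  0.10222868] [-89.76438702  -0.35235002 -23.44305059] [-0.30599338  1.30667974 -1.38532834]
(array([ 0.14185269,  0.00184761, -0.3048207 ]), array([-0.40085335, 61.15738392,  0.19249836]))
```

View pics/s33.png

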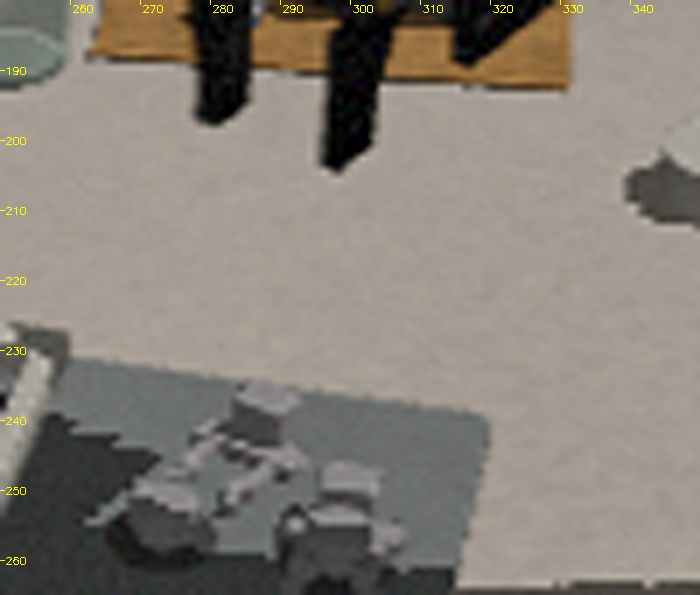

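Emit:
move_arm --targets '[[[0.142,0.0,-0.305,0,61.1,0,0.05],[0.142,0.0,-0.305,0,61.1,0,0.05],[0.142,0.0,-0.305,0,61.1,0,0.05],[0.142,0.0,-0.305,0,61.1,0,0.05],[0.142,0.0,-0.305,0,61.1,0,0.05],[0.142,0.0,-0.305,0,61.1,0,0.05],[0.142,0.0,-0.305,0,61.1,0,0.05],[0.142,0.0,-0.305,0,61.1,0,0.05],[0.142,0.0,-0.305,0,61.1,0,0.05],[0.142,0.0,-0.305,0,61.1,0,0.05],[0.142,0.0,-0.305,0,61.1,0,0.05],[0.142,0.0,-0.305,0,61.1,0,0.05]]]'

```text
clock: 27.82
tool_pos: [0.4954, -0.3867, 0.101]
tool_rot: [-89.6, 0.1, -84.3]
force: [0.4, -0.3, 0.0]
gripper_width: 0.575
```

```bash
python3 - <<'E'
from h import *
s=grab("side"); crop(s,250,120,350,200,"s34.png",7)
t=grab("top"); crop(t,245,195,305,250,"t34.png",10)
e=env.sense();print(e["gripper_width"]*87,tool()[0],e["tool_rot"],e["force"],e["q"])
print(goal([.495,-.388,.0],down(-84.6)))
E
```

```text
49.99054854189687 [ 0.49580719 -0.386448    0.10157261] [-89.55488682   0.10105561 -84.32377936] [ 0.42625746 -0.21045819 -0.07236876] [ -6.56860184  32.77077807  56.05144389  92.2967366  -28.93385765
  70.25426383 -29.1002081 ]
(array([ 0.0016437 ,  0.10155937, -0.00174576]), array([-0.44486861,  0.27582664, -0.10212784]))
```

View pics/s34.png

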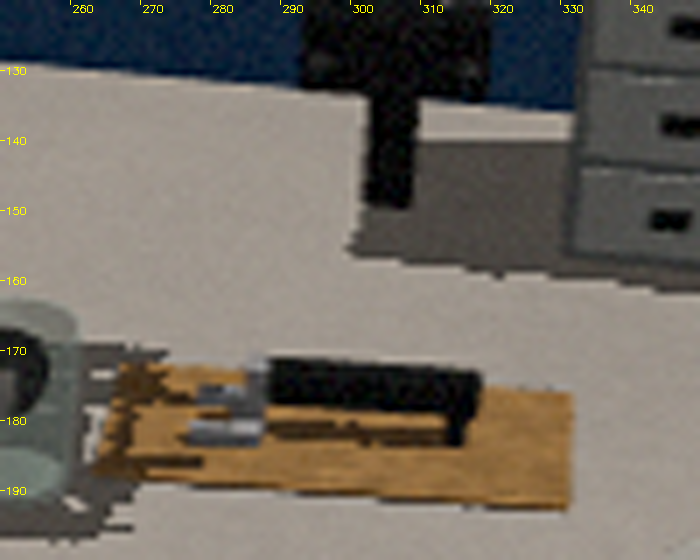

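View pics/t34.png

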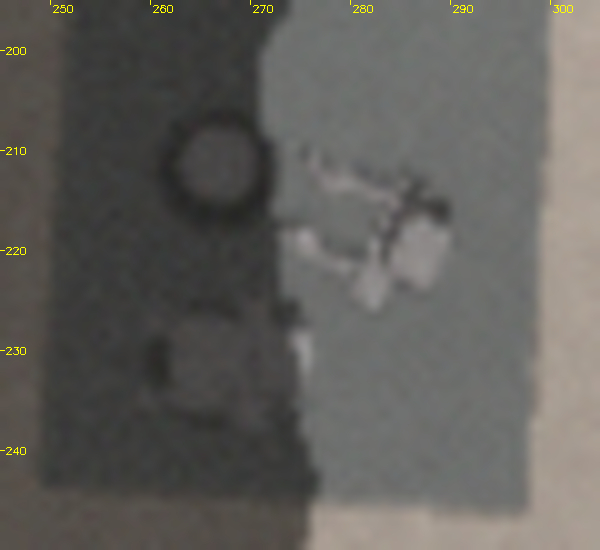

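```bash
python3 - <<'E'
from h import *
t=grab("top")
L=onz(t,286.3,219.2,.030)[:2]; T=onz(t,274.5,214.0,.014)[:2]; P=onz(t,266.4,210.8,.026)[:2]
d=T-L; n=np.hypot(*d); u=d/n; print(L,T,P,n,np.degrees(np.arctan2(u[1],u[0])))
v=P-L; print("along",v@u,"lateral",u[0]*v[1]-u[1]*v[0]); print("dir lug->pin",np.degrees(np.arctan2(v[1],v[0])))
print("clip centre",L+u*.024)
E
```

```text
[ 0.4869144  -0.04523085] [ 0.50416247 -0.00904547] [0.51161098 0.01596265] 0.04008588056944675 64.51479832807905
along 0.06586555345170811 lateral 0.004036702583998849
dir lug->pin 68.02189850994041
clip centre [ 0.49724107 -0.02356614]
```

Emit:
move_arm --targets '[[[0.0016,0.03,-0.0017,-0.4,0,0,0.05],[0.0016,0.06,-0.0017,-0.4,0,0,0.05],[0.0016,0.09,-0.0017,-0.4,0,0,0.05],[0.0016,0.1,-0.0017,-0.4,0,0,0.05],[0.0016,0.1,-0.0017,-0.4,0,0,0.05],[0.0016,0.1,-0.0017,-0.4,0,0,0.05],[0.0016,0.1,-0.0017,-0.4,0,0,0.0],[0.0016,0.1,-0.0017,-0.4,0,0,0.0],[0.0016,0.1,-0.0017,-0.4,0,0,0.0],[0.0016,0.1,-0.0017,-0.4,0,0,0.0],[0.0016,0.1,-0.0017,-0.4,0,0,0.0],[0.0016,0.1,-0.0017,-0.4,0,0,0.0],[0.0016,0.1,-0.0017,-0.4,0,0,0.0]]]'

```text
clock: 29.05
tool_pos: [0.4952, -0.3882, 0.002]
tool_rot: [-89.9, 0.1, -84.4]
force: [0.1, 1.1, 1.6]
gripper_width: 0.2
```

```bash
python3 - <<'E'
from h import *
e=env.sense();print(e["gripper_width"]*87,tool()[0],e["tool_rot"],e["force"])
E
```

```text
17.398857321245504 [ 0.49518374 -0.38819571  0.00202785] [-8.99237537e+01  8.72108761e-02 -8.43567628e+01] [0.05376984 1.05867179 1.64867184]
```

```bash
python3 - <<'E'
from h import *
print(goal([.4555,-.1259,.08],down(-22)))
E
```

```text
(array([-0.26504512, -0.07758697, -0.01359561]), array([-1.16024662e-01, -6.23567987e+01, -3.69372038e-02]))
```

Emit:
move_arm --targets '[[[0,-0.04,0,0,0,0,0.0],[0,-0.08,0,0,0,0,0.0],[-0.265,-0.0876,-0.0136,0,-62.4,0,0.0],[-0.265,-0.0876,-0.0136,0,-62.4,0,0.0],[-0.265,-0.0876,-0.0136,0,-62.4,0,0.0],[-0.265,-0.0876,-0.0136,0,-62.4,0,0.0],[-0.265,-0.0876,-0.0136,0,-62.4,0,0.0],[-0.265,-0.0876,-0.0136,0,-62.4,0,0.0],[-0.265,-0.0876,-0.0136,0,-62.4,0,0.0],[-0.265,-0.0876,-0.0136,0,-62.4,0,0.0],[-0.265,-0.0876,-0.0136,0,-62.4,0,0.0],[-0.265,-0.06,-0.0136,0,-62.4,0,0.0],[-0.265,-0.03,-0.0136,0,-62.4,0,0.0],[-0.265,-0.015,-0.0136,0,-62.4,0,0.0],[-0.265,-0.015,-0.0136,0,-62.4,0,0.0],[-0.265,-0.015,-0.0136,0,-62.4,0,0.0]]]'

```text
clock: 30.38
tool_pos: [0.4549, -0.1263, 0.0173]
tool_rot: [-90.0, 0.0, -22.0]
force: [-0.0, -1.0, -0.4]
gripper_width: 0.2
```

```bash
python3 - <<'E'
from h import *
s=grab("side"); crop(s,250,180,350,265,"s35.png",7)
t=grab("top"); crop(t,240,190,320,250,"t35.png",9)
e=env.sense();print(e["gripper_width"]*87,tool()[0],e["tool_rot"],e["force"],e["q"])
print(goal([.4555,-.1259,.01],down(-22)))
E
```

```text
17.898024053287294 [ 0.45632719 -0.12618398  0.01852772] [-89.86236604  -0.10708458 -21.97988295] [ 1.01770966  0.37980773 -0.95508211] [-34.85249019  14.19010337  49.85170113 119.15949937 -13.85918967
  52.27584918   0.7027366 ]
(array([-8.89291698e-04,  8.52593997e-03, -6.67387405e-05]), array([-0.13765272,  0.02024565,  0.10706037]))
```

View pics/s35.png

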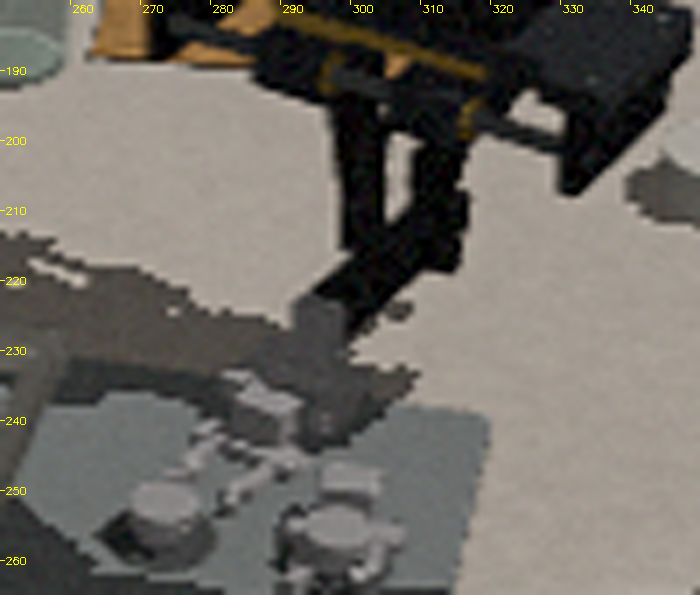

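View pics/t35.png

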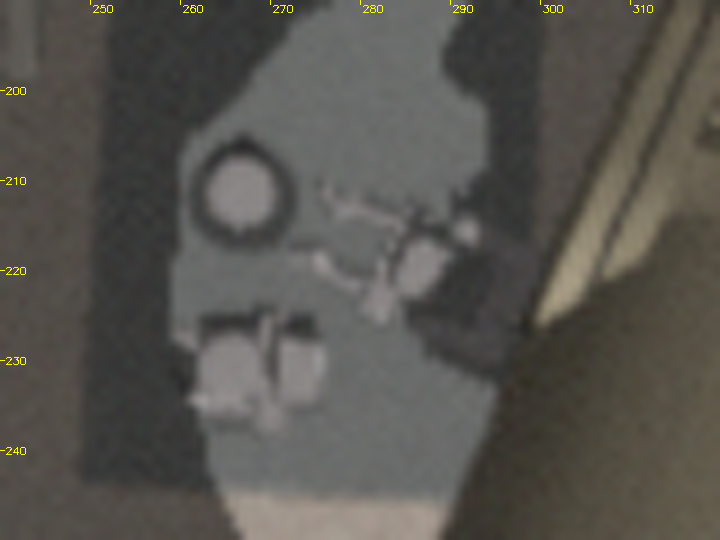

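Emit:
move_arm --targets '[[[-0.0005,0.005,0.0,0,0,0,0.0],[-0.0005,0.008,0.0,0,0,0,0.0],[-0.0005,0.008,0.01,0,0,0,0.0],[-0.0005,0.008,0.018,0,0,0,0.0],[-0.0005,0.008,0.025,0,0,0,0.0],[-0.0005,0.008,0.03,0,0,0,0.0],[-0.0005,0.008,0.03,0,0,0,0.0]]]'

```text
clock: 31.07
tool_pos: [0.4678, -0.0966, 0.0107]
tool_rot: [-89.8, -0.1, -21.8]
force: [0.1, -0.1, -1.5]
gripper_width: 0.199
```

```bash
python3 - <<'E'
from h import *
s=grab("side"); crop(s,250,200,330,265,"s36.png",9)
t=grab("top"); crop(t,240,190,320,250,"t36.png",9)
e=env.sense();print(e["gripper_width"]*87,tool()[0],e["tool_rot"],e["force"])
u=np.array([.3746,.9272]);v=np.array([.5128,.016])-tool()[0][:2];print(v@u,u[0]*v[1]-u[1]*v[0])
E
```

```text
17.763577695783294 [ 0.46717717 -0.09792638  0.01061455] [-89.87198216  -0.10617387 -21.93313812] [ 0.4247859  -1.42881565 -0.40535295]
0.1227228489320799 0.0003753297966136021
```

View pics/s36.png

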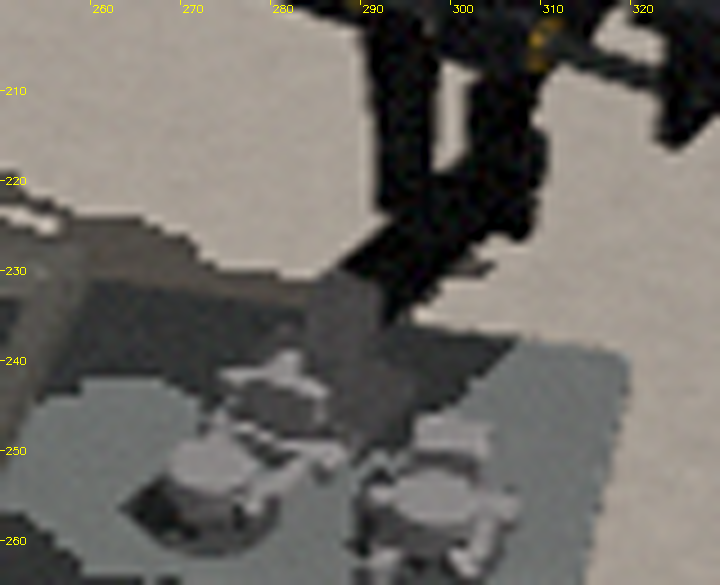

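View pics/t36.png

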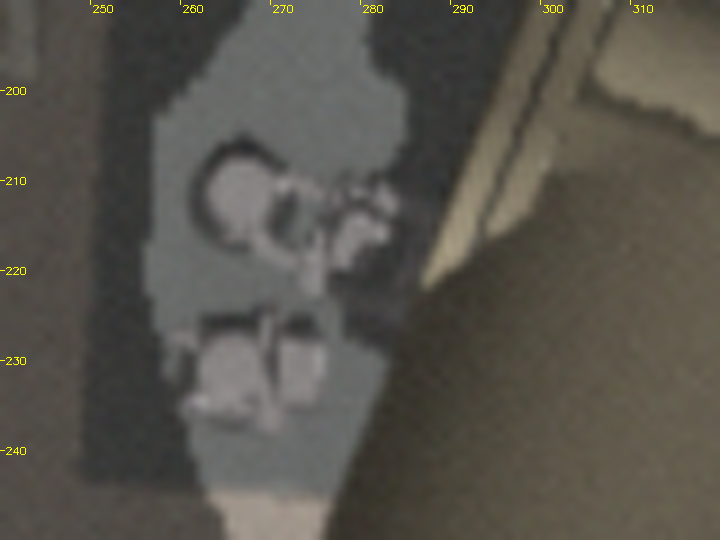

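Emit:
move_arm --targets '[[[0,-0.0005,0.004,0,0,0,0.0],[0,-0.0005,0.008,0,0,0,0.0],[0,-0.0005,0.011,0,0,0,0.0],[0,-0.0005,0.014,0,0,0,0.0],[0,-0.0005,0.017,0,0,0,0.0],[0,-0.0005,0.02,0,0,0,0.0],[0,-0.0005,0.0225,0,0,0,0.0],[0,-0.0005,0.0235,0,0,0,0.0],[0,-0.0005,0.0235,0,0,0,0.0]]]'

```text
clock: 31.92
tool_pos: [0.4758, -0.0768, 0.0112]
tool_rot: [-89.9, -0.1, -21.9]
force: [-2.6, -4.1, 0.6]
gripper_width: 0.201
```

```bash
python3 - <<'E'
from h import *
e=env.sense();print(e["force"])
s=grab("side"); crop(s,250,200,330,265,"s37.png",9)
t=grab("top"); crop(t,240,190,320,250,"t37.png",9)
e=env.sense();print(e["gripper_width"]*87,tool()[0],e["tool_rot"],e["force"])
u=np.array([.3746,.9272]);v=np.array([.5128,.016])-tool()[0][:2];print(v@u,u[0]*v[1]-u[1]*v[0])
E
```

```text
[-2.57169699 -4.14366333  0.56741429]
17.52932084912364 [ 0.47575492 -0.07678333  0.01117829] [-89.92687254  -0.10699817 -21.95136728] [-2.11539939 -5.91148214  0.70205721]
0.09990578911644035 0.00040844143748045014
```

View pics/s37.png

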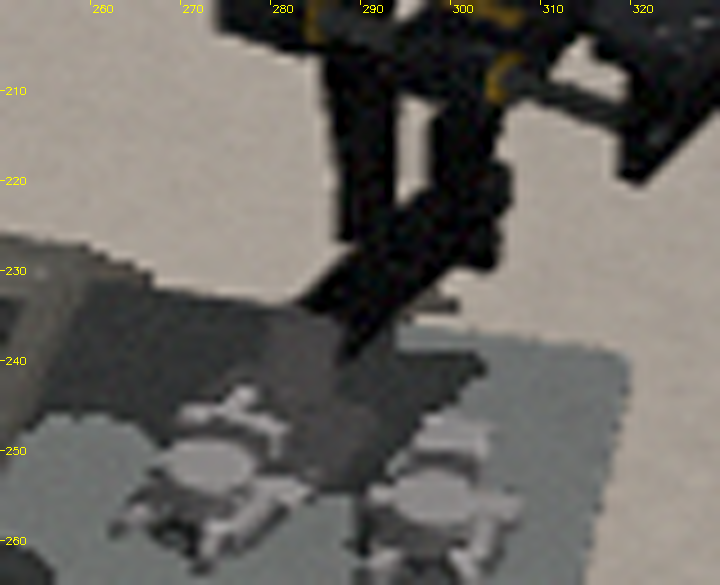

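View pics/t37.png

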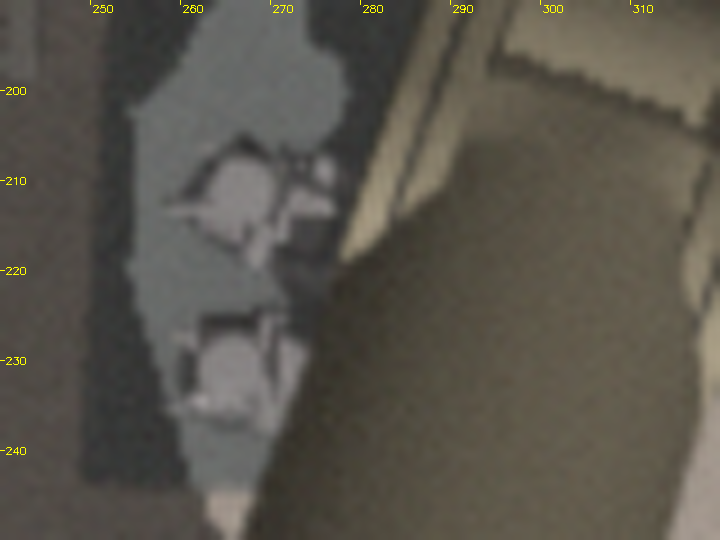

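Emit:
move_arm --targets '[[[0,-0.0003,0.001,0,0,0,0.0],[0,-0.0003,0.002,0,0,0,0.0],[0,-0.0003,0.002,0,0,0,0.0]]]'

```text
clock: 32.27
tool_pos: [0.4759, -0.0766, 0.0114]
tool_rot: [-90.1, -0.1, -22.0]
force: [-3.4, -9.4, 1.9]
gripper_width: 0.2
```

```bash
python3 - <<'E'
from h import *
e=env.sense();print(e["force"],tool()[0])
u=np.array([.3746,.9272]);v=np.array([.5128,.016])-tool()[0][:2];print(v@u,u[0]*v[1]-u[1]*v[0])
E
```

```text
[-3.3739258  -9.3920558   1.94546078] [ 0.47588057 -0.07661215  0.01144482]
0.09970000369966757 0.00046081554950510445
```

Emit:
move_arm --targets '[[[0,-0.0003,-0.01,0,0,0,0.0],[0,-0.001,-0.04,0,0,0,0.0],[0,-0.01,-0.07,0,0,0,0.0],[0,-0.05,-0.09,0,0,0,0.0],[0,-0.08,-0.1,0,0,0,0.0],[0,-0.08,-0.1,0,0,0,0.0]]]'

```text
clock: 32.77
tool_pos: [0.44, -0.1731, 0.0966]
tool_rot: [-89.9, -0.5, -22.3]
force: [0.4, 0.1, 0.2]
gripper_width: 0.203
```

```bash
python3 - <<'E'
from h import *
s=grab("side"); crop(s,250,220,330,280,"s38.png",9)
t=grab("top"); crop(t,240,190,320,250,"t38.png",9)
e=env.sense();print(e["gripper_width"]*87,tool()[0],e["tool_rot"],e["force"])
print(goal([.495,-.388,.09],down(-84.6)))
E
```

```text
17.48897418215907 [ 0.43912614 -0.16912683  0.09246788] [-89.88829496  -0.23059482 -22.03500999] [-0.43872948  0.70457757 -1.87398158]
(array([ 0.13389684,  0.0026521 , -0.18192869]), array([-0.22627899, 62.5651062 ,  0.14622399]))
```

View pics/s38.png

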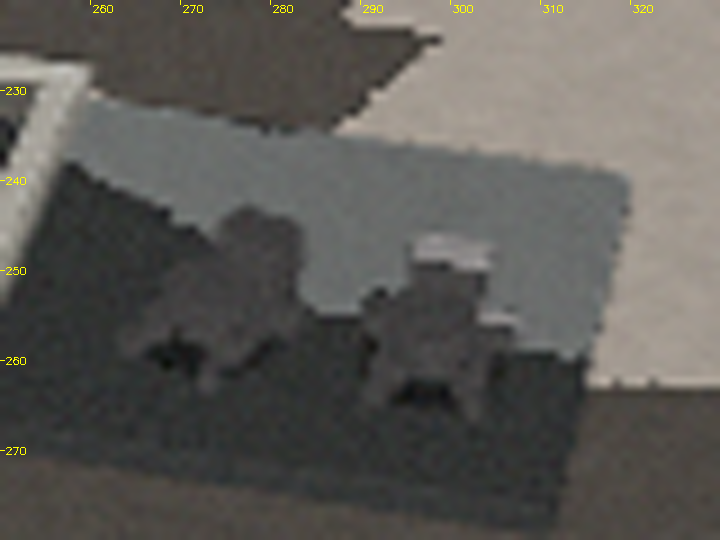

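View pics/t38.png

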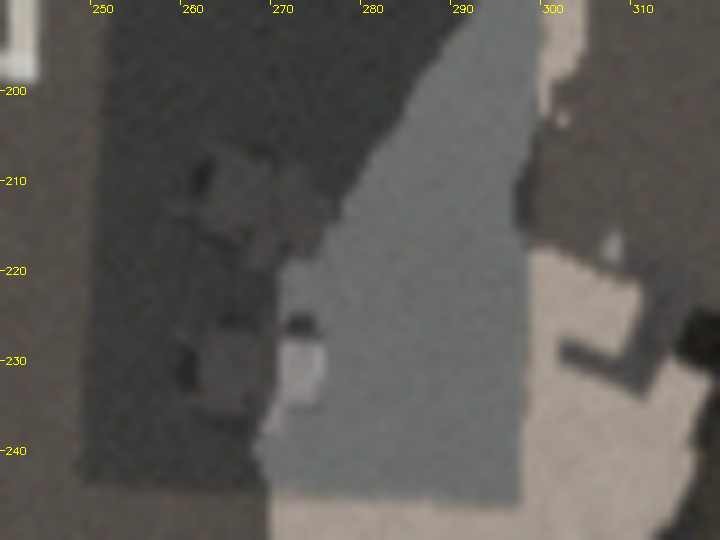

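Emit:
move_arm --targets '[[[0.134,0,-0.182,0,62.5,0,0.0],[0.134,0,-0.182,0,62.5,0,0.0],[0.134,0,-0.182,0,62.5,0,0.0],[0.134,0,-0.182,0,62.5,0,0.0],[0.134,0,-0.182,0,62.5,0,0.0],[0.134,0,-0.182,0,62.5,0,0.0],[0.134,0,-0.182,0,62.5,0,0.0],[0.134,0,-0.182,0,62.5,0,0.0],[0.134,0,-0.182,0,62.5,0,0.0],[0.134,0,-0.182,0,62.5,0,0.0],[0.134,0.03,-0.182,0,62.5,0,0.0],[0.134,0.06,-0.182,0,62.5,0,0.0],[0.134,0.078,-0.182,0,62.5,0,0.0],[0.134,0.083,-0.182,0,62.5,0,0.0],[0.134,0.083,-0.182,0,62.5,0,0.0]]]'

```text
clock: 34.12
tool_pos: [0.4946, -0.3869, 0.0076]
tool_rot: [-89.9, 0.1, -84.4]
force: [1.3, 0.1, -1.2]
gripper_width: 0.2
```

```bash
python3 - <<'E'
from h import *
s=grab("side"); crop(s,250,130,350,210,"s39.png",7)
e=env.sense();print(e["gripper_width"]*87,tool()[0],e["tool_rot"],e["force"])
E
```

```text
17.313996892243978 [ 0.49528207 -0.38776478  0.00931573] [-8.97969831e+01  2.36950093e-02 -8.44197674e+01] [ 0.1908054  -0.56453287 -0.34448395]
```

View pics/s39.png

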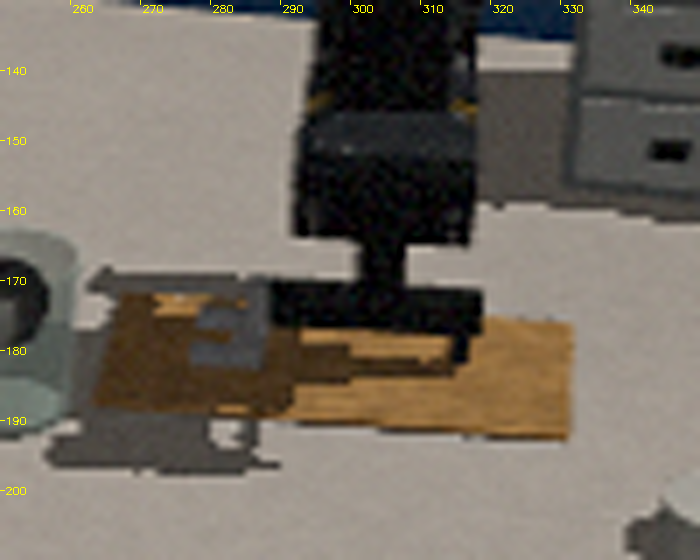

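Emit:
move_arm --targets '[[[0,0.004,0,0,0,0,0.0],[0,0.0058,0,0,0,0,0.0],[0,0.0058,0,0,0,0,0.0],[0,0.0058,0,0,0,0,0.05],[0,0.0058,0,0,0,0,0.05],[0,0.0058,0,0,0,0,0.05],[0,0.0058,0,0,0,0,0.05],[0,-0.03,0,0,0,0,0.06],[0,-0.07,0,0,0,0,0.06],[0,-0.11,0,0,0,0,0.06],[0,-0.15,0,0,0,0,0.06],[0,-0.19,0,0,0,0,0.06],[0,-0.23,0,0,0,0,0.06],[0,-0.25,0,0,-60,0,0.06],[0,-0.25,0,0,-60,0,0.06],[0,-0.25,0,0,-60,0,0.06],[0,-0.25,0,0,-60,0,0.06],[0,-0.25,0,0,-60,0,0.06],[0,-0.25,0,0,-60,0,0.06],[0,-0.25,0,0,-60,0,0.06]]]'

```text
clock: 35.83
tool_pos: [0.4943, -0.3881, 0.2595]
tool_rot: [-89.8, -0.2, -34.0]
force: [0.1, -0.5, 0.1]
gripper_width: 0.691
```

```bash
python3 - <<'E'
from h import *
s=grab("side"); cv2.imwrite("pics/s40.png",s["color"])
t=grab("top"); 
im=t["color"]; b,g,r=[im[...,i].astype(int) for i in range(3)]
m=((r-g>60)&(r-b>60)); m[:, :150]=0; m[:,215:]=0; m[:200]=0; m[260:]=0
n,l,st,c=cv2.connectedComponentsWithStats(m.astype(np.uint8)); print(st[1:],c[1:])
k=1+np.argmax(st[1:,4]); p=onz(t,*c[k],.068); print("cap top",p, "side proj",proj(s,p))
i2=s["color"]; b,g,r=[i2[...,i].astype(int) for i in range(3)]
m=((r-g>80)&(r-b>80)&(r>120)); m[:300]=0; n,l,st,c=cv2.connectedComponentsWithStats(m.astype(np.uint8)); print(st[1:],c[1:])
crop(s,260,305,310,360,"s40b.png",10); crop(t,205,120,345,220,"t40.png",5)
e=env.sense();print(e["gripper_width"]*87,tool()[0],e["tool_rot"],e["q"])
E
```

```text
[[175 225  10  10  78]] [[179.75641026 229.66666667]]
cap top [0.44203213 0.2688392  0.068     ] side proj [285.27142044 320.00338553]
[[277 315  15  12 138]
 [289 330   1   1   1]] [[284.13768116 320.39130435]
 [289.         330.        ]]
59.90409258050128 [ 0.49419987 -0.38811605  0.25960575] [-89.82019218  -0.16430624 -34.16357688] [ -6.17807297  25.25729524  57.02258699  79.71411092 -21.24082581
  86.04650538  15.49208862]
```

View pics/s40.png

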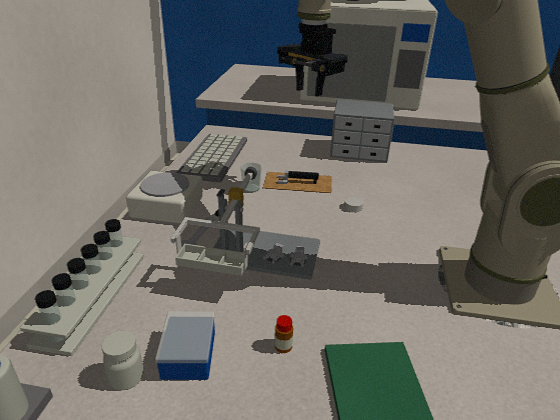

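View pics/s40b.png

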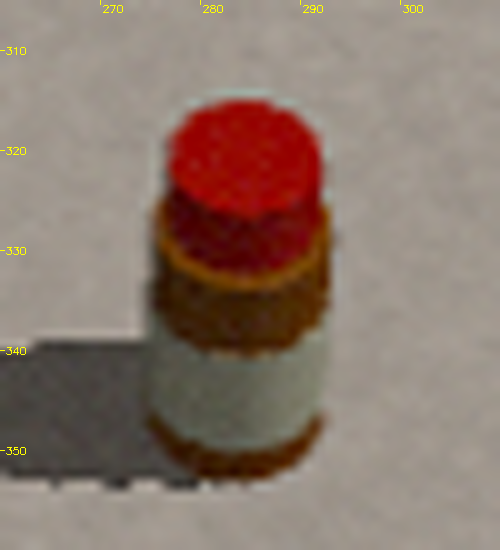

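View pics/t40.png

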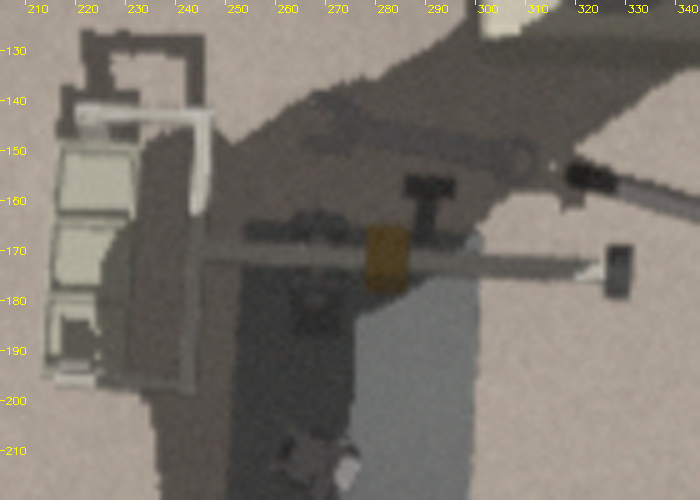

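```bash
python3 - <<'E'
from h import *
print(goal([.4435,.2688,.20],down(0)))
t=grab("top");s=grab("side")
print("carrier mid wall top",onz(t,222.5,170,.103),onz(t,222.5,170,.12), "pred px", [proj(t,(.616,.148,z)) for z in(.083,.103)])
crop(s,165,205,265,280,"s41.png",8)
E
```

```text
(array([-0.41101635,  0.0600435 ,  0.51490033]), array([ -0.12546336, -34.163267  ,   0.21301561]))
carrier mid wall top [0.61717843 0.14682768 0.103     ] [0.61317556 0.14495181 0.12      ] pred px [array([222.7635134 , 171.94575029]), array([222.08246084, 170.38209946])]
```

View pics/s41.png

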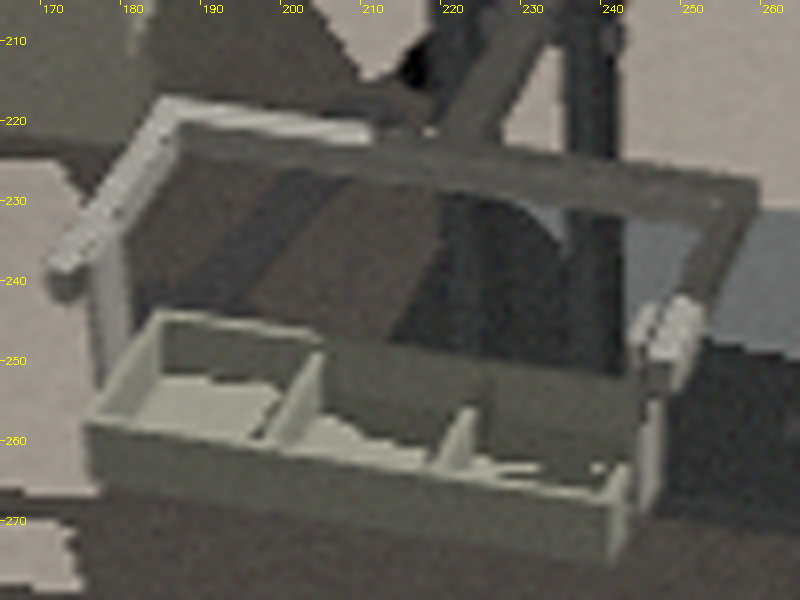

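Emit:
move_arm --targets '[[[-0.411,0.03,0.515,0,-34.2,0,0.06],[-0.411,0.03,0.515,0,-34.2,0,0.06],[-0.411,0.03,0.515,0,-34.2,0,0.06],[-0.411,0.03,0.515,0,-34.2,0,0.06],[-0.411,0.03,0.515,0,-34.2,0,0.06],[-0.411,0.03,0.515,0,-34.2,0,0.06],[-0.411,0.03,0.515,0,-34.2,0,0.06],[-0.411,0.03,0.515,0,-34.2,0,0.06],[-0.411,0.03,0.515,0,-34.2,0,0.06],[-0.411,0.03,0.515,0,-34.2,0,0.06],[-0.411,0.03,0.515,0,-34.2,0,0.06],[-0.411,0.03,0.515,0,-34.2,0,0.06],[-0.411,0.03,0.515,0,-34.2,0,0.06],[-0.411,0.03,0.515,0,-34.2,0,0.06],[-0.411,0.03,0.515,0,-34.2,0,0.06],[-0.411,0.03,0.515,0,-34.2,0,0.06],[-0.411,0.06,0.515,0,-34.2,0,0.06],[-0.411,0.09,0.515,0,-34.2,0,0.06],[-0.411,0.12,0.515,0,-34.2,0,0.06],[-0.411,0.13,0.515,0,-34.2,0,0.06]]]'

```text
clock: 37.7
tool_pos: [0.4465, 0.2679, 0.1257]
tool_rot: [-90.2, 0.0, -0.6]
force: [-0.1, -0.1, -0.6]
gripper_width: 0.688
```

```bash
python3 - <<'E'
from h import *
s=grab("side"); crop(s,230,250,330,360,"s42.png",5)
t=grab("top"); cv2.imwrite("pics/t42.png",t["color"])
e=env.sense();print(e["gripper_width"]*87,tool()[0],e["tool_rot"],e["q"])
print(goal([.4435,.2688,.008],down(0)))
R=down(-1.5)
for z in (.085,.095,.103,.111,.12): print(z,[proj(s,(.616+dx*.99965+.024*.026,.148-dx*.026+.024,z)).round(1) for dx in (-.07,.07)])
E
```

```text
59.824278863766665 [0.44744519 0.26836422 0.12834076] [-9.00988405e+01 -5.27473862e-02 -5.20673035e-01] [-57.05493974   8.76951326  23.07318726 105.38332701  -3.61174506
  66.593591   -33.30727244]
(array([-0.00405977,  0.1203362 ,  0.0006075 ]), array([ 0.09907944, -0.52071837,  0.05229791]))
0.085 [array([242. , 271.9]), array([176.1, 261.6])]
0.095 [array([241.9, 268. ]), array([175.6, 257.8])]
0.103 [array([241.8, 264.8]), array([175.2, 254.6])]
0.111 [array([241.7, 261.6]), array([174.8, 251.5])]
0.12 [array([241.6, 258. ]), array([174.4, 247.9])]
```

View pics/s42.png

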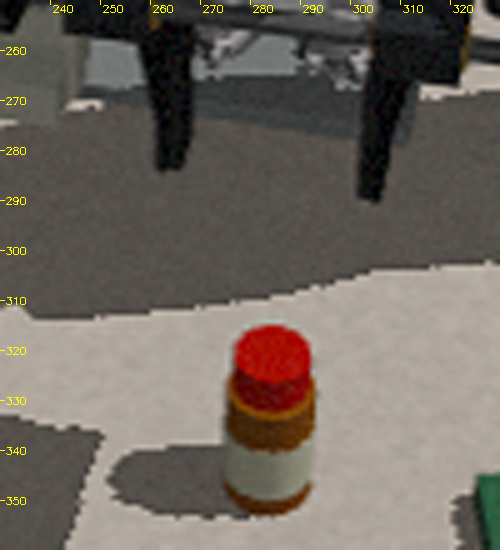

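View pics/t42.png

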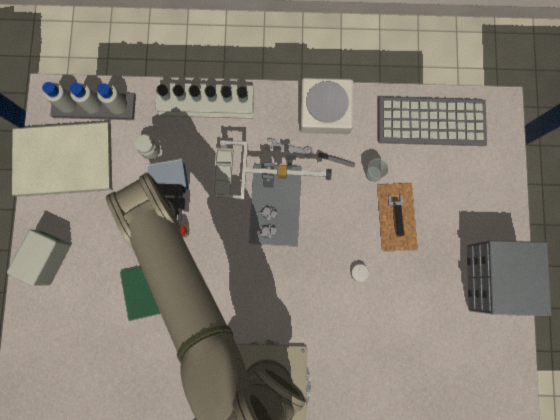

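Emit:
move_arm --targets '[[[-0.004,0.03,0.0006,0,0,0,0.06],[-0.004,0.06,0.0006,0,0,0,0.06],[-0.004,0.09,0.0006,0,0,0,0.06],[-0.004,0.112,0.0006,0,0,0,0.06],[-0.004,0.12,0.0006,0,0,0,0.06],[-0.004,0.12,0.0006,0,0,0,0.06],[-0.004,0.12,0.0006,0,0,0,0.0],[-0.004,0.12,0.0006,0,0,0,0.0],[-0.004,0.12,0.0006,0,0,0,0.0],[-0.004,0.12,0.0006,0,0,0,0.0],[-0.004,0.12,0.0006,0,0,0,0.0],[-0.004,0.12,0.0006,0,0,0,0.0]]]'

```text
clock: 38.8
tool_pos: [0.444, 0.2692, 0.0091]
tool_rot: [-90.0, -0.1, -0.5]
force: [-1.9, -0.9, 5.6]
gripper_width: 0.376
```

```bash
python3 - <<'E'
from h import *
s=grab("side"); crop(s,230,280,330,380,"s43.png",6)
e=env.sense();print(e["gripper_width"]*87,tool()[0],e["tool_rot"],e["force"])
E
```

```text
33.22541066472506 [0.44398701 0.26917285 0.00910221] [-90.04761466  -0.09533485  -0.52287964] [-0.66532231 -0.14176357  6.28457754]
```

View pics/s43.png

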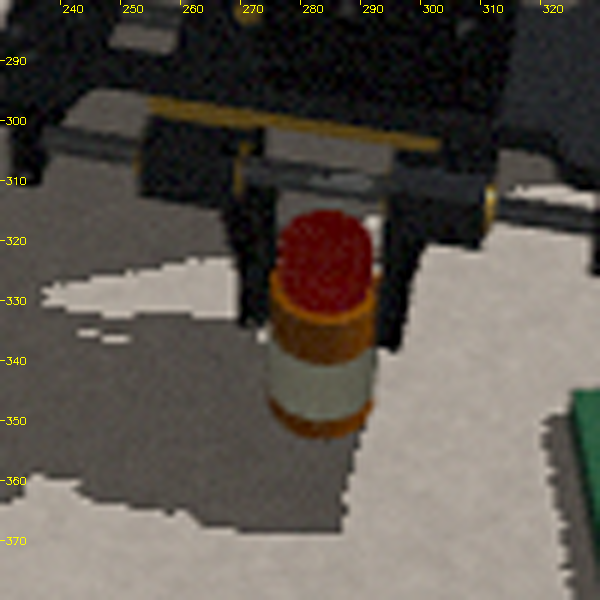

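```bash
python3 - <<'E'
from h import *
print(goal([.6165,.1475,.20],down(-1.5)))
E
```

```text
(array([ 0.17393356, -0.19050878, -0.12025182]), array([0.04680058, 0.97708047, 0.09573855]))
```

Emit:
move_arm --targets '[[[0,-0.04,0,0,0,0,0.0],[0,-0.08,0,0,0,0,0.0],[0,-0.12,0,0,0,0,0.0],[0,-0.16,0,0,0,0,0.0],[0,-0.19,0,0,0,0,0.0],[0.03,-0.19,-0.02,0,1,0,0.0],[0.06,-0.19,-0.04,0,1,0,0.0],[0.09,-0.19,-0.06,0,1,0,0.0],[0.12,-0.19,-0.08,0,1,0,0.0],[0.15,-0.19,-0.1,0,1,0,0.0],[0.174,-0.19,-0.12,0,1,0,0.0],[0.174,-0.19,-0.12,0,1,0,0.0],[0.174,-0.19,-0.12,0,1,0,0.0],[0.174,-0.19,-0.12,0,1,0,0.0]]]'

```text
clock: 40.02
tool_pos: [0.6161, 0.1482, 0.1991]
tool_rot: [-90.0, -0.0, -1.5]
force: [-1.2, 0.1, 0.3]
gripper_width: 0.38
```

```bash
python3 - <<'E'
from h import *
s=grab("side"); crop(s,160,150,270,280,"s44.png",4)
t=grab("top"); crop(t,180,120,300,220,"t44.png",6)
e=env.sense();print(e["gripper_width"]*87,tool()[0],e["tool_rot"],e["force"])
print(goal([.6165,.1475,.1],down(-1.5)))
E
```

```text
33.161889426911635 [0.61581481 0.14913923 0.19949512] [-9.00035690e+01 -7.00745752e-02 -1.41803457e+00] [0.33213004 0.74042831 0.00663728]
(array([ 0.00060386,  0.09949603, -0.00161557]), array([0.00351888, 0.08196324, 0.07007712]))
```

View pics/s44.png

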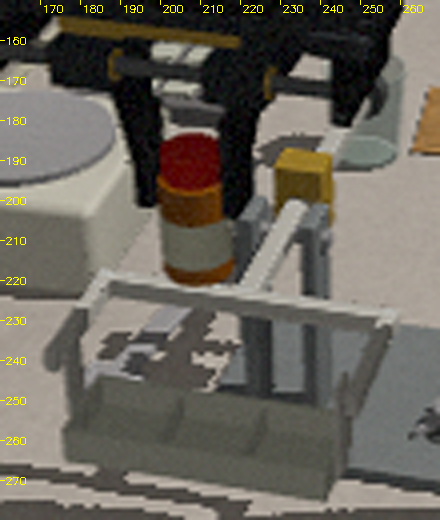

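View pics/t44.png

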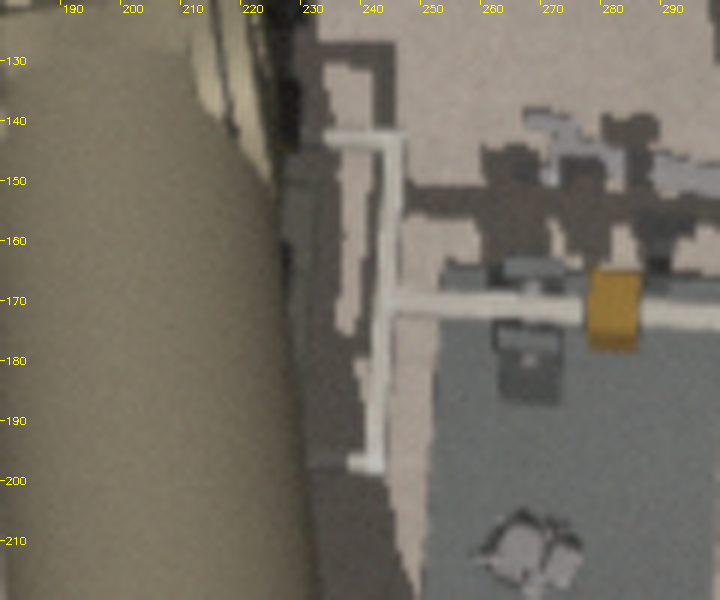

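Emit:
move_arm --targets '[[[0.0006,0.03,-0.0016,0,0,0,0.0],[0.0006,0.06,-0.0016,0,0,0,0.0],[0.0006,0.085,-0.0016,0,0,0,0.0],[0.0006,0.096,-0.0016,0,0,0,0.0],[0.0006,0.1,-0.0016,0,0,0,0.0],[0.0006,0.1,-0.0016,0,0,0,0.0]]]'

```text
clock: 40.62
tool_pos: [0.6161, 0.1482, 0.0995]
tool_rot: [-90.0, -0.0, -1.4]
force: [1.0, -0.4, -0.6]
gripper_width: 0.377
```

```bash
python3 - <<'E'
from h import *
s=grab("side"); crop(s,160,200,260,290,"s45.png",6)
e=env.sense();print(e["gripper_width"]*87,tool()[0],e["tool_rot"],e["force"])
E
```

```text
33.303173476574266 [0.61686806 0.14812008 0.10066256] [-89.97058481  -0.13055863  -1.37905914] [ 0.46900793 -0.72440871  0.21488969]
```

View pics/s45.png

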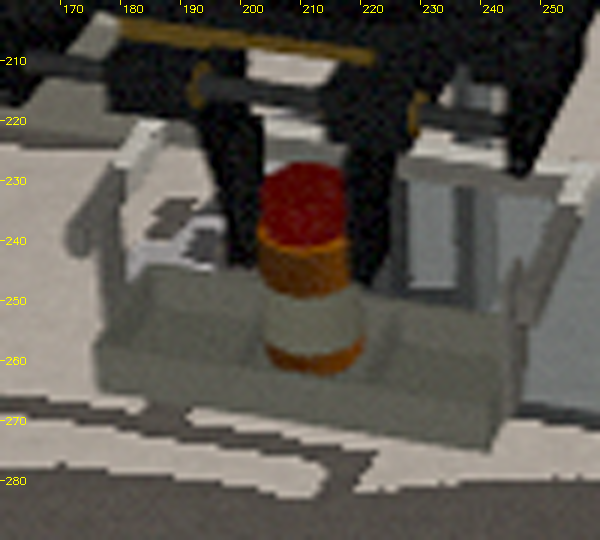

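Emit:
move_arm --targets '[[[0,0.006,0,0,0,0,0.0],[0,0.012,0,0,0,0,0.0],[0,0.017,0,0,0,0,0.0],[0,0.017,0,0,0,0,0.0]]]'

```text
clock: 41.0
tool_pos: [0.6164, 0.1481, 0.0827]
tool_rot: [-90.0, -0.1, -1.4]
force: [0.3, 0.4, -0.4]
gripper_width: 0.38
```

```bash
python3 - <<'E'
from h import *
s=grab("side"); crop(s,160,200,260,290,"s46.png",6)
e=env.sense();print(e["gripper_width"]*87,tool()[0],e["tool_rot"],e["force"])
E
```

```text
32.78234849826891 [0.6165413  0.14803381 0.08313393] [-8.99907876e+01 -7.93371863e-02 -1.38143117e+00] [ 0.18148902  0.53155739 -0.85516219]
```

View pics/s46.png

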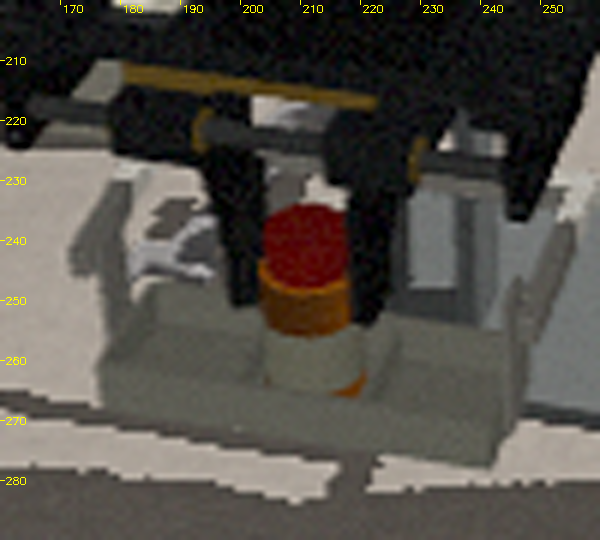

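Emit:
move_arm --targets '[[[0,0.003,0,0,0,0,0.0],[0,0.006,0,0,0,0,0.0],[0,0.007,0,0,0,0,0.0],[0,0.007,0,0,0,0,0.0]]]'

```text
clock: 41.38
tool_pos: [0.6165, 0.148, 0.0761]
tool_rot: [-90.0, -0.1, -1.4]
force: [0.1, 0.6, -1.1]
gripper_width: 0.381
```

```bash
python3 - <<'E'
from h import *
s=grab("side"); crop(s,160,200,260,290,"s47.png",6)
e=env.sense();print(e["gripper_width"]*87,tool()[0],e["tool_rot"],e["force"])
E
```

```text
32.8275764964719 [0.61652973 0.14802314 0.07612943] [-8.99927293e+01 -7.35975411e-02 -1.38189680e+00] [-0.15432082  0.34160401 -0.2430383 ]
```

View pics/s47.png

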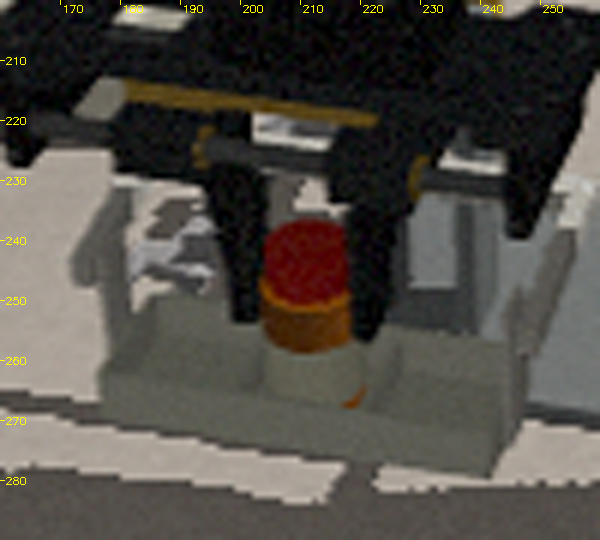

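Emit:
move_arm --targets '[[[0,0.0,0,0,0,0,0.04],[0,0.0,0,0,0,0,0.046],[0,0.0,0,0,0,0,0.05],[0,0.0,0,0,0,0,0.05],[0,0.0,0,0,0,0,0.05],[0,-0.02,0,0,0,0,0.05],[0,-0.05,0,0,0,0,0.05],[0,-0.09,0,0,0,0,0.05],[0,-0.13,0,0,0,0,0.05],[0,-0.14,0,0,0,0,0.05],[0,-0.14,0,0,0,0,0.05]]]'

```text
clock: 42.35
tool_pos: [0.6183, 0.1482, 0.2204]
tool_rot: [-89.8, -0.4, -1.4]
force: [-0.4, 0.6, -0.8]
gripper_width: 0.575
```

```bash
python3 - <<'E'
from h import *
s=grab("side"); crop(s,160,150,270,290,"s48.png",4)
t=grab("top");crop(t,200,120,340,220,"t48.png",5)
e=env.sense();print(e["gripper_width"]*87,tool()[0],e["tool_rot"],e["force"],e["q"])
E
```

```text
49.73347509486538 [0.61634598 0.14808712 0.21596834] [-8.99733953e+01 -8.95106235e-02 -1.37483095e+00] [-0.22111299  0.64646609 -0.16928986] [-41.22546823  21.02621114  31.33276845  82.04965968 -10.93154585
  79.862259   -11.06319465]
```

View pics/s48.png

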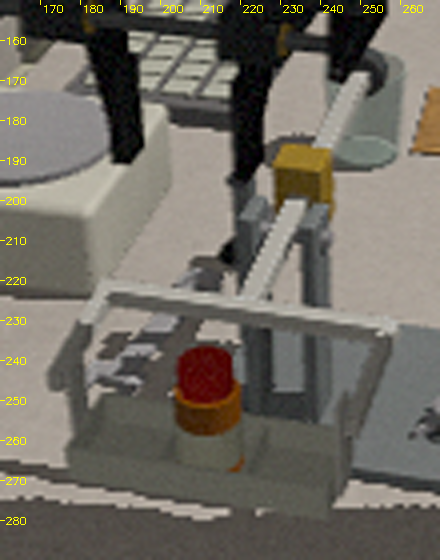

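View pics/t48.png

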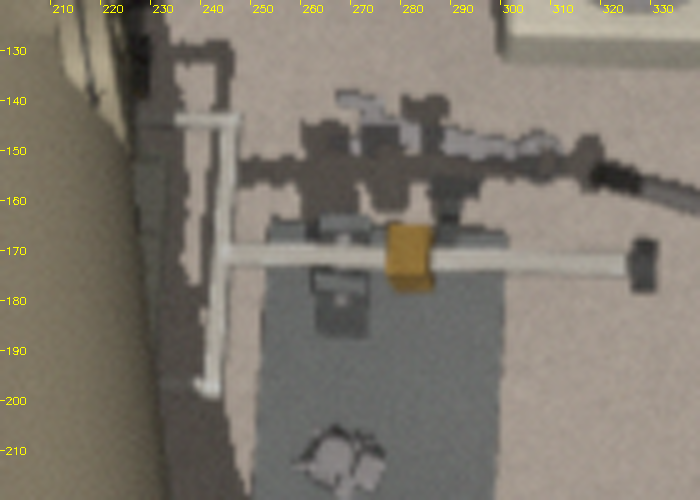

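```bash
python3 - <<'E'
from h import *
t=grab("top");s=grab("side")
crop(t,260,135,330,195,"t49.png",10); crop(s,195,150,265,225,"s49.png",8)
E
```

```text
(no output)
```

View pics/t49.png

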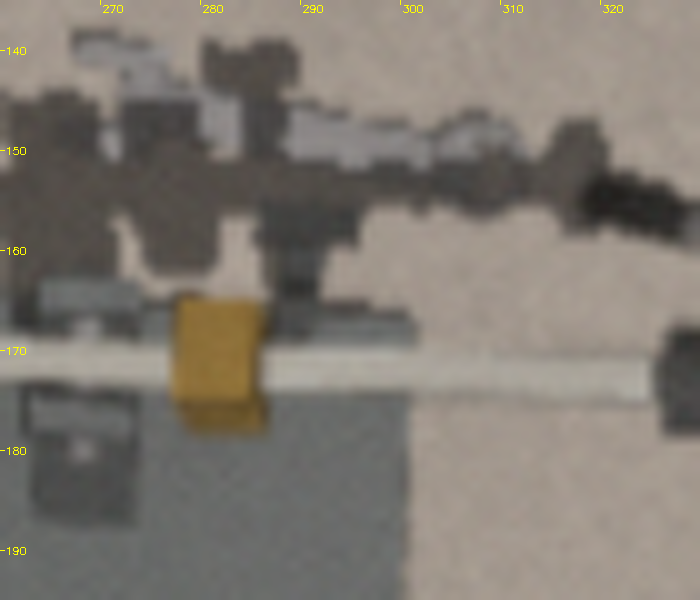

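View pics/s49.png

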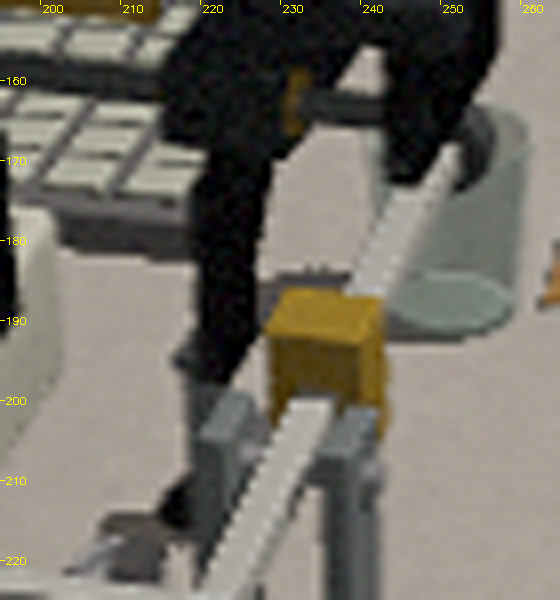

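```bash
python3 - <<'E'
from h import *
t=grab("top");s=grab("side")
print("post",tri([t,s],[(289,156.5),(218,195)]))
print("post base-ish", onz(t,288,166,.01))
P=onz(t,280.5,169.4,.161); print("poise top",P, proj(s,P))
Q=tri([t,s],[(280.5,169.4),(234.4,188.6)]);print(Q)
print("beam end",tri([t,s],[(324,171.5),(248.5,170)]))
print(tool()[0])
E
```

```text
post [ 0.65942658 -0.04583505  0.12478493]
post base-ish [ 0.65759463 -0.04722023  0.01      ]
poise top [ 0.60977303 -0.02205547  0.161     ] [235.89126399 188.90746319]
[ 0.61147936 -0.02180331  0.16126514]
beam end [ 0.6100186  -0.14527833  0.14939775]
[0.61568202 0.14792834 0.2146595 ]
```

```bash
python3 - <<'E'
from h import *
print(goal([.6115,-.0225,.21],down(-1.5)),goal([.6115,-.0225,.12],down(-1.5)))
E
```

```text
(array([-8.46714747e-05,  4.78429652e-03, -1.70476164e-01]), array([ 0.04196883,  0.12410226, -0.04701167])) (array([-1.07543937e-05,  9.47842421e-02, -1.70410320e-01]), array([ 0.04196883,  0.12410226, -0.04701167]))
```

Emit:
move_arm --targets '[[[0,0,-0.04,0,0,0,0.042],[0,0,-0.08,0,0,0,0.042],[0,0,-0.12,0,0,0,0.042],[0,0,-0.155,0,0,0,0.042],[0,0,-0.1704,0,0,0,0.042],[0,0,-0.1704,0,0,0,0.042],[0,0,-0.1704,0,0,0,0.042],[0,0.03,-0.1704,0,0,0,0.042],[0,0.05,-0.1704,0,0,0,0.042],[0,0.055,-0.1704,0,0,0,0.042],[0,0.055,-0.1704,0,0,0,0.042]]]'

```text
clock: 43.57
tool_pos: [0.6105, -0.0208, 0.158]
tool_rot: [-90.1, 0.3, -1.3]
force: [0.1, -0.4, 1.0]
gripper_width: 0.482
```

```bash
python3 - <<'E'
from h import *
s=grab("side"); crop(s,180,140,280,230,"s50.png",6)
e=env.sense();print(e["gripper_width"]*87,tool()[0],e["tool_rot"],e["force"])
print(goal([.6115,-.0225,.12],down(-1.5)))
E
```

```text
42.484367110983584 [ 0.61140278 -0.02119368  0.15958344] [-90.04407241   0.11456677  -1.28502598] [-0.26610175 -0.43969912  0.80301408]
(array([ 0.00020564,  0.0395841 , -0.00127336]), array([ 0.04428727,  0.215018  , -0.11448395]))
```

View pics/s50.png

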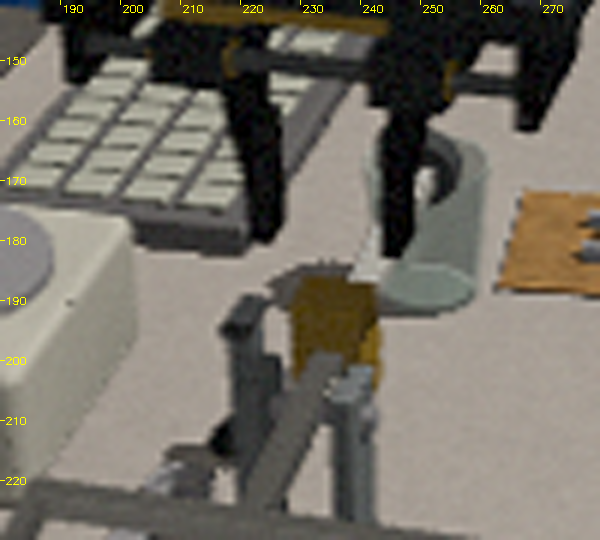

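Emit:
move_arm --targets '[[[0.0002,0.015,-0.0005,0,0,0,0.044],[0.0002,0.03,-0.0005,0,0,0,0.044],[0.0002,0.038,-0.0005,0,0,0,0.044],[0.0002,0.038,-0.0005,0,0,0,0.044],[0.0002,0.038,-0.0005,0,0,0,0.0],[0.0002,0.038,-0.0005,0,0,0,0.0],[0.0002,0.038,-0.0005,0,0,0,0.0],[0.0002,0.038,-0.0005,0,0,0,0.0],[0.0002,0.038,-0.0005,0,0,0,0.0]]]'

```text
clock: 44.37
tool_pos: [0.6124, -0.0218, 0.1226]
tool_rot: [-90.0, -0.0, -1.3]
force: [2.2, -0.9, 2.9]
gripper_width: 0.339
```

```bash
python3 - <<'E'
from h import *
s=grab("side"); crop(s,180,140,280,230,"s51.png",6)
e=env.sense();print(e["gripper_width"]*87,tool()[0],e["tool_rot"],e["force"])
E
```

```text
29.602935726190644 [ 0.61232981 -0.02188323  0.12251137] [-9.00384624e+01 -8.64308690e-04 -1.29619132e+00] [ 1.4210069  -0.233289    2.89293041]
```

View pics/s51.png

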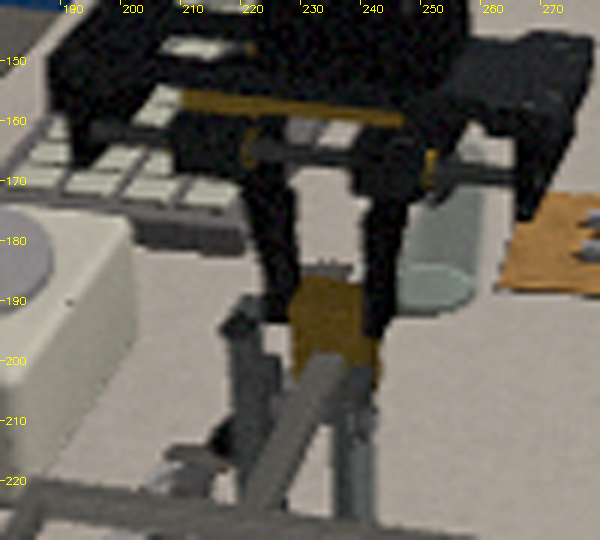

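Emit:
move_arm --targets '[[[0,0,-0.006,0,0,0,0.0],[0,0,-0.012,0,0,0,0.0],[0,0,-0.018,0,0,0,0.0],[0,0,-0.024,0,0,0,0.0],[0,0,-0.029,0,0,0,0.0],[0,0,-0.031,0,0,0,0.0],[0,0,-0.031,0,0,0,0.0],[0,0,-0.031,0,0,0,0.0],[0,0,-0.031,0,0,0,0.044],[0,0,-0.031,0,0,0,0.044],[0,0,-0.031,0,0,0,0.044],[0,0,-0.031,0,0,0,0.044],[0,-0.02,-0.031,0,0,0,0.044],[0,-0.05,-0.031,0,0,0,0.044],[0,-0.08,-0.031,0,0,0,0.044],[0,-0.1,-0.031,0,0,0,0.044],[0,-0.1,-0.031,0,0,0,0.044],[0,-0.1,-0.031,0,0,0,0.044],[0,-0.1,-0.031,0,0,0,0.044],[0,-0.1,-0.031,0,0,0,0.044]]]'

```text
clock: 46.08
tool_pos: [0.611, -0.0526, 0.2212]
tool_rot: [-90.0, 0.1, -1.3]
force: [-0.1, 0.5, -1.3]
gripper_width: 0.505
```

Emit:
move_arm --targets '[[[0,0,0,0,0,0,0.044],[0,0,0,0,0,0,0.044],[0,0,0,0,0,0,0.044],[0,0,0,0,0,0,0.044],[0,0,0,0,0,0,0.044],[0,0,0,0,0,0,0.044],[0,0,0,0,0,0,0.044],[0,0,0,0,0,0,0.044]]]'

```text
clock: 46.75
tool_pos: [0.611, -0.0526, 0.2212]
tool_rot: [-90.0, 0.1, -1.3]
force: [0.3, 0.4, -0.4]
gripper_width: 0.505
```

```bash
python3 - <<'E'
from h import *
s=grab("side"); crop(s,160,150,270,290,"s52.png",4)
t=grab("top");crop(t,200,120,340,220,"t52.png",5)
e=env.sense();print(e["gripper_width"]*87,tool()[0],e["tool_rot"],e["force"])
E
```

```text
43.94657943428445 [ 0.61103955 -0.05256498  0.22121676] [-90.04384338   0.11053542  -1.28180015] [-0.52031223 -0.05522628 -0.13933444]
```

View pics/s52.png

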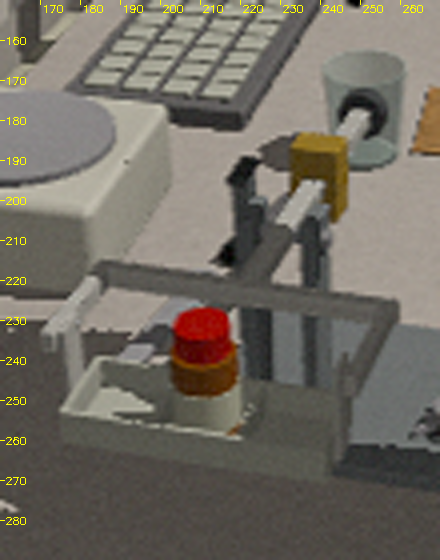

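View pics/t52.png

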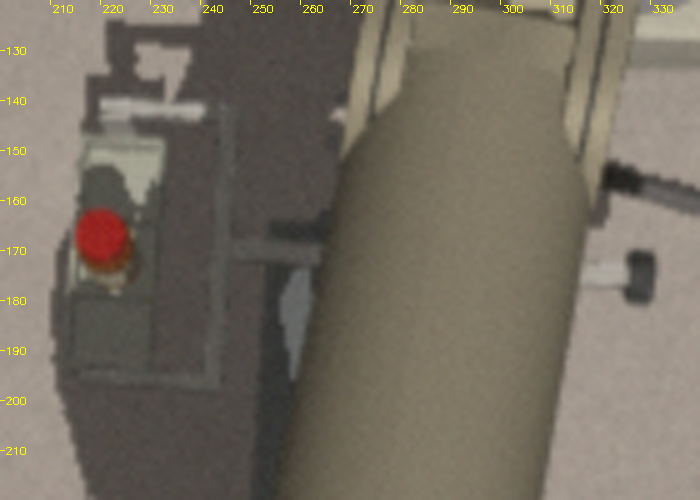

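```bash
python3 - <<'E'
from h import *
s=grab("side"); t=grab("top")
a=cv2.imread("pics/s48.png")
b=cv2.resize(s["color"][150:290,160:270],None,fx=4,fy=4,interpolation=cv2.INTER_CUBIC)
def roi(im): return cv2.resize(im[(210-150)*4:(280-150)*4,(230-160)*4:(265-160)*4],None,fx=2,fy=2)
o=np.hstack([roi(a),roi(b)])
for v in range(210,280,5):
    y=(v-210)*8; cv2.line(o,(0,y),(o.shape[1],y),(0,255,255) if v%10==0 else (0,120,120),1); cv2.putText(o,str(v),(2,y+10),0,.35,(0,255,255),1)
cv2.imwrite("pics/cmp.png",o)
print(o.shape)
S=np.array([.6130,.0132,0]);
ux=np.array([.99966,-.026,0]);uy=np.array([.026,.99966,0])
def bp(x,y,z,th): return S+ux*x+uy*(y*np.cos(th)-z*np.sin(th))+np.array([0,0,.13+y*np.sin(th)+z*np.cos(th)])
for th in (-.12,-.06,-.03,0,.03,.06,.12):
    print(th,"xbar c",proj(s,bp(-79,70,0,0)*1) if 0 else [proj(s,bp(x/1e3,y/1e3,z/1e3,th)).round(1) for x,y,z in [(-79,70,6),(79,70,6),(0,-177,0)]], proj(t,bp(0,-.177,0,th)).round(1), "wall corner", proj(s,S+ux*-.07+uy*(.135*np.cos(th)+.024)+[0,0,.103+.135*np.sin(th)]).round(1))
crop(s,230,155,270,200,"s53.png",12)
E
```

```text
(560, 560, 3)
-0.12 xbar c [array([257. , 230.6]), array([186.3, 220.7]), array([250.7, 166.5])] [330.1 172. ] wall corner [241.8 270.9]
-0.06 xbar c [array([257. , 228.9]), array([186.1, 219.1]), array([250.8, 170.1])] [330.  172.9] wall corner [241.6 267.9]
-0.03 xbar c [array([257. , 228.1]), array([186.1, 218.3]), array([250.9, 171.9])] [329.9 173.3] wall corner [241.6 266.4]
0 xbar c [array([257. , 227.2]), array([186. , 217.4]), array([250.9, 173.7])] [329.7 173.7] wall corner [241.5 264.8]
0.03 xbar c [array([257. , 226.3]), array([186. , 216.5]), array([250.9, 175.5])] [329.4 174.2] wall corner [241.5 263.2]
0.06 xbar c [array([257. , 225.4]), array([185.9, 215.7]), array([250.9, 177.3])] [329.1 174.6] wall corner [241.5 261.5]
0.12 xbar c [array([257.1, 223.6]), array([185.9, 213.9]), array([250.9, 181.1])] [328.4 175.4] wall corner [241.5 258. ]
```

View pics/cmp.png

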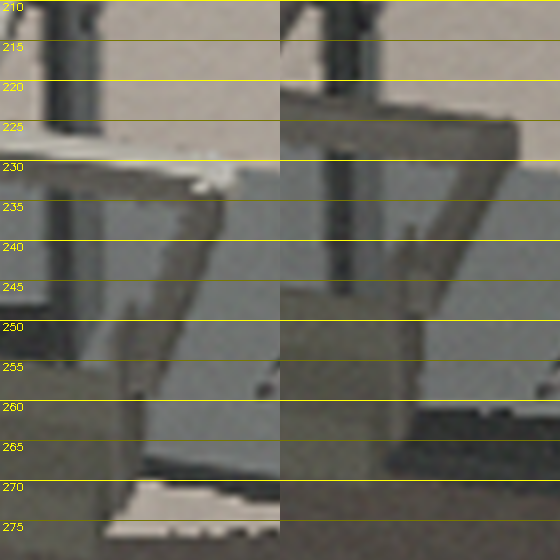

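View pics/s53.png

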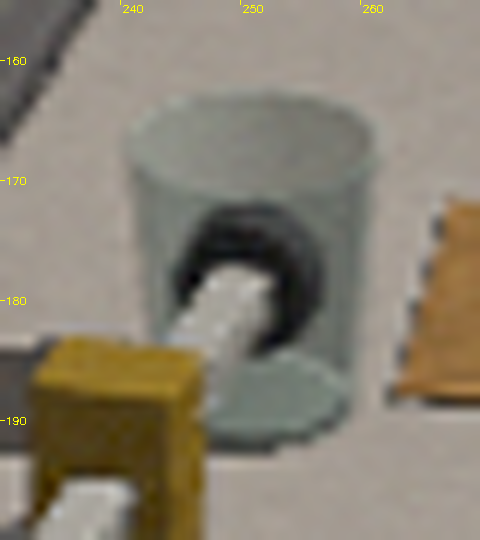

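```bash
python3 - <<'E'
from h import *
s=grab("side")
a=cv2.imread("pics/s48.png")
b=cv2.resize(s["color"][150:290,160:270],None,fx=4,fy=4,interpolation=cv2.INTER_CUBIC)
def roi(im): return cv2.resize(im[:(200-150)*4,(215-160)*4:],None,fx=2,fy=2)
o=np.hstack([roi(a)[:,40:],roi(b)[:,40:]])
for v in range(150,200,5):
    y=(v-150)*8; cv2.line(o,(0,y),(o.shape[1],y),(0,255,255) if v%10==0 else (0,120,120),1); cv2.putText(o,str(v),(2,y+10),0,.35,(0,255,255),1)
cv2.imwrite("pics/cmp2.png",o);print(o.shape)
E
```

```text
(400, 800, 3)
```

View pics/cmp2.png

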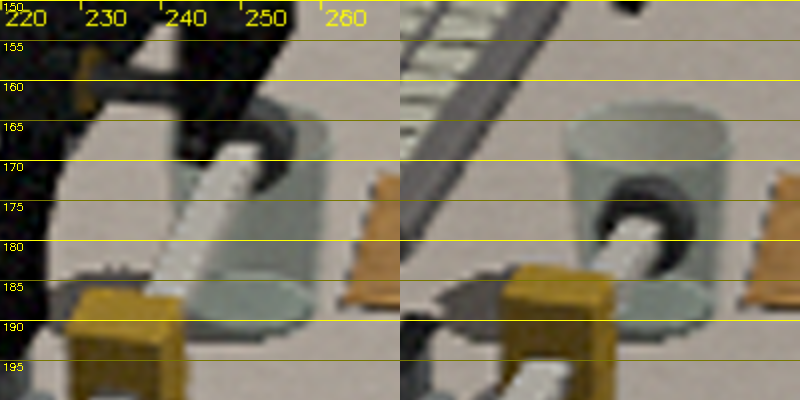

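```bash
python3 - <<'E'
from h import *
s=grab("side"); cv2.imwrite("pics/sidenow.png",s["color"])
a=cv2.imread("pics/side0.png")
def up(im): return cv2.resize(im,None,fx=8,fy=8,interpolation=cv2.INTER_CUBIC)
b=s["color"]
def cut(im,x0,y0,x1,y1): return up(im[y0:y1,x0:x1])
o=np.hstack([cut(a,235,155,270,200),cut(b,235,155,270,200)])
for v in range(155,200,5):
    y=(v-155)*8; cv2.line(o,(0,y),(o.shape[1],y),(0,255,255) if v%10==0 else (0,120,120),1)
cv2.imwrite("pics/cmp3.png",o)
o=np.hstack([cut(a,165,205,265,275)[:, :400],cut(b,165,205,265,275)[:, :400]])
o=np.hstack([cut(a,215,205,262,275),cut(b,215,205,262,275)])
for v in range(205,275,5):
    y=(v-205)*8; cv2.line(o,(0,y),(o.shape[1],y),(0,255,255) if v%10==0 else (0,120,120),1)
cv2.imwrite("pics/cmp4.png",o)
E
```

```text
(no output)
```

View pics/cmp3.png

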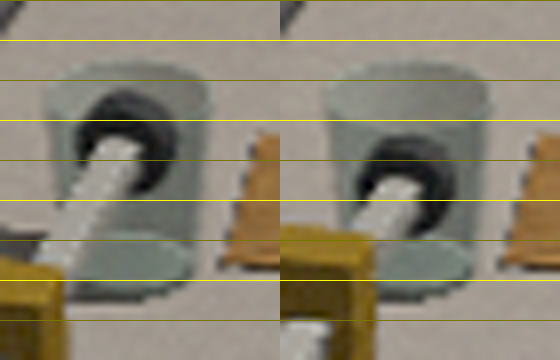

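View pics/cmp4.png

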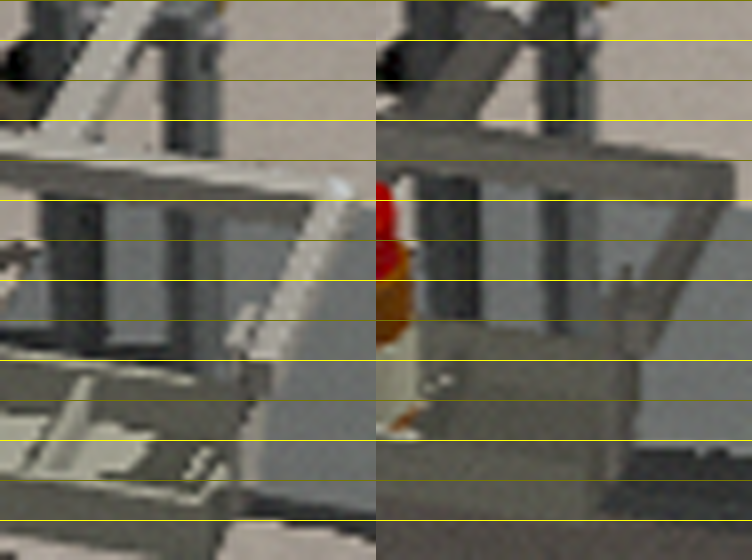

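Emit:
move_arm --targets '[[[0,0.04,0,0,0,0,0.044],[0,0.075,0,0,0,0,0.044],[0,0.095,0,0,0,0,0.044],[0,0.1,0,0,0,0,0.044],[0,0.1,0,0,0,0,0.044],[0,0.1,0,0,0,0,0.0],[0,0.1,0,0,0,0,0.0],[0,0.1,0,0,0,0,0.0],[0,0.1,0,0,0,0,0.0],[0,0.1,0,0,0,0,0.0]]]'

```text
clock: 47.88
tool_pos: [0.6114, -0.053, 0.1221]
tool_rot: [-90.1, 0.0, -1.3]
force: [0.5, -0.9, -0.2]
gripper_width: 0.326
```

```bash
python3 - <<'E'
from h import *
e=env.sense();print(e["gripper_width"]*87,tool()[0],e["tool_rot"],e["force"])
E
```

```text
28.33703065451638 [ 0.6114331  -0.05297658  0.12211271] [-9.00549594e+01  1.63265430e-02 -1.29458307e+00] [ 0.46251515 -0.86865976 -0.16641862]
```

Emit:
move_arm --targets '[[[0,0,0.003,0,0,0,0.0],[0,0,0.0055,0,0,0,0.0],[0,0,0.0055,0,0,0,0.0],[0,0,0.0055,0,0,0,0.0],[0,0,0.0055,0,0,0,0.044],[0,0,0.0055,0,0,0,0.044],[0,0,0.0055,0,0,0,0.044],[0,0,0.0055,0,0,0,0.044],[0,-0.03,0.0055,0,0,0,0.044],[0,-0.07,0.0055,0,0,0,0.044],[0,-0.1,0.0055,0,0,0,0.044],[0,-0.13,0.0055,0,0,0,0.044],[-0.04,-0.13,0.0055,0,0,0,0.044],[-0.08,-0.13,0.0055,0,0,0,0.044],[-0.12,-0.13,-0.02,0,0,0,0.044],[-0.15,-0.13,-0.05,0,0,0,0.044],[-0.15,-0.13,-0.09,0,0,0,0.044],[-0.15,-0.13,-0.13,0,0,0,0.044],[-0.15,-0.13,-0.17,0,0,0,0.044],[-0.15,-0.13,-0.2,0,0,0,0.044]]]'

```text
clock: 49.55
tool_pos: [0.4559, -0.253, 0.2531]
tool_rot: [-90.1, -0.1, -1.4]
force: [0.1, 0.1, -0.2]
gripper_width: 0.503
```

Emit:
move_arm --targets '[[[0,0,-0.04,0,0,0,0.044],[0,0,-0.08,0,0,0,0.044],[0,0,-0.1,0,0,0,0.044],[0,0,-0.1,0,0,0,0.044],[0,0,-0.1,0,0,0,0.044],[0,0,-0.1,0,0,0,0.044],[0,0,-0.1,0,0,0,0.044],[0,0,-0.1,0,0,0,0.044]]]'

```text
clock: 50.22
tool_pos: [0.4541, -0.3516, 0.2533]
tool_rot: [-90.0, -0.2, -1.3]
force: [0.7, 0.0, 0.4]
gripper_width: 0.504
```

```bash
python3 - <<'E'
from h import *
s=grab("side"); t=grab("top"); cv2.imwrite("pics/side_f.png",s["color"]); cv2.imwrite("pics/top_f.png",t["color"])
a=cv2.imread("pics/side0.png"); c=cv2.imread("pics/sidenow.png"); b=s["color"]
def cut(im,x0,y0,x1,y1,f): return cv2.resize(im[y0:y1,x0:x1],None,fx=f,fy=f,interpolation=cv2.INTER_CUBIC)
L=[cut(i,238,155,268,195,8) for i in (a,c,b)]
o=np.hstack(L)
for v in range(155,195,5): cv2.line(o,(0,(v-155)*8),(o.shape[1],(v-155)*8),(0,255,255),1)
cv2.imwrite("pics/cmp5.png",o)
L=[cut(i,225,205,262,275,7) for i in (a,c,b)]
o=np.hstack(L)
for v in range(205,275,5): cv2.line(o,(0,(v-205)*7),(o.shape[1],(v-205)*7),(0,255,255),1)
cv2.imwrite("pics/cmp6.png",o);print(o.shape)
A=cv2.imread("pics/top0.png")
e=env.sense();print(tool()[0],e["clock"])
E
```

```text
(490, 777, 3)
[ 0.45396668 -0.35194133  0.25337268] 50.3167
```

View pics/cmp5.png

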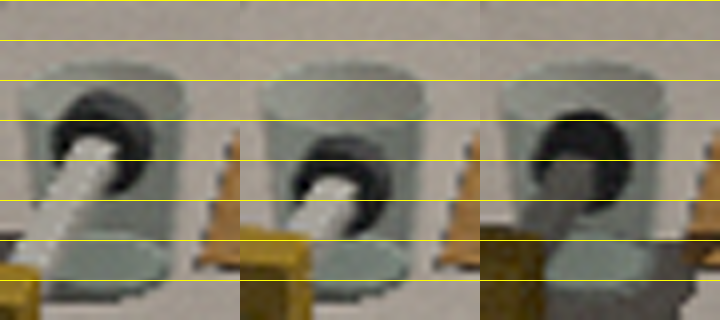

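View pics/cmp6.png

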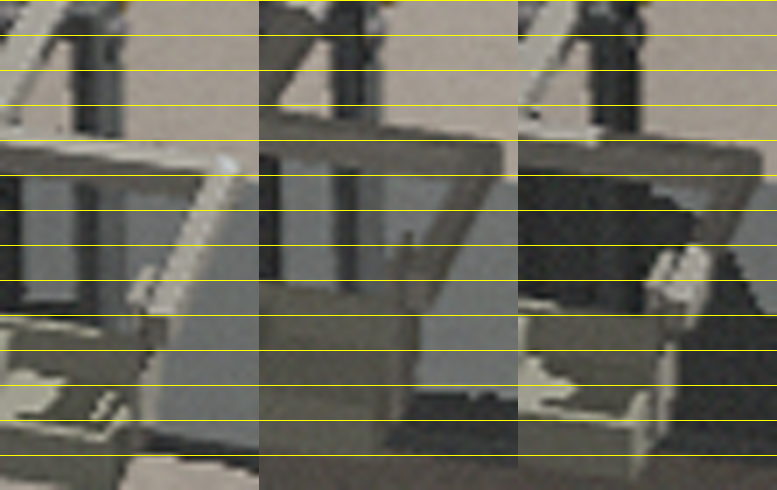

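View pics/side_f.png

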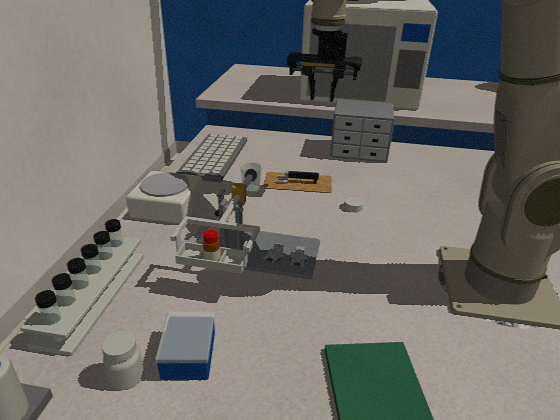

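View pics/top_f.png

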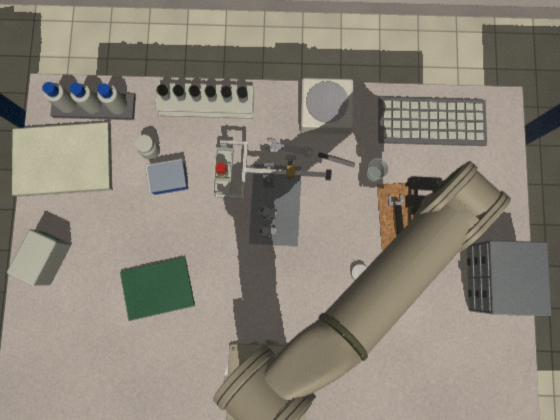

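```bash
python3 - <<'E'
from h import *
s=grab("side"); t=grab("top")
crop(s,165,160,335,275,"f1.png",4); crop(t,205,130,305,250,"f2.png",5)
E
```

```text
(no output)
```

View pics/f1.png

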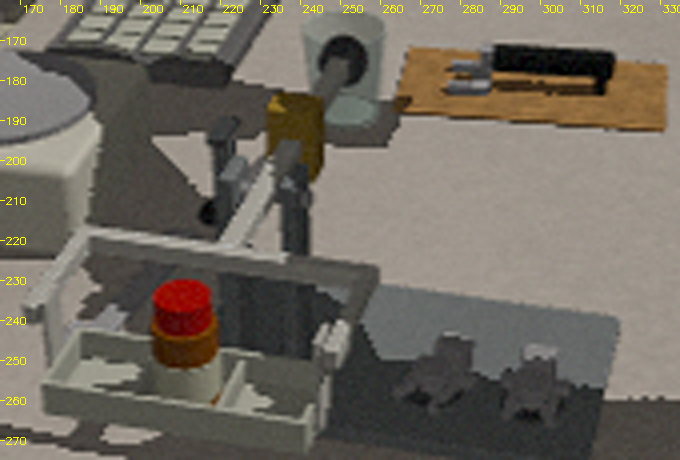

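View pics/f2.png

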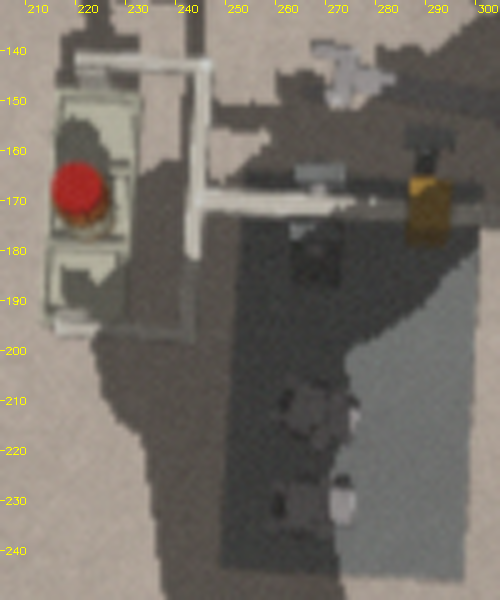

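```bash
python3 - <<'E'
from h import *
print(env.hand_in())
E
```

```text
the job is handed in; nothing more can be done
None
```

I finished the job and handed it in after about 50 s of robot time. The hand-in reports no verdict, so the checks below are mine, from the camera images.

- **Clips:** I set each clip on the foot plate facing its pin and pushed it on with the fork until it snapped in. In the images both sit home. The lug centres measured 23–24 mm from their pin axes, where 24 mm is nominal. Clip 2 went on straight. Clip 1 went on about 22° off the stand's +y, so the hand would clear the beam and poise.
- **Bottle:** Only one bottle was present. It stands upright in the middle cell of the carrier, placed after both clips were home.
- **Beam:** I slid the poise out 31 mm, then back 5.5 mm. The end knob and the yoke corner both put the tilt at about 0 rad, within roughly ±0.015. A reading from the carrier wall came out lower, by as much as 0.05 rad. I discounted it because the carrier swings freely.
- **Fork and the other items:** The fork lies on its mat where it started. I saw no bystander moved, and the hand was clear of everything at hand-in.

**Went wrong on the way:**
- The fingertips sit about 20 mm above the reported tool point, so the first close on clip 2 caught nothing.
- The first close on clip 1 also missed. On the next try the fingers pressed on it (about 11 N) and tipped it before I got a good hold. It was far from any pin at the time.

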